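# Scoop marbles from the tilt-out bin into the tray

### The job

Swing the green-fronted tilt-out bin fully forward out of its rack, then use the steel scoop to lift at least three of its four glass marbles out in one load and tip them gently from low down into the aluminium tray. Leave the fourth in the bin unless it came along, leave the bin tilted out, and stand the scoop upright on the bench again, beside the tray and not in it. Do not touch the marbles with the gripper, spill any or disturb the other things on the bench.

Things in the scene. Friction and masses are not known exactly. Their poses are not given: they have to be found in the camera images.
- bin (a joint): hinge of the tilt-out bin, rad: 0 = shut (upright in its rack), 0.785 = swung fully forward against its stop; it grows as the bin's top comes out towards the front. It starts shut. About 5 N at the handle moves it; the hinge has friction and the bin stays where it is left beyond about half way
- rack: dark steel open-fronted rack, fixed, 236 mm wide, 165 mm deep, 194 mm high; origin on the bench under the bin's hinge line; x to its back, y along the hinge line, z up. Its sides are only 65 mm high up to 45 mm behind the hinge line; a clear cover begins 75 mm behind the hinge line, 190 mm above the bench
- bin_hinge (a point): mid-point of the bin's hinge line, 35 mm above the bench, at the lower front edge of the bin; axes as the rack's, the hinge line is y. With the bin fully forward its end walls reach 140 mm above this line
- bin_handle (a point): middle of the handle of the green-fronted bin: a round steel bar 12 mm thick, 100 mm long, parallel to the hinge line, level with the upper edge of the front plate (135 mm high) and 52 mm in front of it (46 mm clear gap behind the bar). When shut it is 55 mm in front of and 133 mm above the hinge line. Axes turn with the bin. The bar can turn within a light grip
- trough_low (a point): low end of the trough, the bin's grey lining: a flat strip 40 mm wide and 183 mm long with walls at 45 degrees along both sides. With the bin fully forward the strip is level across and slopes 6 degrees down to this end, where a ramp rises at 50 degrees to it, up to the end wall 22 mm on; the marbles gather there within 55 mm. Point: middle of the strip's surface at the foot of the ramp; moves with the bin
- trough_high (a point): high end of the same trough: middle of the strip's surface, at the face of the upright end wall; moves with the bin
- scoop_grip (a point): loose steel scoop (170 g) standing on its flat bottom, with an upright wooden handle, 14 mm thick (x) and 22 mm wide (y). Point: in the handle, 140 mm above the underside (handle top at 170). x level to the open mouth, y across, z up. Underside 35 mm wide, from 10 mm behind the point to the lip 82 mm in front
- scoop_bowl (a point): middle of the scoop's bowl, 41 mm in front of the handle's middle, 18 mm above the underside; axes as the grip's. The floor is 2 mm thick; the sides flare at 45 degrees to 86 mm wide at 26 mm height; the rear is closed, the front open
- tray_in (a point): centre of the inner floor of the aluminium tray: 170 mm (x) by 200 mm (y) outside, rim 35 mm high, walls 4 mm; fixed to the bench
- marble0_center (a point): centre of a glass marble, 25 mm across, 20 g (amber); all four start in the shut bin and roll freely
- marble1_center (a point): centre of a glass marble, 25 mm across, 20 g (blue); all four start in the shut bin and roll freely
- marble2_center (a point): centre of a glass marble, 25 mm across, 20 g (amber); all four start in the shut bin and roll freely
- marble3_center (a point): centre of a glass marble, 25 mm across, 20 g (green); all four start in the shut bin and roll freely
- paddle: bystander: a graphite paddle with a round wooden handle, 225 mm long; origin on the bench under its middle
- jar: bystander: a glass jar with a steel cap, 70 mm across and 90 mm high; origin on the bench under its middle
- tweezers: bystander: steel tweezers lying flat, 175 mm long; origin on the bench under its middle
- mold: bystander: a brass marble mold, a 70 mm square block 40 mm high; origin on the bench under its middle
Things that resemble listed ones, but are neither listed nor needed, are in the scene too. What is meant by the part that bears scoop_grip is not red, and is the smaller of those in its own colour.

How it is judged:
By the outcome, as a careful person would: the job done as asked, in the order asked, and still so for the second after the job is handed in, with the robot touching nothing.
It also fails if it takes over 72 s, if anything falls off the work surface, if the arm or the gripper's body presses on something with over 40 N, if the wrist force passes 120 N, or if a joint passes its speed limit or range.

### The arm

A 7-joint arm with a two-finger parallel gripper is mounted at the origin on the work surface. World frame = base frame: x ahead of the robot, y to its left, z up, the work surface at z = 0. Lengths are in mm, angles in rad, forces in N, time in s.
With the tool pointing down it reaches from about 425 to 1025 mm from the base axis. Payload 9.4 kg.
Tool frame: the origin (TCP) lies between the finger pads; the fingertips stand 19 mm ahead of it and the grasp point (between the pads) is the TCP (env.finger_overhang is the x of the fingertips in the tool frame, in mm); x points along the fingers, y is the direction in which the jaws open and shut, and the axes are right-handed (so a half turn about x gives the same grasp; the last joint's range is limited). The gripper opens to 93 mm and grips with 3 to 60 N. Pads are 15 mm wide; open, the fingers measure 128 mm over their backs; the gripper's body (75 mm by 188 mm) begins 65 mm behind the grasp point.
Start: joints at [-1.276, 0.599, -0.003, 1.599, 0.002, 0.943, -0.08], TCP at [263.391, 675.462, 237.618] pointing down, gripper open.
Joint ranges: [-2.57, 2.57], [-0.35, 1.97], [-1.29, 1.29], [0.11, 2.56], [-1.05, 4.19], [0.11, 1.86], [-2.63, 2.63]. Speed limits (rad/s): [2.22, 2.22, 3.01, 3.01, 3.14, 3.14, 3.14].

### API

Orientations are given as a rotation vector (axis times angle).
In Python, from station import env gives the robot as it stands. The module is installed in compiled form; this text tells all that it offers.
- The arm moves only by the tool move_arm, never from a script. Its argument "series" is a list of rows, each a list of 3 entries, a list of its own where there are three numbers: the finger opening in mm, from 0 to 93, then the shift along the tool's x, y, z in units of 25 mm (1.0 is 25 mm), then the turn about the tool's x in units of 6 degrees (1.0 is 6 degrees). In form: [[claw, [x, y, z], spin], ...]. A call has 1 to 12 rows; each row shifts and turns the pose as measured when the row begins, along the tool's axes as they then stand; what a row does not reach is not made up. A row lasts 1/12 s, in which the tool goes at most 41.7 mm and 7.16 degrees, less where a joint would pass 70% of its speed; a pose out of reach is approached as far as the arm can. A call is refused whole if a number of a shift passes 1 or a number of a turn 1, either way. A call with a gripper value outside its range is refused whole. The fingers move at their own pace and stop on an object; "force" is the grip in N (left out, the last holds). Time passes only in rows, so rows that do not move let the fingers close. It gives the time, the measured TCP pose, the force and the opening at its end, in the units of the state.
- env.sense(): the state, without advancing time (a new reading comes with each control period).
- env.capture(name): name is "scene" or "side" or "wrist"; returns a dict with "pixels" (400x640x3 uint8, red, green, blue), "camera_matrix" (3x3 intrinsics, pixels), "cam_to_world" (4x4, takes a point from camera to world coordinates). Camera axes: x right, y up, looking along -z (the intrinsics and any distortion apply to the point x, -y, -z); pixel columns grow to the right and rows downward; lengths in mm; the calibration is good to about 2 mm. A picture is of the moment at which its call begins. There is no depth.
- env.job_done(): hands the job in, once; it reports no verdict.
Trained networks look in a picture, given as the dict that the camera call returned (one of the last four; its "shot" number tells which), for a name from the list of things; names that differ only in an ending like _2 or _b are one class to them, and where a whole thing is asked for, a point or a joint stands for the part that bears it (a point fixed in the world has none). Each returns a list of dicts, best first, with "confidence" (0 to 1); they miss things now and then, are a little off and sometimes report something else, mostly with a low value. They report only what shows in the picture. A call takes as long as a camera call. They do not tell look-alikes from the thing itself.
- env.look_for(picture, target): "at" ([x, y, z] in mm, in the coordinates of the camera as it stood for that picture, good to about 4 mm: the middle of the surface that is visible of it).
The state is a dict: "t": time; "joint_pos": joint angles; "dq": joint speeds; "tau": joint torques, N m; "position": TCP position; "tool_rot": TCP orientation; "ft_force": force on the tool from outside, world axes, zero at the start; "wrist_torque": the same for the moment, N m; "grip_width": finger opening in mm.
Only numpy, scipy, OpenCV 4.12 (cv2) and the standard library are available. Lean on these libraries where they do the work, as an engineer would, in place of code of your own. Each camera call takes 0.05 s, during which the arm holds its last target.

## Working session

There is one attempt and no reset: what is moved stays moved. The work goes in short steps, Python scripts to look and compute and a tool call to move; the robot and the scene stay as the last step left them, time stands still between calls to the robot, and variables do not carry over. Pictures are saved under pics/ and viewed, and the job is handed in when it is done.

Besides the shell and the picture viewer there is one more tool, called after "Emit:" as a command line: name --argument value ..., lists and objects as JSON in quotes. move_arm: Moves the arm, as the interface text tells. Its arguments: {"type":"object","properties":{"series":{"type":"array"},"force":{"type":"number"}},"required":["series"]}

```bash
mkdir -p pics; ls
python3 - <<'E'
from station import env
import cv2
s=env.sense()
for k,v in s.items(): print(k,v)
print(env.finger_overhang)
for n in ("scene","side","wrist"):
    c=env.capture(n); cv2.imwrite(f"pics/{n}0.png",c["pixels"][:,:,::-1]); print(n,c.keys(),c["camera_matrix"],c["cam_to_world"])
E
```

```text
pics
t 0.0
joint_pos [-1.27569658  0.60009588 -0.00254106  1.60011764  0.00179543  0.94288076
 -0.07981514]
dq [ 0.00011367  0.00106711  0.00078464  0.00086121  0.00014273 -0.00082927
 -0.00072221]
tau [-4.76302685e-04 -7.65057564e+01  1.49715688e+00 -2.52335358e+01
 -5.24096307e-02  1.71502051e-02  1.73836333e-04]
position [263.23844662 675.04188279 236.78546196]
tool_rot [ 0.29050377  1.55118781 -0.29285962]
ft_force [-0.09403447  0.11169995 -0.58191026]
wrist_torque [ 0.02024971  0.00911161 -0.00497051]
grip_width 93.07391187788573
19.0
scene dict_keys(['pixels', 'camera_matrix', 'cam_to_world', 'shot']) [[413.60743301   0.         316.25409867]
 [  0.         413.60743301 197.14989081]
 [  0.           0.           1.        ]] [[-6.00293779e-01 -6.40772972e-01  4.78599390e-01  1.05774206e+03]
 [ 7.99749106e-01 -4.75705249e-01  3.66204702e-01  4.76658129e+02]
 [-6.98183301e-03  6.02589839e-01  7.98020514e-01  1.07643381e+03]
 [ 0.00000000e+00  0.00000000e+00  0.00000000e+00  1.00000000e+00]]
side dict_keys(['pixels', 'camera_matrix', 'cam_to_world', 'shot']) [[369.38635319   0.         322.30478818]
 [  0.         369.38635319 195.3696967 ]
 [  0.           0.           1.        ]] [[ 9.75751826e-01  1.59705161e-01 -1.49675097e-01  3.42402955e+02]
 [-2.18563653e-01  7.47667963e-01 -6.27074594e-01 -6.27541096e+02]
 [ 1.17602258e-02  6.44582716e-01  7.64444124e-01  9.13724180e+02]
 [ 0.00000000e+00  0.00000000e+00  0.00000000e+00  1.00000000e+00]]
wrist dict_keys(['pixels', 'camera_matrix', 'cam_to_world', 'shot']) [[334.46063816   0.         315.80576528]
 [  0.         334.46063816 199.78763453]
 [  0.           0.           1.        ]] [[ 3.62271801e-01 -8.88579280e-01 -2.81400080e-01  1.82779371e+02]
 [ 9.32072008e-01  3.45057178e-01  1.10350880e-01  7.06526497e+02]
 [-9.56388085e-04 -3.02262150e-01  9.53224359e-01  3.83410889e+02]
 [ 0.00000000e+00  0.00000000e+00  0.00000000e+00  1.00000000e+00]]
```

View pics/scene0.png

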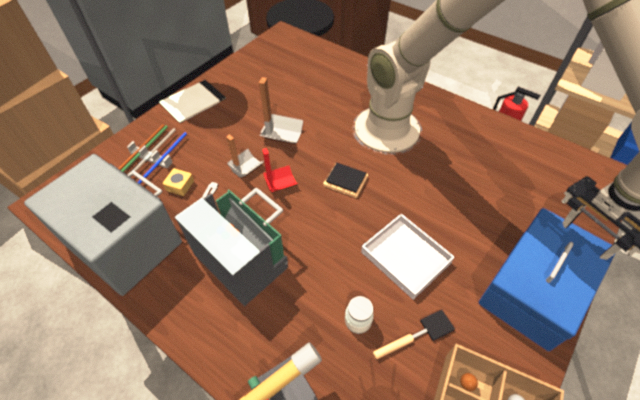

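View pics/side0.png

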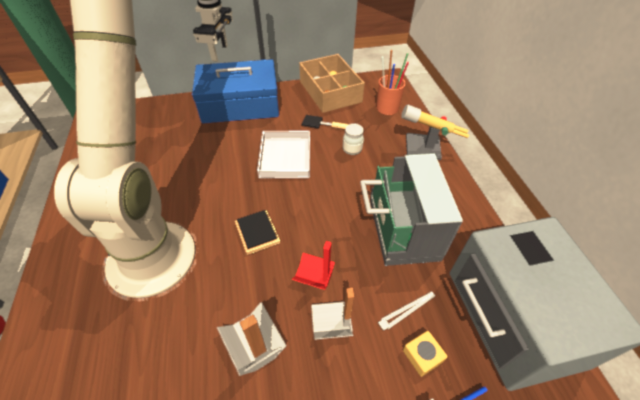

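View pics/wrist0.png

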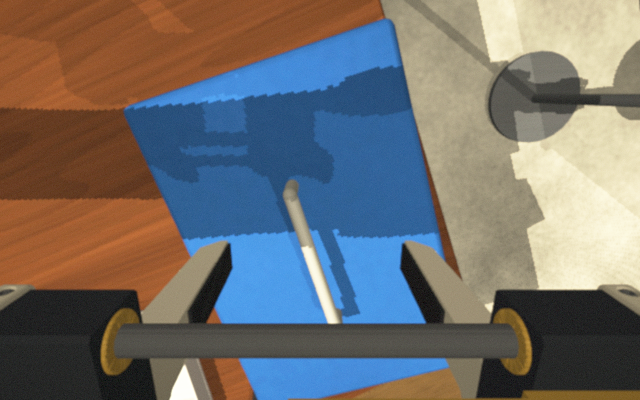

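Initial views: the green bin sits at scene px (232,240) and its bar at (262,205). The tray is at (408,255) and the jar at (360,315). There are three scoops: small wood-handled (240,158), large wood-handled (277,122) and red (278,175).

```bash
cat > h.py <<'E'
from station import env
import numpy as np, cv2
from scipy.spatial.transform import Rotation as R
def w(c,p): return (np.array(c["cam_to_world"])@np.append(p,1))[:3]
def pix(c,P):
    M=np.linalg.inv(c["cam_to_world"]); q=(M@np.append(P,1))[:3]; k=c["camera_matrix"]@np.array([q[0],-q[1],-q[2]]); return k[:2]/k[2]
def ray(c,uv,z):
    k=np.linalg.inv(c["camera_matrix"])@np.array([uv[0],uv[1],1.]); d=c["cam_to_world"][:3,:3]@np.array([k[0],-k[1],-k[2]]); o=c["cam_to_world"][:3,3]
    return o+d*(z-o[2])/d[2]
def tri(c1,u1,c2,u2):
    A=[];b=[]
    for c,uv in((c1,u1),(c2,u2)):
        o=c["cam_to_world"][:3,3]; d=ray(c,uv,0)-o; d/=np.linalg.norm(d); P=np.eye(3)-np.outer(d,d); A.append(P);b.append(P@o)
    x=np.linalg.lstsq(np.vstack(A),np.hstack(b),rcond=None)[0]; return x
def save(c,name,crop=None,s=1):
    im=c["pixels"][:,:,::-1]
    if crop: x0,y0,x1,y1=crop; im=im[y0:y1,x0:x1]
    if s!=1: im=cv2.resize(im,None,fx=s,fy=s,interpolation=cv2.INTER_CUBIC)
    cv2.imwrite("pics/"+name+".png",im)
def frame(s=None):
    s=s or env.sense(); return np.array(s["position"]),R.from_rotvec(s["tool_rot"]).as_matrix()
E
python3 - <<'E'
from h import *
C={n:env.capture(n) for n in("scene","side")}
for t in ["bin_handle","bin_hinge","rack","scoop_grip","scoop_bowl","tray_in","trough_low","trough_high","jar","paddle","tweezers","mold","marble0_center"]:
  for n,c in C.items():
    for d in env.look_for(c,t)[:4]:
        P=w(c,d["at"]); print(t,n,round(d["confidence"],2),P.round(0),pix(c,P).round(0))
p,M=frame(); print(p,M.round(3))
save(C["scene"],"sc1",(170,70,330,300),2.6); save(C["side"],"si1",(210,140,470,380),2.3)
E
```

```text
bin_handle scene 0.72 [667. -53. 130.] [250. 222.]
bin_hinge scene 0.84 [753. -32. 155.] [232. 243.]
bin_hinge side 0.94 [734. -87. 138.] [417. 208.]
bin_hinge side 0.47 [575. 469.  15.] [316. 123.]
rack scene 0.91 [752. -25. 160.] [234. 243.]
rack side 0.79 [736. -88. 136.] [418. 208.]
scoop_grip scene 0.77 [ 443. -158.   17.] [277. 180.]
scoop_grip scene 0.74 [ 261. -324.   19.] [274. 128.]
scoop_grip scene 0.65 [ 478. -292.   24.] [239. 167.]
scoop_grip side 0.92 [ 459. -294.   14.] [335. 321.]
scoop_grip side 0.83 [ 267. -324.   31.] [257. 348.]
scoop_grip side 0.62 [ 443. -159.   11.] [317. 275.]
scoop_grip side 0.48 [674. -40.  90.] [388. 209.]
scoop_bowl scene 0.74 [ 257. -330.   27.] [274. 125.]
scoop_bowl scene 0.61 [ 479. -297.   25.] [238. 166.]
scoop_bowl scene 0.57 [ 440. -161.   16.] [277. 179.]
scoop_bowl side 0.94 [ 444. -158.   18.] [317. 274.]
scoop_bowl side 0.9 [ 267. -325.   24.] [258. 350.]
scoop_bowl side 0.71 [ 458. -294.   13.] [334. 322.]
tray_in scene 0.61 [432. 328.   5.] [407. 257.]
tray_in side 0.82 [432. 327.   5.] [285. 155.]
tray_in side 0.4 [ 460. -2
[... 167 characters left out ...]
88. 208.]
jar scene 0.92 [692. 329.  89.] [360. 315.]
jar scene 0.42 [668. -51. 132.] [250. 222.]
jar side 0.76 [669. 292.  65.] [354. 139.]
paddle scene 0.84 [587. 476.  16.] [428. 327.]
paddle side 0.68 [576. 470.  16.] [316. 122.]
tweezers scene 0.49 [ 591. -315.    4.] [212. 188.]
tweezers scene 0.37 [665. -50. 128.] [251. 223.]
tweezers scene 0.27 [ 478. -290.   20.] [240. 168.]
tweezers side 0.56 [ 642. -304.    3.] [405. 312.]
mold scene 0.81 [ 652. -396.   37.] [179. 182.]
mold side 0.81 [ 637. -425.   44.] [425. 355.]
marble0_center side 0.23 [733. -88. 136.] [417. 208.]
[263.41229962 675.46524608 237.63427864] [[ 0.     0.363  0.932]
 [-0.     0.932 -0.363]
 [-1.     0.     0.   ]]
```

```bash
ls pics
```

```text
sc1.png
scene0.png
si1.png
side0.png
wrist0.png
```

View pics/sc1.png

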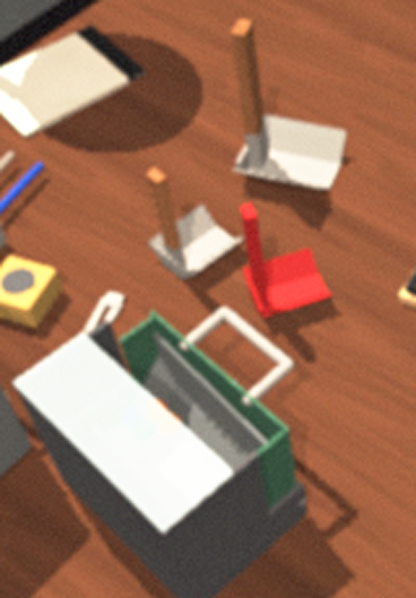

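View pics/si1.png

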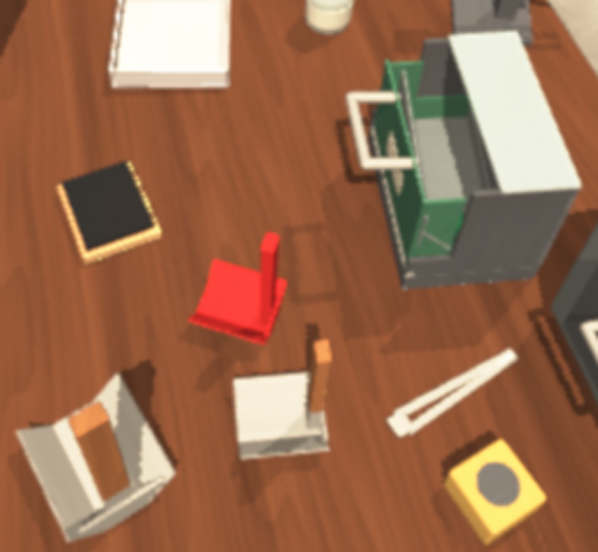

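Run:
```python
from h import *
a=env.capture("scene");b=env.capture("side")
def f(n,u,v):
    x=tri(a,u,b,v); print(n,x.round(1),(pix(a,x)-u).round(1),(pix(b,x)-v).round(1)); return x
sc=lambda x,y:(170+x/2.6,70+y/2.6); si=lambda x,y:(210+x/2.3,140+y/2.3)
A=f("bar -y",sc(228,312),si(363,161)); B=f("bar +y",sc(291,362),si(352,97))
print((A+B)/2,np.degrees(np.arctan2(*(B-A)[[0,1]])))
f("cover corner +y front",sc(232,470),si(450,36)); f("cover front -y",sc(95,332),si(484,190))
f("green front top +y",sc(262,462),si(388,63)); f("green front top -y",sc(155,316),si(418,204))
f("scoop top",sc(158,174),si(322,343)); 
for n,u in(("lipL",(205,209)),("lipR",(241,240)),("rear",(188,277)),("rearL",(152,243))): print(n,ray(a,sc(*u),26).round())
for n,u in(("fl",(234,380)),("bl",(242,458)),("br",(327,450)),("fr",(309,374))): print(n,ray(b,si(*u),26).round())
```

```text
bar -y [591.1 -87.2 167.7] [-0.3  0.1] [-0.3 -0.1]
bar +y [604.3   8.7 168.7] [-1.2  0.5] [-1.2 -0.5]
[597.68816207 -39.23228154 168.16126314] 7.882459880170789
cover corner +y front [743.6  57.6 193.8] [-0.6  0.2] [-0.5 -0.1]
cover front -y [ 700.8 -166.9  187.1] [ 0.7 -0.2] [0.8 0.2]
green front top +y [688.   61.4 147.8] [ 5.4 -2.2] [5.  1.5]
green front top -y [ 636.3 -151.2  159.3] [ 0.3 -0.1] [0.4 0.1]
scoop top [ 487.3 -290.3  172.1] [-0.3  0.1] [-0.5 -0.2]
lipL [ 404. -317.   26.]
lipR [ 418. -241.   26.]
rear [ 505. -253.   26.]
rearL [ 491. -331.   26.]
fl [ 411. -246.   26.]
bl [ 403. -330.   26.]
br [ 490. -341.   26.]
fr [ 493. -257.   26.]
```

Three scoops: the red one at (278,175) is excluded by colour. Of the two wood-handled ones, at (277,122) and (240,158), the crop shows (240,158) is clearly the smaller, so that is the one meant. It is at world (487,-290), with its mouth towards -x. The bar's middle is at about (598,-39,168). The bin comes first.

Emit:
move_arm --series '[[93, [0, -0.91, 0.95], 0], [93, [0, -0.91, 0.95], 0], [93, [0, -0.91, 0.95], 0], [93, [0, -0.91, 0.95], 0], [93, [0, -0.91, 0.95], 0], [93, [0, -0.91, 0.95], 0], [93, [0, -0.91, 0.95], 0], [93, [0, -0.91, 0.95], 0], [93, [0, -0.91, 0.95], 0], [93, [0, -0.91, 0.95], 0], [93, [0, -0.91, 0.95], 0], [93, [0, -0.91, 0.95], 0]]' --force 10

```text
t: 2.65
position: [431.7, 311.5, 235.7]
tool_rot: [0.286, 1.554, -0.276]
ft_force: [1.0, 0.7, -0.3]
grip_width: 92.8
```

```bash
cat >> h.py <<'E'
def to(T,yaw=None):
    # displacement to T in tool units; yaw: wanted heading of tool y (deg, mod 180)
    s=env.sense(); p,M=frame(s); d=M.T@(np.array(T)-p)/25; ya=np.degrees(np.arctan2(M[1,1],M[0,1]))
    print("t",round(s["t"],2),"pos",p.round(1),"tilt",np.degrees(np.arccos(-M[2,0])).round(2),"yawY",ya.round(1),"units",d.round(2),"grip",round(s["grip_width"],1),"F",s["ft_force"].round(1),"j",np.array(s["joint_pos"]).round(2))
    if yaw is not None: print("spin units",round(-(yaw-ya)/6,2), [round(-(yaw-ya+k)/6,2) for k in(-180,180)])
E
python3 -c "
from h import *
to((598,-39,237),-9.5)"
```

```text
t 2.65 pos [431.7 311.5 235.7] tilt 0.39 yawY 69.5 units [ -0.15 -10.8   11.14] grip 92.8 F [ 1.   0.7 -0.3] j [-0.72  0.37 -0.01  2.04 -0.    0.72  0.49]
spin units 13.17 [np.float64(43.17), np.float64(-16.83)]
```

Emit:
move_arm --series '[[93, [0, -0.9, 0.93], 0], [93, [0, -0.9, 0.93], 0], [93, [0, -0.9, 0.93], 0], [93, [0, -0.9, 0.93], 0], [93, [0, -0.9, 0.93], 0], [93, [0, -0.9, 0.93], 0], [93, [0, -0.9, 0.93], 0], [93, [0, -0.9, 0.93], 0], [93, [0, -0.9, 0.93], 0], [93, [0, -0.9, 0.93], 0], [93, [0, -0.9, 0.93], 0], [93, [0, -0.9, 0.93], 0]]'

```text
t: 3.65
position: [605.6, -58.2, 236.6]
tool_rot: [0.289, 1.548, -0.272]
ft_force: [0.8, -0.3, -0.6]
grip_width: 92.8
```

Emit:
move_arm --series '[[93, [0, 0, 0], 1], [93, [0, 0, 0], 1], [93, [0, 0, 0], 1], [93, [0, 0, 0], 1], [93, [0, 0, 0], 1], [93, [0, 0, 0], 1], [93, [0, 0, 0], 1], [93, [0, 0, 0], 1], [93, [0, 0, 0], 1], [93, [0, 0, 0], 1], [93, [0, 0, 0], 1], [93, [0, 0, 0], 1]]'

```text
t: 4.65
position: [609.1, -72.0, 237.9]
tool_rot: [1.304, 1.148, -1.282]
ft_force: [0.1, -0.1, -1.1]
grip_width: 92.8
```

```bash
python3 -c "
from h import *
to((598,-39,168),-9.5)
c=env.capture('wrist'); save(c,'w2'); print(c['cam_to_world'].round(2), pix(c,[598,-39,168]))"
```

```text
t 4.65 pos [609.1 -72.  237.9] tilt 0.76 yawY -6.6 units [ 2.8  -0.62 -1.24] grip 92.8 F [ 0.1 -0.1 -1.1] j [-0.26  0.49  0.42  1.89 -0.28  0.81  0.19]
spin units 0.48 [np.float64(30.48), np.float64(-29.52)]
[[ 9.9000e-01  1.1000e-01  2.0000e-02  6.1557e+02]
 [-1.1000e-01  9.5000e-01  2.9000e-01  1.1860e+01]
 [ 1.0000e-02 -3.0000e-01  9.6000e-01  3.8502e+02]
 [ 0.0000e+00  0.0000e+00  0.0000e+00  1.0000e+00]] [294.71832455 178.9985598 ]
```

View pics/w2.png

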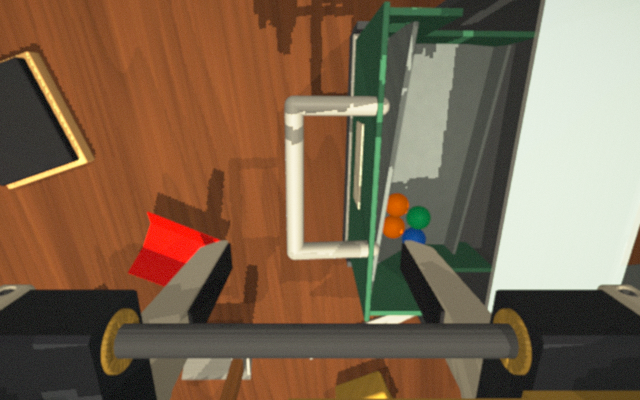

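```bash
python3 -c "
from h import *
c=env.capture('wrist')
def yw(u,v,z):
    a=ray(c,u,z);b=ray(c,v,z); print(a.round(1),b.round(1),'yaw',np.degrees(np.arctan2(*(a-b)[[0,1]])).round(2))
yw((294,107),(295.5,250),168)
yw((387,10),(368,316),170)
yw((541,0),(490,310),190)
for u in ((397,205),(418,217),(393,228),(413,238)): print(ray(c,u,60).round())
"
```

```text
[604.4   7.1 168. ] [591.6 -90.1 168. ] yaw 7.49
[665.   53.8 170. ] [ 638.4 -150.3  170. ] yaw 7.41
[740.1  44.9 190. ] [ 719.6 -141.3  190. ] yaw 6.29
[ 689. -104.   60.]
[ 710. -120.   60.]
[ 684. -129.   60.]
[ 704. -143.   60.]
```

Wrist view: the bar runs from px (294,107) to (295,250). Four marbles lie near the trough's -y end at px (397,205), (418,217), (393,228) and (413,238). The rack is yawed -7.4°.

Emit:
move_arm --series '[[40, [0, -0.29, -0.59], 0], [40, [0, -0.29, -0.59], 0.1], [40, [0, 0, 0], 0], [40, [0, 0, 0], 0], [40, [0, 0, 0], 0]]'

```text
t: 5.17
position: [598.2, -40.9, 238.1]
tool_rot: [1.296, 1.152, -1.275]
ft_force: [0.3, -0.4, 0.2]
grip_width: 64.5
```

```bash
python3 -c "
from h import *
to((598,-41,168),-7.4)"
```

```text
t 5.17 pos [598.2 -40.9 238.1] tilt 0.77 yawY -6.1 units [ 2.8  -0.04  0.02] grip 64.5 F [ 0.3 -0.4  0.2] j [-0.32  0.47  0.42  1.92 -0.27  0.79  0.15]
spin units 0.22 [np.float64(30.22), np.float64(-29.78)]
```

Emit:
move_arm --series '[[40, [0, 0, 0], 0.2], [40, [0, 0, 0], 0], [40, [0, 0, 0], 0], [40, [0, 0, 0], 0], [40, [0.7, 0, 0], 0], [40, [0.7, 0, 0], 0], [40, [0.7, 0, 0], 0], [40, [0.7, 0, 0], 0], [40, [0, 0, 0], 0]]'

```text
t: 5.92
position: [601.8, -45.6, 167.5]
tool_rot: [1.315, 1.134, -1.288]
ft_force: [-0.6, 0.3, 0.7]
grip_width: 40.3
```

```bash
python3 -c "
from h import *
to((598,-41,168),-7.4)
c=env.capture('wrist'); save(c,'w3')"
```

```text
t 5.92 pos [601.8 -45.6 167.5] tilt 1.07 yawY -7.4 units [-0.02 -0.17 -0.16] grip 40.3 F [-0.6  0.3  0.7] j [-0.27  0.56  0.37  1.98 -0.33  0.64  0.19]
spin units 0.0 [np.float64(30.0), np.float64(-30.0)]
```

View pics/w3.png

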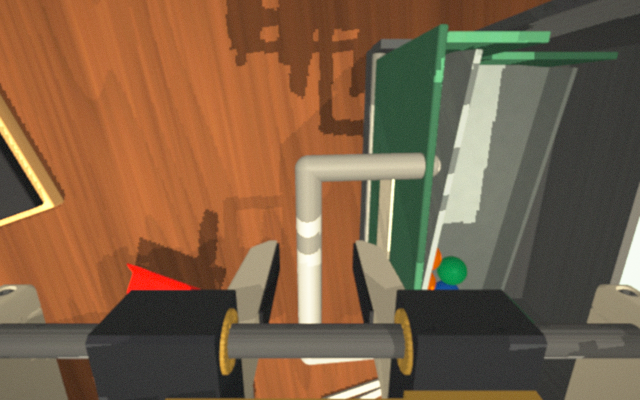

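Emit:
move_arm --series '[[0, [0, 0, 0], 0], [0, [0, 0, 0], 0], [0, [0, 0, 0], 0], [0, [0, 0, 0], 0], [0, [0, 0, 0], 0], [0, [0, 0, 0], 0]]' --force 6

```text
t: 6.47
position: [598.3, -46.0, 171.4]
tool_rot: [1.314, 1.139, -1.292]
ft_force: [8.3, -1.2, -9.9]
grip_width: 11.9
```

Emit:
move_arm --series '[[0, [0.08, -0.17, 0], 0], [0, [0.08, -0.17, 0], 0], [0, [0.09, -0.17, 0], 0], [0, [0.09, -0.16, 0], 0], [0, [0.1, -0.16, 0], 0], [0, [0.1, -0.16, 0], 0], [0, [0.11, -0.15, 0], 0], [0, [0.11, -0.15, 0], 0], [0, [0.12, -0.15, 0], 0], [0, [0.12, -0.14, 0], 0], [0, [0.13, -0.14, 0], 0], [0, [0.13, -0.13, 0], 0]]'

```text
t: 7.47
position: [555.0, -40.5, 141.2]
tool_rot: [1.321, 1.128, -1.281]
ft_force: [0.7, -0.5, 4.2]
grip_width: 11.7
```

```bash
python3 -c "
from h import *
to((519,-30,90),-7.4)
c=env.capture('side'); save(c,'s4',(250,100,570,300),2)"
```

```text
t 7.47 pos [555.  -40.5 141.2] tilt 1.6 yawY -7.5 units [ 2.01 -1.54 -0.22] grip 11.7 F [ 0.7 -0.5  4.2] j [-0.26  0.55  0.34  2.11 -0.36  0.51  0.22]
spin units -0.01 [np.float64(29.99), np.float64(-30.01)]
```

View pics/s4.png

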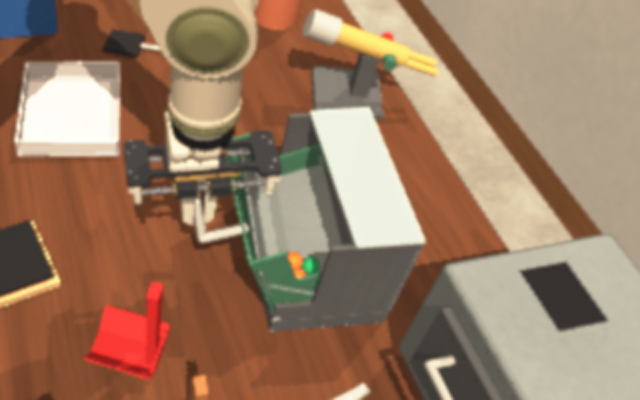

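Emit:
move_arm --series '[[0, [0.13, -0.14, 0], 0], [0, [0.14, -0.13, 0], 0], [0, [0.14, -0.13, 0], 0], [0, [0.15, -0.12, 0], 0], [0, [0.15, -0.11, 0], 0], [0, [0.16, -0.11, 0], 0], [0, [0.16, -0.1, 0], 0], [0, [0.16, -0.1, 0], 0], [0, [0.17, -0.09, 0], 0], [0, [0.17, -0.09, 0], 0], [0, [0.17, -0.08, 0], 0], [0, [0.17, -0.08, 0], 0]]'

```text
t: 8.52
position: [521.1, -36.1, 87.9]
tool_rot: [1.32, 1.127, -1.282]
ft_force: [6.1, -0.9, 10.8]
grip_width: 11.6
```

```bash
python3 -c "
from h import *
to((519,-30,90),-7.4)"
```

```text
t 8.52 pos [521.1 -36.1  87.9] tilt 1.58 yawY -7.5 units [-0.09 -0.11 -0.23] grip 11.6 F [ 6.1 -0.9 10.8] j [-0.21  0.6   0.25  2.21 -0.43  0.34  0.27]
spin units -0.01 [np.float64(29.99), np.float64(-30.01)]
```

Emit:
move_arm --series '[[0, [0.12, -0.05, 0], 0], [0, [0.12, -0.05, 0], 0], [36, [0, 0, 0], 0], [36, [0, 0, 0], 0], [36, [0, 0, 0], 0], [36, [0, 0, 0], 0], [36, [0, 0, 0], 0]]'

```text
t: 9.1
position: [518.8, -34.9, 80.1]
tool_rot: [1.321, 1.128, -1.281]
ft_force: [0.4, -0.5, 0.2]
grip_width: 35.5
```

```bash
python3 -c "
from h import *
to((519,-30,200),-7.4)
c=env.capture('side'); save(c,'s5',(250,100,570,300),2)
c=env.capture('wrist'); save(c,'w5')"
```

```text
t 9.1 pos [518.8 -34.9  80.1] tilt 1.6 yawY -7.4 units [-4.79  0.11 -0.23] grip 35.5 F [ 0.4 -0.5  0.2] j [-0.2   0.61  0.23  2.22 -0.44  0.32  0.27]
spin units -0.01 [np.float64(29.99), np.float64(-30.01)]
```

View pics/s5.png

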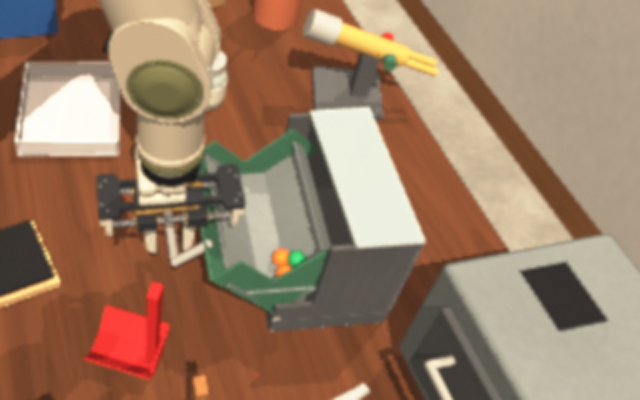

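View pics/w5.png

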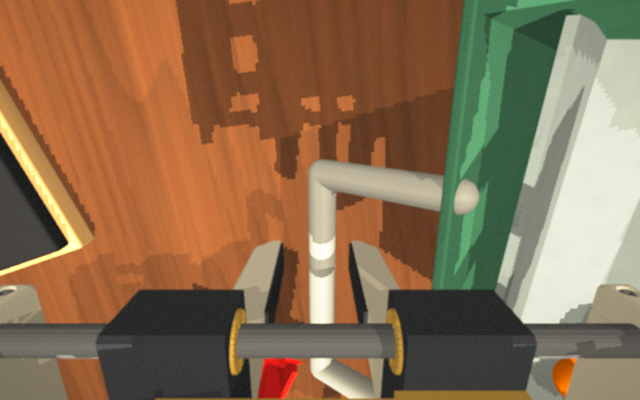

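Emit:
move_arm --series '[[36, [-0.8, 0, 0], 0], [36, [-1, 0, 0], 0], [36, [-1, 0, 0], 0], [36, [-1, 0, 0], 0], [36, [-1, 0, 0], 0], [36, [-1, 0, 0], 0], [36, [-1, 0, 0], 0], [36, [-1, 0.9, 0.6], 0], [36, [-1, 0.9, 0.6], 0], [36, [0, 0.9, 0.5], 0], [36, [0, 0.9, 0.5], 0], [36, [0, 0, 0], 0]]'

```text
t: 10.2
position: [594.3, -103.1, 313.2]
tool_rot: [1.317, 1.133, -1.281]
ft_force: [-0.5, 0.1, -0.6]
grip_width: 36.0
```

```bash
python3 -c "
from h import *
to((487,-290,250),82.5)
c=env.capture('wrist'); save(c,'w6');
for t in ['trough_low','trough_high','marble0_center','bin_handle']:
  for d in env.look_for(c,t)[:4]: print(t,d['confidence'],w(c,d['at']).round(),pix(c,w(c,d['at'])).round())
c=env.capture('scene'); save(c,'c6',(170,100,330,300),3)"
```

```text
t 10.2 pos [ 594.3 -103.1  313.2] tilt 1.4 yawY -7.2 units [ 2.39 -3.38  7.97] grip 36.0 F [-0.5  0.1 -0.6] j [-0.27  0.39  0.5   1.84 -0.24  0.94  0.21]
spin units -14.95 [np.float64(15.05), np.float64(-44.95)]
trough_low 0.75 [638. -29. 106.] [346. 101.]
trough_low 0.7 [ 673. -112.  106.] [385. 176.]
trough_high 0.91 [636. -30. 108.] [345. 103.]
marble0_center 0.69 [ 655. -123.   88.] [367. 184.]
marble0_center 0.55 [ 624. -428.   40.] [358. 366.]
bin_handle 0.58 [639. -29. 110.] [347. 102.]
```

View pics/w6.png

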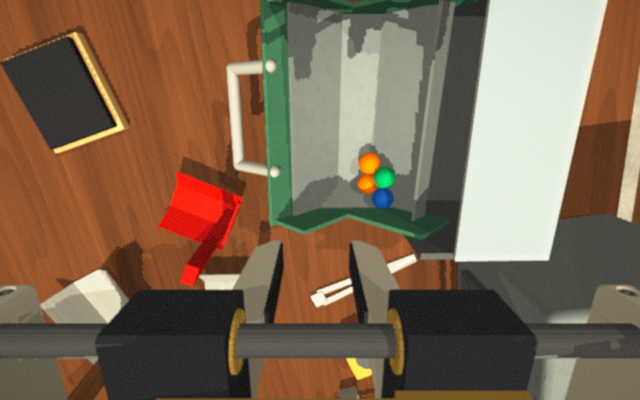

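View pics/c6.png

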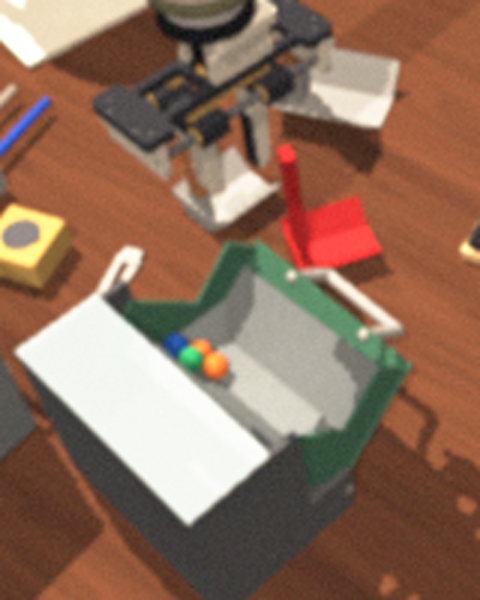

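```bash
python3 -c "
from h import *
a=env.capture('scene'); c=env.capture('wrist'); b=env.capture('side'); save(b,'s7',(330,130,470,270),4); save(c,'w7',(240,0,500,260),3)
s=lambda x,y:(170+x/3,100+y/3)
for n,u,v in (('amberfar',(369.5,163),(215,366)),('amber',(367,183),(200,349)),('green',(384.5,178),(191,356)),('blue',(382.5,199),(177,343))):
    x=tri(c,u,a,s(*v)); print(n,x.round(1),(pix(a,x)-s(*v)).round(1))
"
```

```text
amberfar [657.9 -99.4  76. ] [1.  0.2]
amber [ 653.  -122.8   78.4] [1.1 0.3]
green [ 670.6 -115.    94. ] [1.  0.3]
blue [ 666.8 -139.6   90.4] [0.6 0.2]
```

View pics/w7.png

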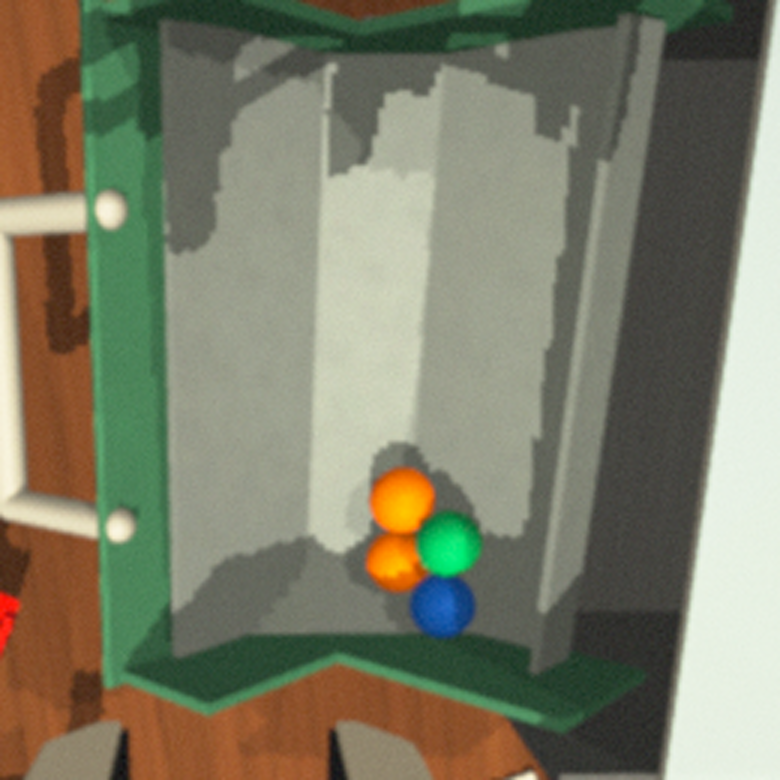

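View pics/s7.png

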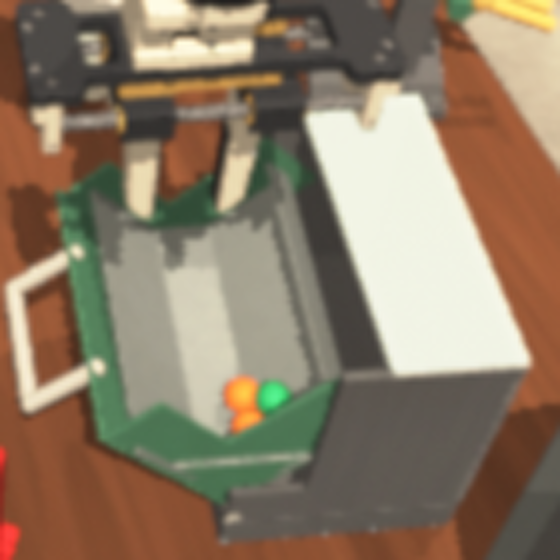

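```bash
python3 -c "
from h import *
from scipy.optimize import least_squares
c=env.capture('wrist'); b=env.capture('side')
W=lambda x,y:(240+x/3,y/3); S=lambda x,y:(330+x/4,130+y/4)
obs=[(c,W(*p),-20) for p in((326,170),(321,250),(316,330),(313,430),(310,525))]+[(c,W(*p),20) for p in((441,75),(434,170),(427,250),(420,330),(415,400))]
obs+=[(b,S(*p),-20) for p in((166,268),(176,310),(188,355))]+[(b,S(*p),20) for p in((214,262),(224,305),(236,355))]
tan=np.tan(np.radians(6))
def res(p,full=False):
    x0,yaw,z0=p; out=[]
    ax=np.array([np.cos(yaw),-np.sin(yaw)]); ay=np.array([np.sin(yaw),np.cos(yaw)])
    for cc,uv,l in obs:
        z=z0
        for _ in range(6):
            P=ray(cc,uv,z); s=(P[:2]-[x0,-50])@ay; z=z0+s*tan
        out.append((P[:2]-[x0,-50])@ax-l)
    return np.array(out)
r=least_squares(res,[655,.13,70],loss='soft_l1'); print(r.x,np.degrees(r.x[1]),r.fun.round(1))
x0,yaw,z0=r.x; print('sd',np.sqrt(np.diag(np.linalg.inv(r.jac.T@r.jac))))
for u in ((385,52),):
    z=z0+14
    for _ in range(5):
        P=ray(c,W(*u),z); z=z0+(P[1]+50)/np.cos(yaw)*tan
    print('high',P.round(1))
for z in (80,85,90): print('low wall',z,ray(c,W(350,634),z).round(1), ray(c,W(300,634),z).round(1))
"
```

```text
[6.52443250e+02 1.17839403e-01 7.96898580e+01] 6.75170046151684 [ 1.6  0.8 -0.1 -0.1 -0.1 -1.  -1.1 -1.5 -2.  -2.   3.8  4.6  6.3 -0.1
 -0.1  0.1]
sd [0.93659082 0.00918444 4.72770069]
high [664.4  51.8  90.5]
low wall 80 [ 636.4 -153.1   80. ] [ 616.5 -150.5   80. ]
low wall 85 [ 635.8 -151.3   85. ] [ 616.2 -148.7   85. ]
low wall 90 [ 635.3 -149.5   90. ] [ 615.9 -147.    90. ]
```

The bin is fully open and resting against its stop. In the wrist view the marbles sit at the -y low end, px (369,163), (367,183), (384,178) and (382,199). Green and blue lean on the rear trough wall. Next is the scoop.

Emit:
move_arm --series '[[60, [0, -0.42, 1], 0], [60, [0, -0.42, 1], 0], [60, [0, -0.42, 1], 0], [60, [0, -0.42, 1], 0], [60, [0, -0.42, 1], 0], [60, [0, -0.42, 1], 0], [60, [0, -0.42, 1], 0], [60, [0, -0.42, 1], 0], [60, [0, 0, 0], 1], [60, [0, 0, 0], 1], [60, [0, 0, 0], 1], [60, [0, 0, 0], 1]]'

```text
t: 11.75
position: [477.4, -295.2, 308.8]
tool_rot: [1.622, 0.89, -1.581]
ft_force: [0.5, 0.1, 0.1]
grip_width: 60.0
```

Emit:
move_arm --series '[[60, [0, 0, 0], 1], [60, [0, 0, 0], 1], [60, [0, 0, 0], 1], [60, [0, 0, 0], 1], [60, [0, 0, 0], 1], [60, [0, 0, 0], 1], [60, [0, 0, 0], 1], [60, [0, 0, 0], 1], [60, [0, 0, 0], 1], [60, [0, 0, 0], 1], [60, [0, 0, 0], 1], [60, [0, 0, 0], 0]]'

```text
t: 12.75
position: [477.0, -293.4, 309.5]
tool_rot: [-2.138, 0.198, 2.089]
ft_force: [-0.2, -0.2, -0.2]
grip_width: 59.8
```

```bash
python3 -c "
from h import *
to((487,-290,250),-97.5)
c=env.capture('wrist'); save(c,'w8');
a=env.capture('scene'); save(a,'c8',(170,80,330,240),4)
b=env.capture('side'); save(b,'s8',(280,250,400,370),5)
print(pix(c,(487,-290,170)),pix(c,(487,-290,30)))"
```

```text
t 12.75 pos [ 477.  -293.4  309.5] tilt 1.46 yawY -101.3 units [ 2.39 -0.18 -0.31] grip 59.8 F [-0.2 -0.2 -0.2] j [-0.22  0.46  1.    1.95 -0.49  0.98 -0.75]
spin units -0.63 [np.float64(29.37), np.float64(-30.63)]
[312.03192502 184.97386219] [314.59534007 159.02251623]
```

View pics/w8.png

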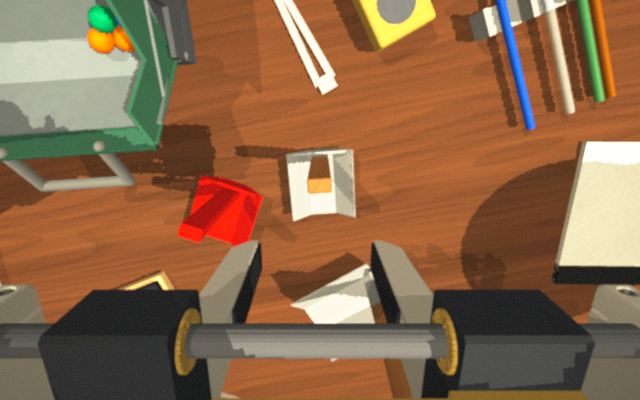

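```bash
python3 -c "
from h import *
c=env.capture('wrist'); save(c,'w9',(270,130,380,240),6)
L=[ray(c,u,26) for u in((288,153),(354,149),(356,216),(297,220))]; print(np.array(L).round(1)); print(ray(c,(319,185),170).round(1))
for i,j in((1,0),(2,3)):
  d=L[i]-L[j]; print(np.degrees(np.arctan2(d[1],d[0])))
"
```

```text
[[ 500.4 -257.5   26. ]
 [ 489.7 -342.2   26. ]
 [ 399.2 -330.8   26. ]
 [ 408.1 -250.4   26. ]]
[ 485.7 -296.1  170. ]
-97.15489068521396
-96.35861973088022
```

View pics/w9.png

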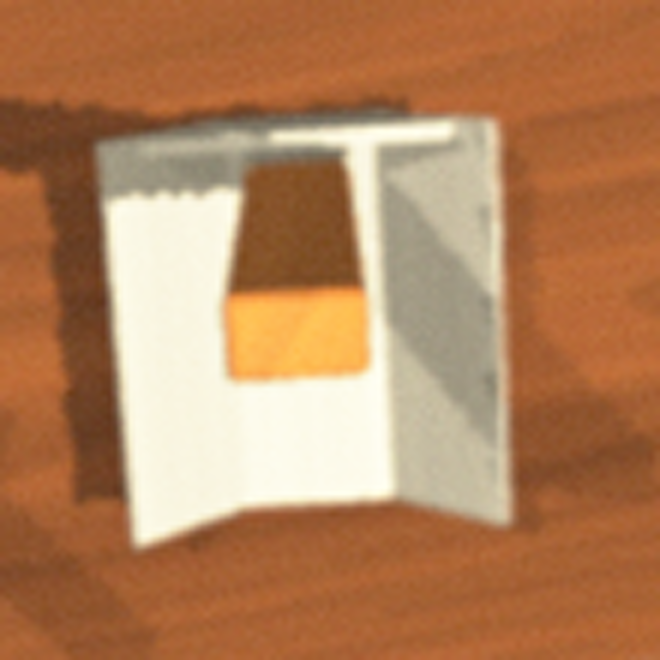

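Emit:
move_arm --series '[[60, [0, 0, 0], -0.75], [60, [0, 0, -0.36], 0], [60, [0.9, 0, 0], 0], [60, [0.9, 0, 0], 0], [60, [0, 0, 0], 0]]'

```text
t: 13.37
position: [490.2, -295.0, 265.6]
tool_rot: [-2.197, 0.101, 2.131]
ft_force: [-1.2, 0.6, -0.2]
grip_width: 60.1
```

```bash
python3 -c "
from h import *
to((486.5,-296,140),-96.8)
c=env.capture('wrist'); save(c,'w10',(160,100,480,300),2); 
for u in ((319.7,185.8),): print(pix(c,(486.5,-296,170)))"
```

```text
t 13.37 pos [ 490.2 -295.   265.6] tilt 1.82 yawY -95.9 units [5.02 0.11 0.29] grip 60.1 F [-1.2  0.6 -0.2] j [-0.15  0.51  0.91  1.97 -0.55  0.9  -0.63]
spin units 0.15 [np.float64(30.15), np.float64(-29.85)]
[319.42753959 215.65240498]
```

View pics/w10.png

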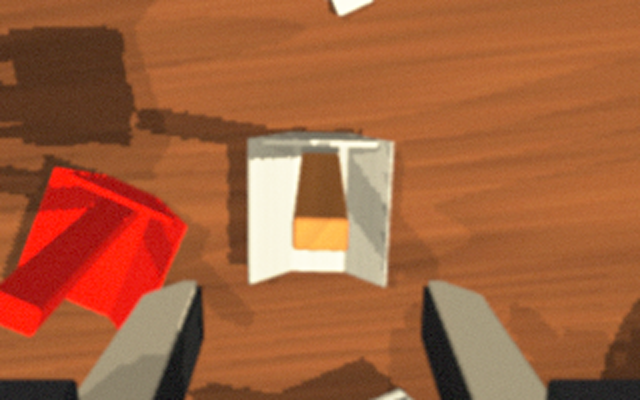

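Emit:
move_arm --series '[[50, [0.85, 0.02, 0.05], 0], [50, [0.85, 0.02, 0.05], 0], [50, [0.85, 0.02, 0.05], 0], [50, [0.85, 0.02, 0.05], 0], [50, [0.85, 0.02, 0.05], 0], [50, [0.75, 0.02, 0.05], 0.15], [50, [0, 0, 0], 0]]'

```text
t: 14.0
position: [493.8, -301.9, 146.1]
tool_rot: [-2.202, 0.125, 2.109]
ft_force: [0.5, -0.4, 0.5]
grip_width: 50.1
```

```bash
python3 -c "
from h import *
to((486.5,-296,140),-96.8)
print(frame()[1].round(3))
c=env.capture('wrist'); save(c,'w11')"
```

```text
t 14.0 pos [ 493.8 -301.9  146.1] tilt 2.51 yawY -97.0 units [ 0.23 -0.2   0.33] grip 50.1 F [ 0.5 -0.4  0.5] j [-0.01  0.64  0.72  2.08 -0.76  0.66 -0.46]
spin units -0.03 [np.float64(29.97), np.float64(-30.03)]
[[ 0.044 -0.121 -0.992]
 [ 0.003 -0.993  0.122]
 [-0.999 -0.008 -0.043]]
```

View pics/w11.png

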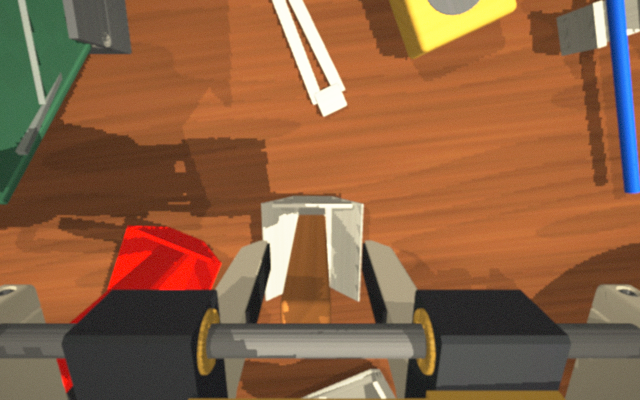

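Emit:
move_arm --series '[[50, [0.12, -0.1, 0.17], 0], [50, [0.12, -0.1, 0.16], 0], [0, [0, 0, 0], 0], [0, [0, 0, 0], 0], [0, [0, 0, 0], 0], [0, [0, 0, 0], 0], [0, [0, 0, 0], 0], [0, [0, 0, 0], 0]]' --force 8

```text
t: 14.72
position: [489.5, -297.6, 147.7]
tool_rot: [-2.216, 0.126, 2.1]
ft_force: [0.2, 0.0, -2.2]
grip_width: 21.7
```

```bash
python3 -c "
from h import *
to((486.5,-296,140),-96.8)
c=env.capture('side'); save(c,'s12',(280,230,420,370),4)"
```

```text
t 14.72 pos [ 489.5 -297.6  147.7] tilt 3.08 yawY -96.8 units [ 0.3  -0.05  0.14] grip 21.7 F [ 0.2  0.  -2.2] j [-0.01  0.63  0.72  2.09 -0.77  0.64 -0.45]
spin units -0.01 [np.float64(29.99), np.float64(-30.01)]
```

View pics/s12.png

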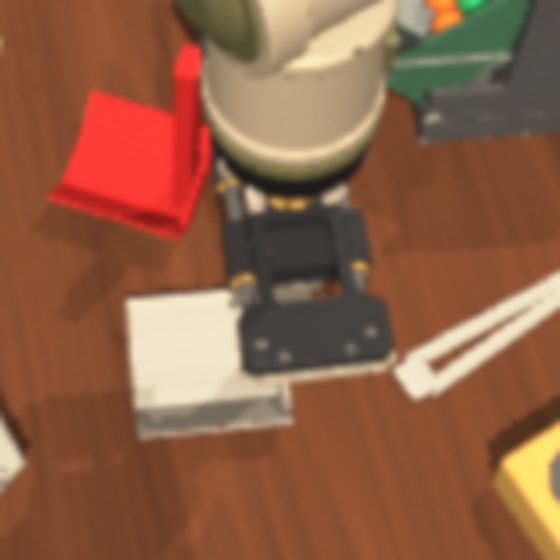

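Emit:
move_arm --series '[[0, [0.03, 0, -0.14], 0], [0, [0.03, 0, -0.14], 0], [0, [0.03, 0, -0.14], 0], [0, [0.03, 0, -0.14], 0], [0, [0.03, 0, -0.14], 0], [0, [0.03, 0, -0.14], 0], [0, [0, 0, 0], 0]]' --force 4

```text
t: 15.35
position: [513.8, -300.7, 144.8]
tool_rot: [-2.218, 0.126, 2.098]
ft_force: [0.5, 1.2, 3.2]
grip_width: 22.5
```

```bash
python3 -c "
from h import *
to((486.5,-296,140),-96.8)
c=env.capture('side'); save(c,'s13',(280,230,420,370),4)
c=env.capture('wrist'); save(c,'w13',(160,100,480,300),2)"
```

```text
t 15.35 pos [ 513.8 -300.7  144.8] tilt 3.16 yawY -96.8 units [ 0.13 -0.06  1.12] grip 22.5 F [0.5 1.2 3.2] j [-0.02  0.66  0.72  2.05 -0.77  0.67 -0.47]
spin units -0.0 [np.float64(30.0), np.float64(-30.0)]
```

View pics/s13.png

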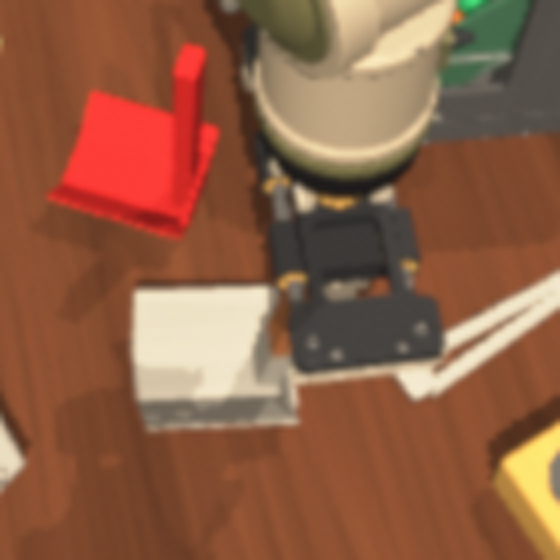

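View pics/w13.png

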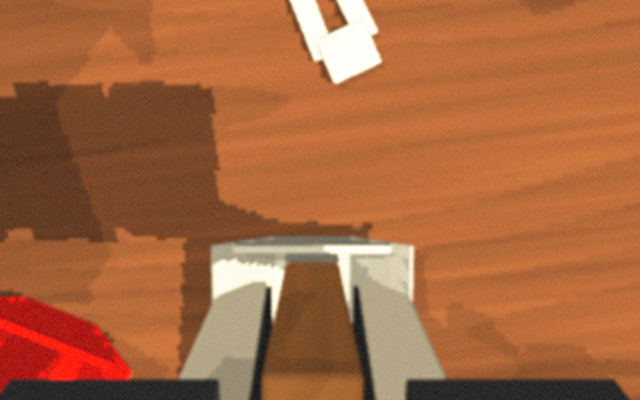

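The light-grip pitch trick works. In the side crop the bowl stayed at about px (215,355) while the grip moved back 24 mm, so the lip tipped up about 9°. Now I tip it the other way, to about -6° to match the trough slope.

Emit:
move_arm --series '[[0, [0, 0, 0.17], 0], [0, [0, 0, 0.17], 0], [0, [0, 0, 0.17], 0], [0, [0, 0, 0.17], 0], [0, [0, 0, 0.17], 0], [0, [0, 0, 0.17], 0], [0, [-0.06, 0, 0.16], 0], [0, [-0.06, 0, 0.16], 0], [0, [-0.06, 0, 0.16], 0], [0, [-0.06, 0, 0.14], 0]]'

```text
t: 16.28
position: [470.4, -295.6, 149.7]
tool_rot: [-2.222, 0.127, 2.094]
ft_force: [1.5, 1.1, 2.3]
grip_width: 22.4
```

Emit:
move_arm --series '[[0, [0, 0, 0], 0], [0, [0, 0, 0], 0], [0, [0, 0, 0], 0]]' --force 60

```text
t: 16.53
position: [468.2, -295.4, 149.6]
tool_rot: [-2.22, 0.128, 2.095]
ft_force: [1.8, 0.7, 1.1]
grip_width: 21.6
```

```bash
python3 -c "
from h import *
to((486.5,-296,140),-96.8)
c=env.capture('side'); save(c,'s14',(280,230,420,370),4)
c=env.capture('wrist'); save(c,'w14',(160,100,480,300),2)"
```

```text
t 16.53 pos [ 468.2 -295.4  149.6] tilt 3.3 yawY -96.9 units [ 0.42 -0.06 -0.71] grip 21.6 F [1.8 0.7 1.1] j [ 0.    0.61  0.71  2.14 -0.77  0.62 -0.42]
spin units -0.02 [np.float64(29.98), np.float64(-30.02)]
```

View pics/s14.png

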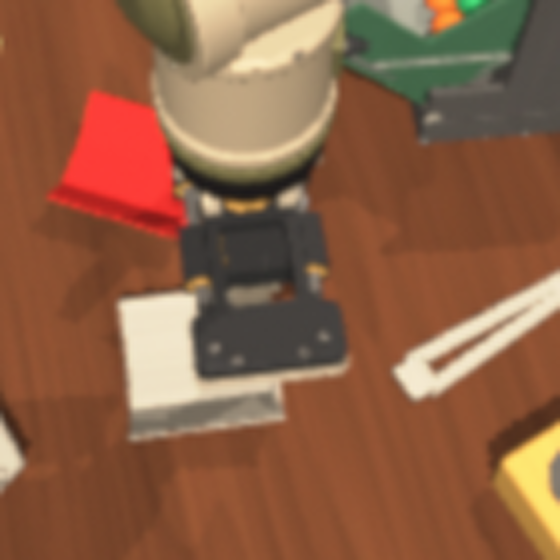

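View pics/w14.png

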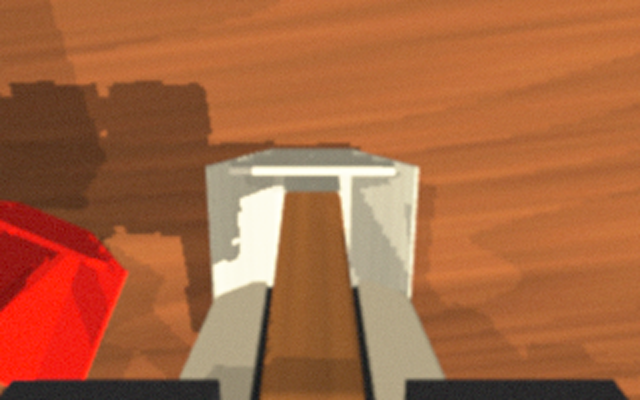

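Emit:
move_arm --series '[[0, [-0.5, 0, 0], 0], [0, [-0.8, 0, 0], 0], [0, [-0.8, 0, 0], 0], [0, [-0.8, 0, 0], 0], [0, [-0.8, 0, 0], 0], [0, [-0.8, 0, 0], 0], [0, [-0.8, 0, 0], 0], [0, [-0.8, 0, 0], 0], [0, [-0.8, 0, 0], 0], [0, [-0.5, 0, 0], 0]]'

```text
t: 17.47
position: [451.7, -292.5, 334.2]
tool_rot: [-2.192, 0.124, 2.118]
ft_force: [0.8, 0.6, -1.8]
grip_width: 21.4
```

```bash
python3 -c "
from h import *
to((660,10,340),-7)
c=env.capture('side'); save(c,'s15',(240,130,440,370),2.5)
print(frame()[1].round(3))"
```

```text
t 17.47 pos [ 451.7 -292.5  334.2] tilt 2.0 yawY -97.0 units [  0.11 -13.02  -6.8 ] grip 21.4 F [ 0.8  0.6 -1.8] j [-0.25  0.39  1.02  1.96 -0.43  0.99 -0.71]
spin units -15.0 [np.float64(15.0), np.float64(-45.0)]
[[ 0.037 -0.122 -0.992]
 [ 0.004 -0.993  0.122]
 [-0.999 -0.009 -0.036]]
```

View pics/s15.png

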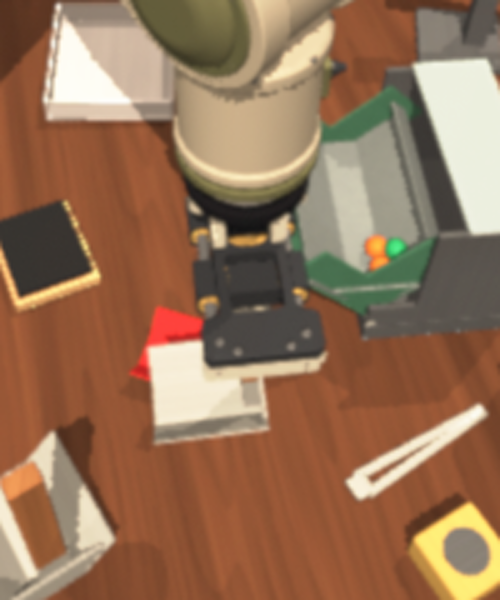

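Emit:
move_arm --series '[[0, [0, 0, 0], -1], [0, [0, 0, 0], -1], [0, [0, 0, 0], -1], [0, [0, 0, 0], -1], [0, [0, 0, 0], -1], [0, [0, 0, 0], -1], [0, [0, 0, 0], -1], [0, [0, 0, 0], -1], [0, [0, 0, 0], -1], [0, [0, 0, 0], -1], [0, [0, 0, 0], -1], [0, [0, 0, 0], -1]]'

```text
t: 18.52
position: [446.6, -288.1, 324.4]
tool_rot: [1.5, 1.005, -1.461]
ft_force: [-0.3, -0.3, -1.6]
grip_width: 21.7
```

Emit:
move_arm --series '[[0, [0, 0, 0], -1], [0, [0, 0, 0], -1], [0, [0, 0, 0], -1], [0, [0, 0, 0], 0]]'

```text
t: 18.85
position: [444.0, -286.6, 319.7]
tool_rot: [1.255, 1.192, -1.224]
ft_force: [0.3, 0.6, -1.6]
grip_width: 21.5
```

```bash
python3 -c "
from h import *
to((660,10,345),-7)"
```

```text
t 18.85 pos [ 444.  -286.6  319.7] tilt 1.06 yawY -2.4 units [ -0.74   8.16 -12.22] grip 21.5 F [ 0.3  0.6 -1.6] j [ 0.05  0.3   0.56  1.97 -0.22  0.92  0.68]
spin units 0.77 [np.float64(30.77), np.float64(-29.23)]
```

Emit:
move_arm --series '[[0, [-0.7, 0.2, -0.3], 0], [0, [-0.9, 0.4, -0.5], 0], [0, [-0.7, 0.6, -0.8], 0.2], [0, [-0.1, 0.63, -0.95], 0.2], [0, [-0.1, 0.63, -0.95], 0.2], [0, [-0.1, 0.63, -0.95], 0.2], [0, [-0.1, 0.63, -0.95], 0], [0, [-0.1, 0.63, -0.95], 0], [0, [-0.1, 0.63, -0.95], 0], [0, [-0.1, 0.63, -0.95], 0], [0, [-0.1, 0.63, -0.95], 0], [0, [-0.1, 0.63, -0.95], 0]]'

```text
t: 19.85
position: [645.2, -52.9, 396.8]
tool_rot: [1.357, 1.134, -1.345]
ft_force: [0.4, -0.8, -1.9]
grip_width: 22.0
```

```bash
python3 -c "
from h import *
to((660,10,345),-7)"
```

```text
t 19.85 pos [645.2 -52.9 396.8] tilt 1.16 yawY -10.8 units [ 2.12  0.13 -2.54] grip 22.0 F [ 0.4 -0.8 -1.9] j [-0.34  0.41  0.52  1.61 -0.23  1.2   0.04]
spin units -0.64 [np.float64(29.36), np.float64(-30.64)]
```

Emit:
move_arm --series '[[0, [0.4, 0, -0.8], -0.3], [0, [0.5, 0, -0.8], -0.3], [0, [0.5, 0.1, -0.8], 0], [0, [0.4, 0, -0.1], 0], [0, [0, 0, 0], 0]]'

```text
t: 20.27
position: [657.7, 20.7, 342.8]
tool_rot: [1.305, 1.174, -1.301]
ft_force: [-1.1, -0.9, -3.0]
grip_width: 21.7
```

```bash
python3 -c "
from h import *
to((660,10,345),-7)
a=env.capture('scene'); save(a,'c16',(150,60,350,300),2.5)
b=env.capture('side'); save(b,'s16',(290,70,490,270),3); print(pix(a,(660,10,230)),pix(b,(660,10,230)),frame()[1].round(3))"
```

```text
t 20.27 pos [657.7  20.7 342.8] tilt 1.38 yawY -7.0 units [-0.1   0.14  0.41] grip 21.7 F [-1.1 -0.9 -3. ] j [-0.42  0.46  0.48  1.65 -0.25  1.1   0.01]
spin units 0.01 [np.float64(30.01), np.float64(-29.99)]
[264.9731524  210.39458078] [384.19159594 162.36295291] [[-0.012  0.992 -0.123]
 [ 0.02  -0.122 -0.992]
 [-1.    -0.014 -0.018]]
```

View pics/c16.png

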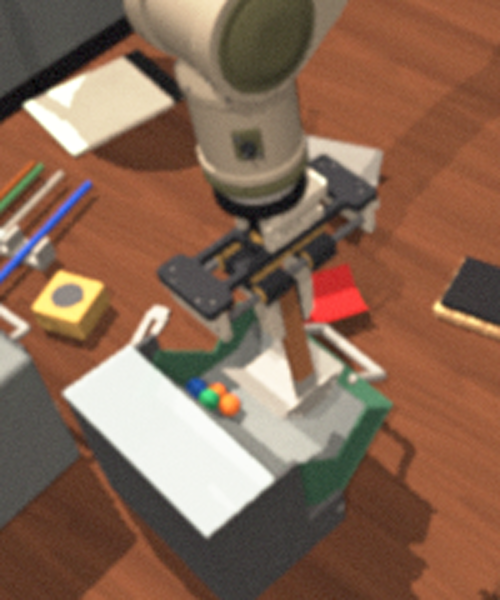

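View pics/s16.png

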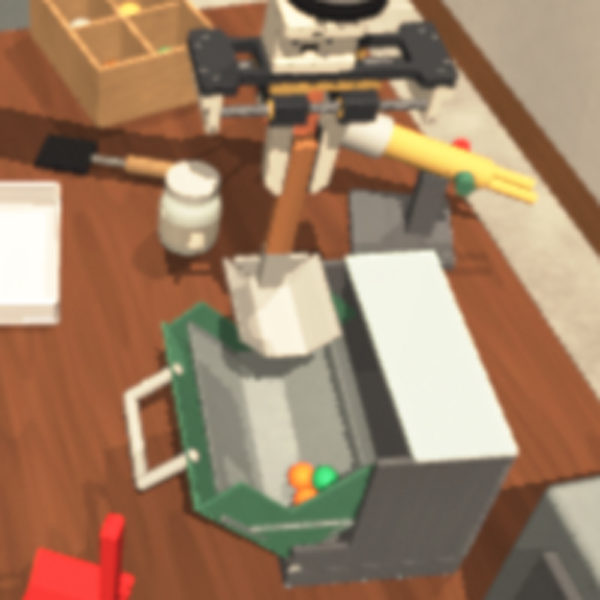

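Emit:
move_arm --series '[[0, [0.3, 0.05, 0.25], 0], [0, [0.6, 0, 0.25], 0], [0, [0.6, 0, 0.25], 0], [0, [0.6, 0, 0], 0], [0, [0.6, 0, 0], 0], [0, [0.5, 0, 0], 0], [0, [0.3, 0, 0], 0], [0, [0, 0, 0], 0]]'

```text
t: 21.03
position: [655.6, -14.9, 258.2]
tool_rot: [1.322, 1.153, -1.306]
ft_force: [-0.4, -0.2, -2.5]
grip_width: 21.6
```

```bash
python3 -c "
from h import *
to((658.7,1.7,228),-7)
print(frame()[1].round(3))
a=env.capture('scene'); save(a,'c17',(180,140,320,280),4)
b=env.capture('side'); save(b,'s17',(330,100,470,260),4)"
```

```text
t 21.03 pos [655.6 -14.9 258.2] tilt 0.88 yawY -8.0 units [ 1.22  0.03 -0.66] grip 21.6 F [-0.4 -0.2 -2.5] j [-0.35  0.53  0.45  1.77 -0.3   0.92  0.09]
spin units -0.17 [np.float64(29.83), np.float64(-30.17)]
[[-0.001  0.99  -0.14 ]
 [ 0.015 -0.139 -0.99 ]
 [-1.    -0.003 -0.015]]
```

View pics/c17.png

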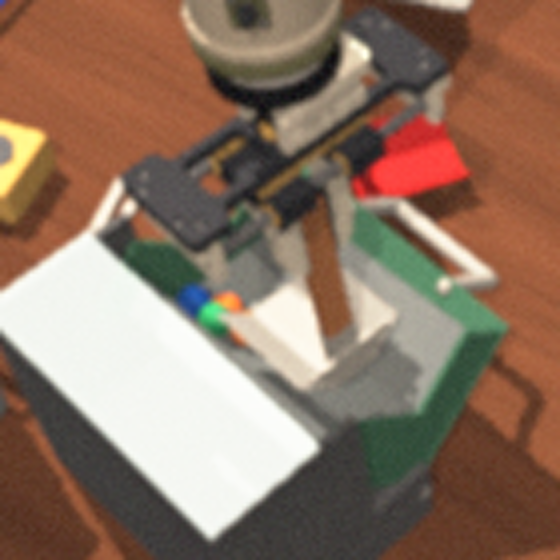

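View pics/s17.png

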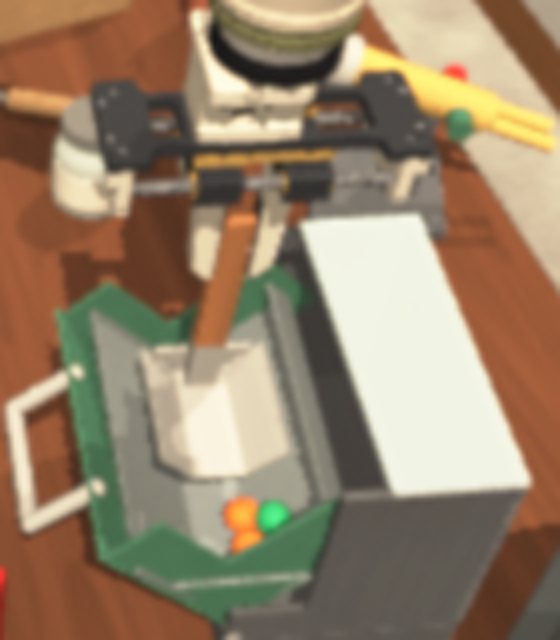

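Emit:
move_arm --series '[[0, [0, 0, -0.35], -0.1], [0, [0, 0.03, -0.35], -0.08], [0, [0.2, 0, -0.02], 0], [0, [0.2, 0, -0.02], 0], [0, [0.2, 0, -0.02], 0], [0, [0, 0, 0], 0]]'

```text
t: 21.63
position: [662.0, 7.2, 247.5]
tool_rot: [1.311, 1.16, -1.282]
ft_force: [-0.5, -0.2, -2.0]
grip_width: 21.6
```

```bash
python3 -c "
from h import *
to((658.7,1.7,228),-7)
b=env.capture('side'); save(b,'s18',(330,100,470,260),4)"
```

```text
t 21.63 pos [662.    7.2 247.5] tilt 1.05 yawY -6.7 units [ 0.78 -0.11  0.25] grip 21.6 F [-0.5 -0.2 -2. ] j [-0.37  0.54  0.44  1.77 -0.31  0.89  0.09]
spin units 0.05 [np.float64(30.05), np.float64(-29.95)]
```

View pics/s18.png

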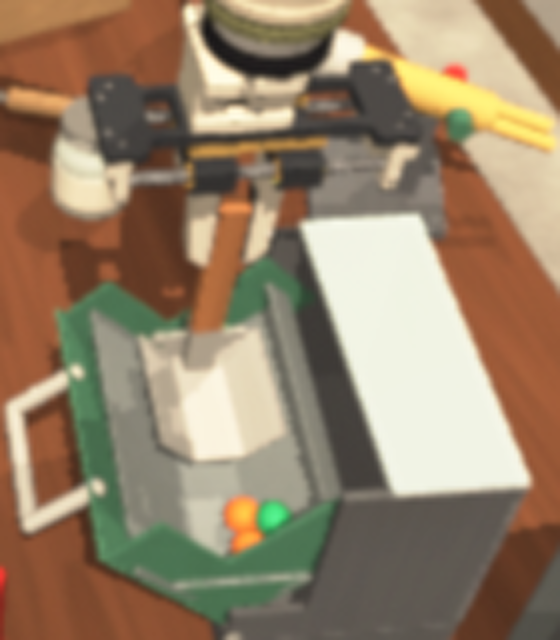

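Emit:
move_arm --series '[[0, [0.12, -0.1, 0.08], 0], [0, [0.13, 0, 0.08], 0], [0, [0.13, 0, 0], 0], [0, [0.13, 0, 0], 0], [0, [0.1, 0, 0], 0]]'

```text
t: 22.1
position: [659.0, 2.2, 231.5]
tool_rot: [1.312, 1.158, -1.283]
ft_force: [-0.3, -0.6, -2.4]
grip_width: 21.7
```

```bash
python3 -c "
from h import *
to((658.7,1.7,228),-7)"
```

```text
t 22.1 pos [659.    2.2 231.5] tilt 1.03 yawY -6.8 units [ 0.14 -0.01  0.02] grip 21.7 F [-0.3 -0.6 -2.4] j [-0.36  0.55  0.43  1.79 -0.31  0.86  0.1 ]
spin units 0.04 [np.float64(30.04), np.float64(-29.96)]
```

No contact yet (Fz is about the scoop's weight). Continuing down in small steps.

Emit:
move_arm --series '[[0, [0.1, 0, 0], 0], [0, [0.1, 0, 0], 0], [0, [0.08, 0, 0], 0]]'

```text
t: 22.35
position: [659.0, 2.0, 223.4]
tool_rot: [1.312, 1.158, -1.283]
ft_force: [-0.4, -0.3, -2.3]
grip_width: 21.8
```

```bash
python3 -c "
from h import *
to((658.7,1.7,228),-7)
b=env.capture('side'); save(b,'s19',(330,100,470,260),4)"
```

```text
t 22.35 pos [659.    2.  223.4] tilt 1.02 yawY -6.8 units [-0.18 -0.01  0.01] grip 21.8 F [-0.4 -0.3 -2.3] j [-0.36  0.56  0.42  1.8  -0.32  0.84  0.11]
spin units 0.03 [np.float64(30.03), np.float64(-29.97)]
```

View pics/s19.png

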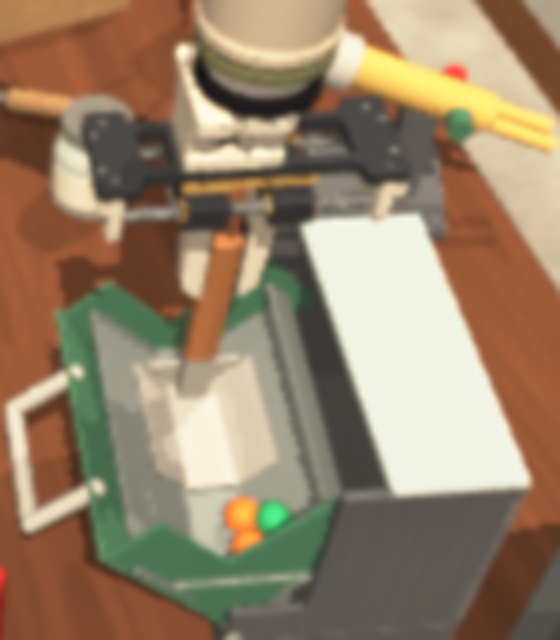

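Emit:
move_arm --series '[[0, [0.1, 0, 0], 0], [0, [0.1, 0, 0], 0], [0, [0.1, 0, 0], 0]]'

```text
t: 22.65
position: [659.0, 1.4, 222.7]
tool_rot: [1.315, 1.159, -1.281]
ft_force: [-6.7, -0.3, 19.0]
grip_width: 21.6
```

```bash
python3 -c "
from h import *
to((658.7,1.7,228),-7)
a=env.capture('scene'); save(a,'c20',(180,140,320,280),4)
b=env.capture('side'); save(b,'s20',(330,100,470,260),4)"
```

```text
t 22.65 pos [659.    1.4 222.7] tilt 1.22 yawY -6.8 units [-0.21 -0.01 -0.01] grip 21.6 F [-6.7 -0.3 19. ] j [-0.35  0.56  0.42  1.8  -0.32  0.84  0.11]
spin units 0.03 [np.float64(30.03), np.float64(-29.97)]
```

View pics/c20.png

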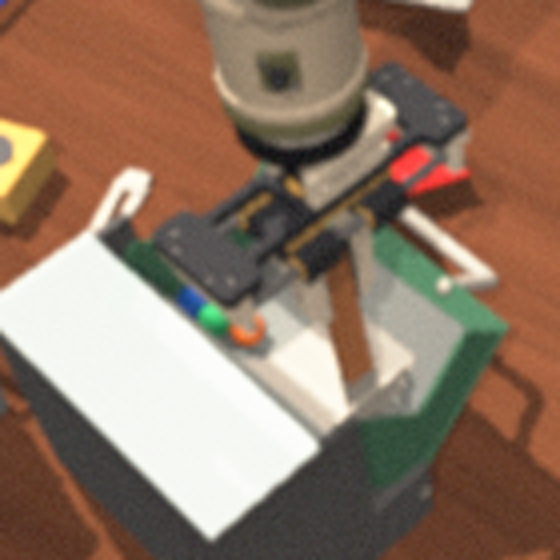

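View pics/s20.png

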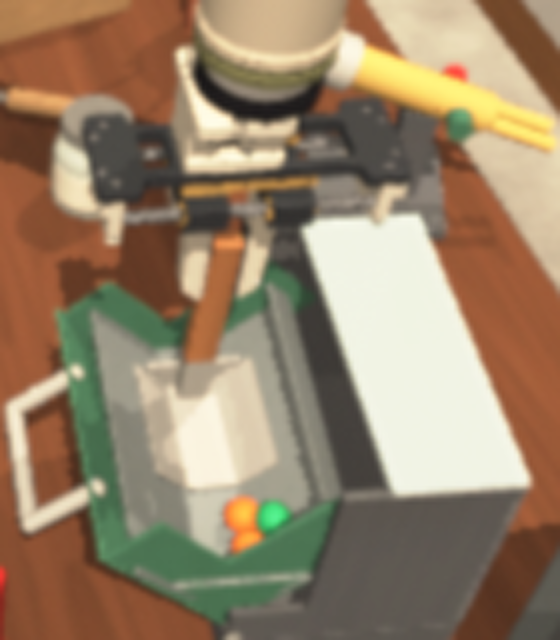

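Emit:
move_arm --series '[[0, [-0.05, -0.1, 0], 0], [0, [0, 0, 0], 0], [0, [0, 0, 0], 0], [0, [0.05, 0, 0], 0], [0, [0.05, 0, 0], 0]]' --force 6

```text
t: 23.17
position: [657.1, 1.8, 222.9]
tool_rot: [1.317, 1.158, -1.279]
ft_force: [-0.4, 0.1, -0.6]
grip_width: 21.9
```

```bash
python3 -c "
from h import *
to((658.7,1.7,228),-7)
b=env.capture('side'); save(b,'s21',(330,100,470,260),4)"
```

```text
t 23.17 pos [657.1   1.8 222.9] tilt 1.33 yawY -6.8 units [-0.2   0.07 -0.01] grip 21.9 F [-0.4  0.1 -0.6] j [-0.35  0.56  0.42  1.81 -0.32  0.83  0.11]
spin units 0.03 [np.float64(30.03), np.float64(-29.97)]
```

View pics/s21.png

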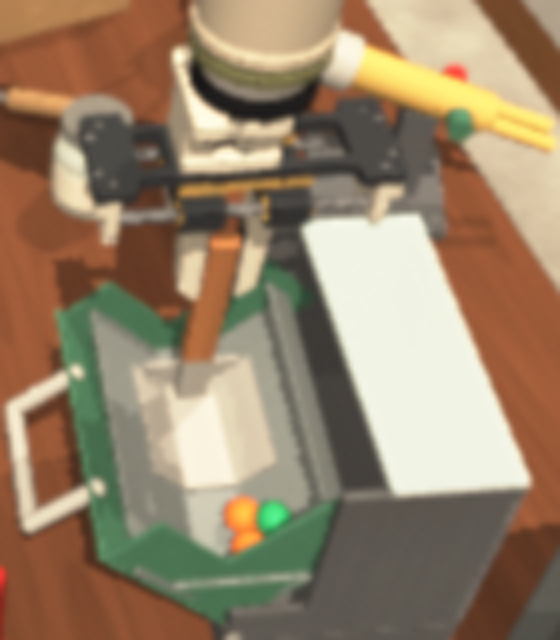

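Emit:
move_arm --series '[[0, [0.06, 0, 0], 0], [0, [0.06, 0, 0], 0], [0, [0.06, 0, 0], 0]]'

```text
t: 23.47
position: [658.7, 0.1, 220.5]
tool_rot: [1.318, 1.154, -1.277]
ft_force: [-2.9, -1.4, 9.7]
grip_width: 22.3
```

```bash
python3 -c "
from h import *
to((658.7,1.7,228),-7)"
```

```text
t 23.47 pos [6.587e+02 1.000e-01 2.205e+02] tilt 1.38 yawY -6.9 units [-0.3  -0.   -0.07] grip 22.3 F [-2.9 -1.4  9.7] j [-0.35  0.56  0.42  1.81 -0.33  0.83  0.11]
spin units 0.02 [np.float64(30.02), np.float64(-29.98)]
```

Emit:
move_arm --series '[[0, [-0.02, -0.08, 0.1], 0], [0, [0.02, -0.02, 0.2], 0], [0, [0.03, 0, 0.25], 0], [0, [0.03, 0, 0.25], 0], [0, [0.03, 0, 0.25], 0]]' --force 10

```text
t: 23.88
position: [656.5, -22.2, 220.3]
tool_rot: [1.324, 1.156, -1.267]
ft_force: [0.2, 6.9, 13.3]
grip_width: 22.2
```

```bash
python3 -c "
from h import *
to((650,-70,213),-7)
a=env.capture('scene'); save(a,'c22',(180,140,320,280),4)
b=env.capture('side'); save(b,'s22',(330,100,470,260),4)"
```

```text
t 23.88 pos [656.5 -22.2 220.3] tilt 1.9 yawY -6.7 units [ 0.24 -0.04  1.94] grip 22.2 F [ 0.2  6.9 13.3] j [-0.31  0.56  0.41  1.82 -0.33  0.82  0.16]
spin units 0.05 [np.float64(30.05), np.float64(-29.95)]
```

View pics/c22.png

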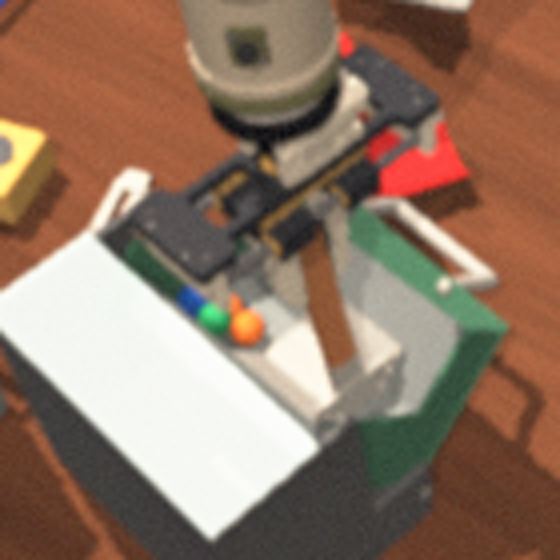

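View pics/s22.png

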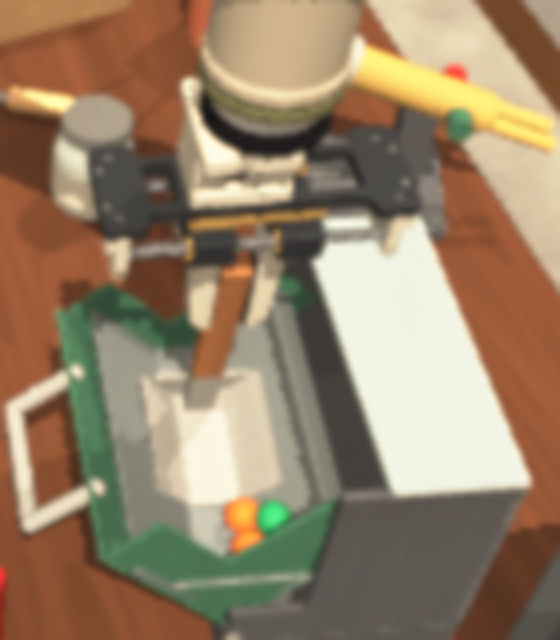

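Emit:
move_arm --series '[[0, [-0.05, 0, 0], 0], [0, [-0.02, 0, 0.15], 0], [0, [0.02, 0, 0.2], 0], [0, [0.02, 0, 0.2], 0]]' --force 40

```text
t: 24.32
position: [653.9, -38.9, 219.4]
tool_rot: [1.322, 1.155, -1.269]
ft_force: [0.0, -0.1, -3.0]
grip_width: 22.0
```

```bash
python3 -c "
from h import *
to((650,-70,213),-7)
a=env.capture('scene'); save(a,'c23',(180,140,320,280),4)
b=env.capture('side'); save(b,'s23',(330,100,470,260),4)"
```

```text
t 24.32 pos [653.9 -38.9 219.4] tilt 1.75 yawY -6.7 units [ 0.22 -0.02  1.26] grip 22.0 F [ 0.  -0.1 -3. ] j [-0.28  0.56  0.41  1.82 -0.33  0.81  0.18]
spin units 0.05 [np.float64(30.05), np.float64(-29.95)]
```

View pics/c23.png

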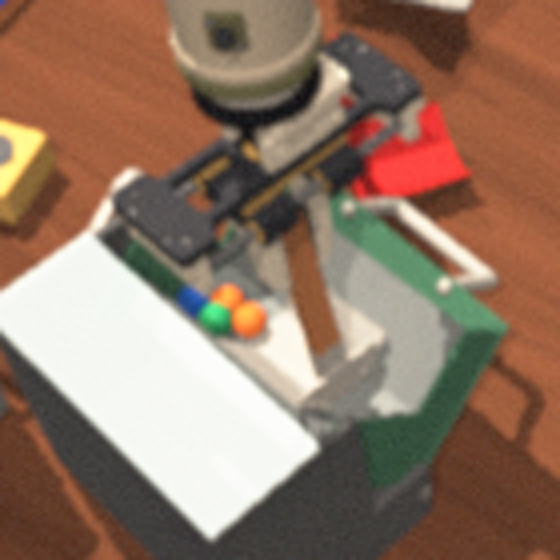

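View pics/s23.png

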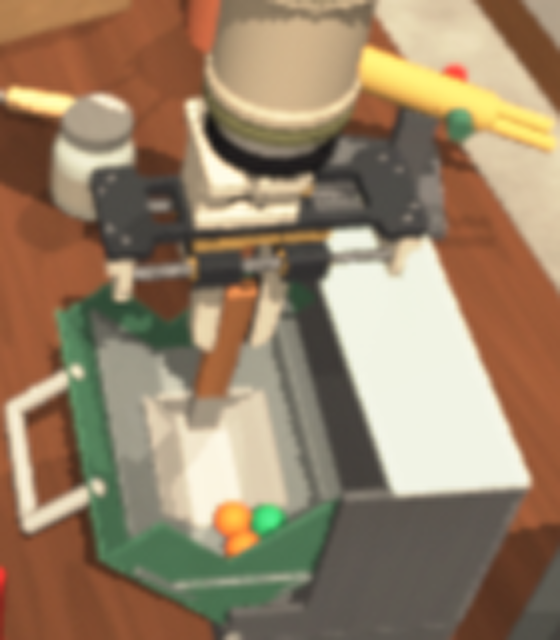

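Emit:
move_arm --series '[[0, [0.06, 0, 0.05], 0], [0, [0.05, 0, 0.12], 0], [0, [0.03, 0, 0.16], 0], [0, [0.03, 0, 0.16], 0]]'

```text
t: 24.75
position: [655.0, -46.2, 218.6]
tool_rot: [1.33, 1.159, -1.261]
ft_force: [0.1, 3.3, 4.3]
grip_width: 22.0
```

```bash
python3 -c "
from h import *
to((650,-70,213),-7)
a=env.capture('scene'); save(a,'c24',(180,140,320,280),4)
b=env.capture('side'); save(b,'s24',(330,100,470,260),4)"
```

```text
t 24.75 pos [655.  -46.2 218.6] tilt 2.32 yawY -6.7 units [ 0.19 -0.09  0.98] grip 22.0 F [0.1 3.3 4.3] j [-0.26  0.56  0.4   1.82 -0.34  0.81  0.2 ]
spin units 0.05 [np.float64(30.05), np.float64(-29.95)]
```

View pics/c24.png

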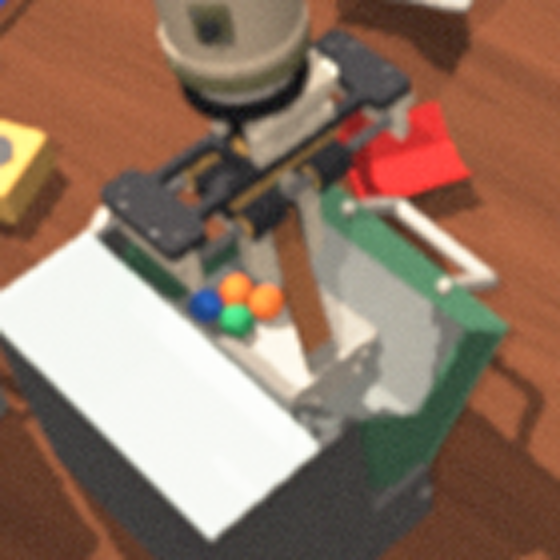

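View pics/s24.png

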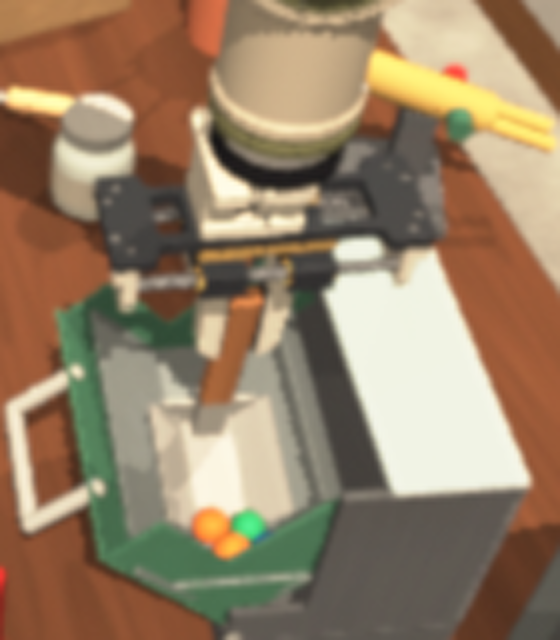

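Emit:
move_arm --series '[[0, [0.02, -0.03, 0.16], 0], [0, [0.03, -0.02, 0.16], 0], [0, [0.03, 0, 0.16], 0], [0, [0.03, 0, 0.16], 0]]'

```text
t: 25.18
position: [654.3, -54.4, 218.8]
tool_rot: [1.337, 1.166, -1.25]
ft_force: [-3.7, 10.6, 15.8]
grip_width: 21.8
```

```bash
python3 -c "
from h import *
to((650,-70,213),-7)
a=env.capture('scene'); save(a,'c25',(180,140,320,280),4)
b=env.capture('side'); save(b,'s25',(330,100,470,260),4)"
```

```text
t 25.18 pos [654.3 -54.4 218.8] tilt 2.96 yawY -6.5 units [ 0.2  -0.11  0.65] grip 21.8 F [-3.7 10.6 15.8] j [-0.24  0.55  0.39  1.82 -0.35  0.81  0.23]
spin units 0.08 [np.float64(30.08), np.float64(-29.92)]
```

View pics/c25.png

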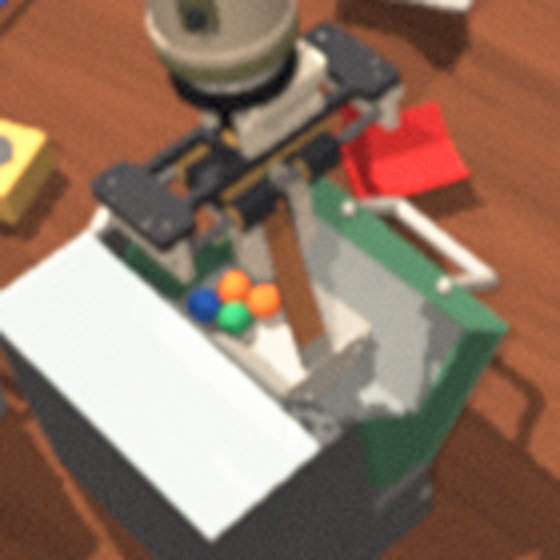

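View pics/s25.png

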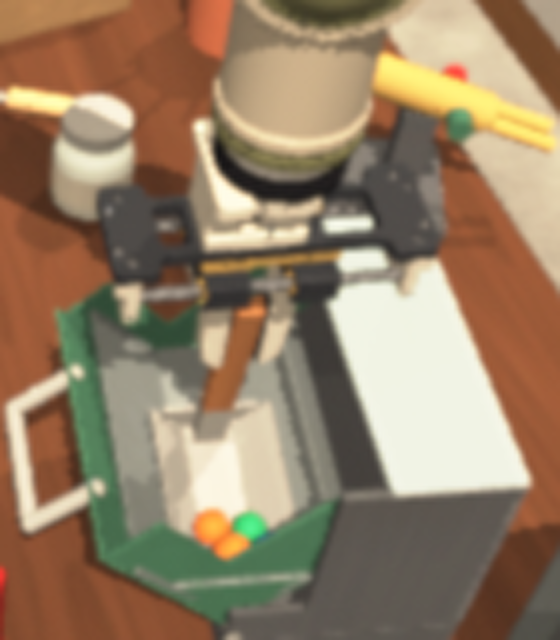

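Emit:
move_arm --series '[[0, [0, 0, -0.05], 0], [0, [0, 0, -0.05], 0], [0, [0.05, -0.05, -0.09], 0], [0, [0.05, 0, -0.09], 0], [0, [0.05, 0, -0.09], 0], [0, [0.05, 0, -0.05], 0]]' --force 5

```text
t: 25.78
position: [654.6, -44.2, 214.0]
tool_rot: [1.337, 1.164, -1.251]
ft_force: [-0.7, 0.6, 7.4]
grip_width: 22.3
```

```bash
python3 -c "
from h import *
to((650,-70,213),-7)
b=env.capture('side'); save(b,'s26',(330,100,470,260),4)"
```

```text
t 25.78 pos [654.6 -44.2 214. ] tilt 2.89 yawY -6.5 units [-0.01 -0.07  1.05] grip 22.3 F [-0.7  0.6  7.4] j [-0.26  0.56  0.39  1.83 -0.35  0.8   0.21]
spin units 0.08 [np.float64(30.08), np.float64(-29.92)]
```

View pics/s26.png

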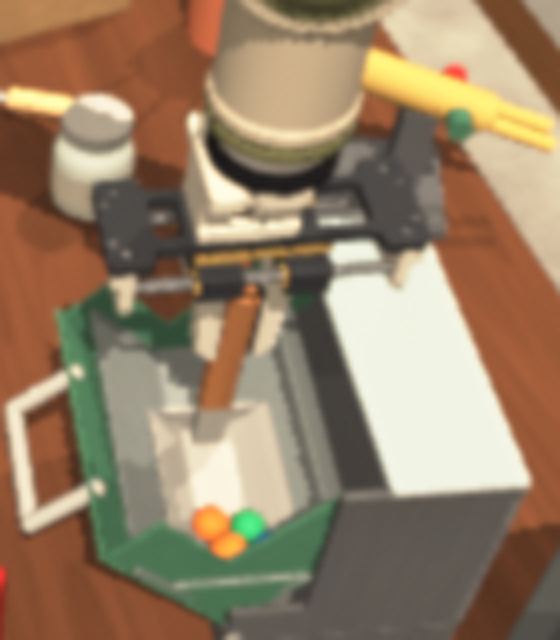

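Emit:
move_arm --series '[[0, [-0.03, -0.06, 0], 0], [0, [0, 0, 0], 0], [0, [0.01, 0, 0.15], 0], [0, [0.02, 0, 0.2], 0], [0, [0.02, 0, 0.2], 0]]' --force 60

```text
t: 26.25
position: [652.9, -52.7, 213.4]
tool_rot: [1.338, 1.168, -1.245]
ft_force: [-1.1, 7.9, 16.0]
grip_width: 21.5
```

```bash
python3 -c "
from h import *
to((650,-70,213),-7)
a=env.capture('scene'); save(a,'c27',(180,140,320,280),4)
b=env.capture('side'); save(b,'s27',(330,100,470,260),4)"
```

```text
t 26.25 pos [652.9 -52.7 213.4] tilt 3.16 yawY -6.3 units [-0.02 -0.04  0.7 ] grip 21.5 F [-1.1  7.9 16. ] j [-0.24  0.56  0.39  1.83 -0.35  0.79  0.23]
spin units 0.12 [np.float64(30.12), np.float64(-29.88)]
```

View pics/c27.png

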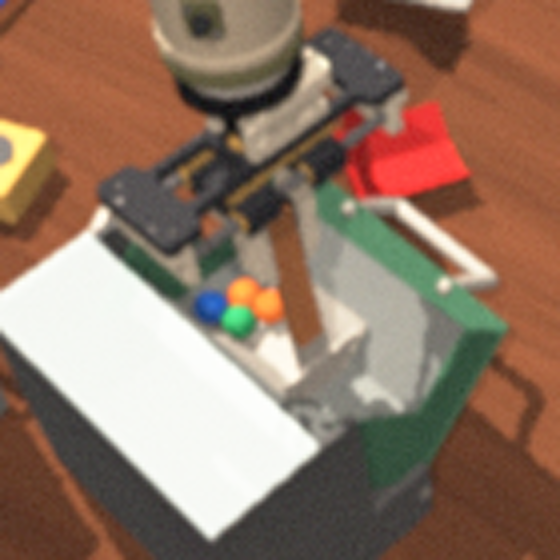

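View pics/s27.png

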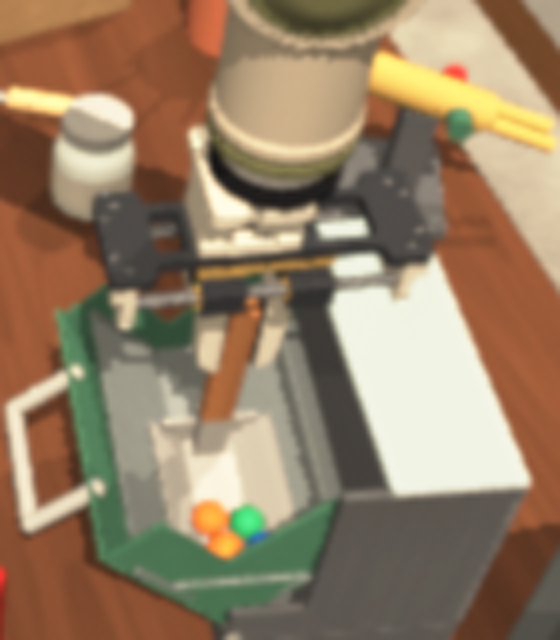

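Emit:
move_arm --series '[[0, [-0.05, -0.03, 0.1], 0], [0, [-0.02, 0, 0.2], 0], [0, [0, 0, 0.22], 0], [0, [0, 0, 0.22], 0]]'

```text
t: 26.68
position: [649.3, -69.4, 213.3]
tool_rot: [1.339, 1.173, -1.244]
ft_force: [-1.0, 17.3, 20.4]
grip_width: 21.5
```

```bash
python3 -c "
from h import *
to((650,-70,213),-7)
a=env.capture('scene'); save(a,'c28',(180,140,320,280),4)
b=env.capture('side'); save(b,'s28',(330,100,470,260),4)"
```

```text
t 26.68 pos [649.3 -69.4 213.3] tilt 3.25 yawY -6.2 units [0.01 0.03 0.02] grip 21.5 F [-1.  17.3 20.4] j [-0.21  0.55  0.38  1.83 -0.35  0.8   0.26]
spin units 0.13 [np.float64(30.13), np.float64(-29.87)]
```

View pics/c28.png

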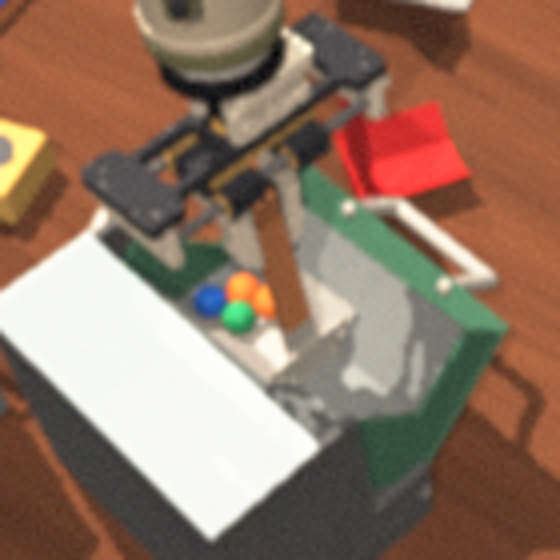

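View pics/s28.png

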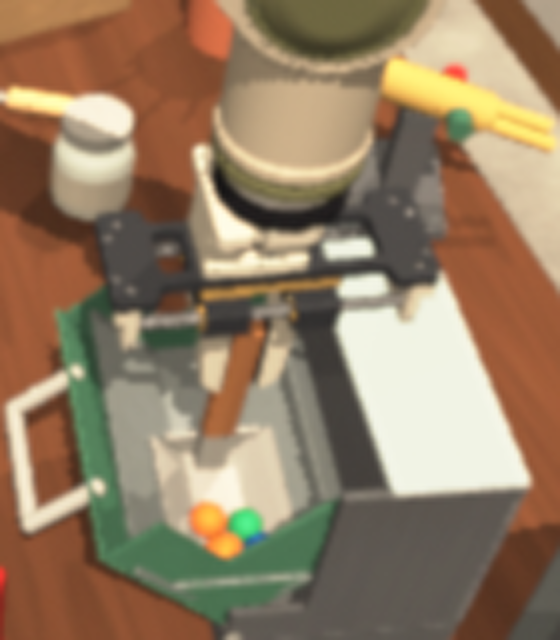

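The lip is now against the ramp, and all four marbles lie inside the bowl: side crop px (207,518), (245,522), (225,545), (255,538). Next I tilt the lip up in small steps by pulling the handle back with a light grip.

Emit:
move_arm --series '[[0, [0, 0, -0.06], 0], [0, [0.03, 0, -0.06], 0], [0, [0.05, 0, -0.1], 0], [0, [0.05, 0, -0.1], 0], [0, [0.05, 0, -0.1], 0]]' --force 5

```text
t: 27.2
position: [650.9, -62.1, 210.5]
tool_rot: [1.34, 1.168, -1.246]
ft_force: [-0.7, -3.0, 8.4]
grip_width: 21.9
```

```bash
python3 -c "
from h import *
to((650,-70,213),-7)
a=env.capture('scene'); save(a,'c29',(180,140,320,280),4)
b=env.capture('side'); save(b,'s29',(330,100,470,260),4)"
```

```text
t 27.2 pos [650.9 -62.1 210.5] tilt 3.22 yawY -6.4 units [-0.11  0.    0.31] grip 21.9 F [-0.7 -3.   8.4] j [-0.22  0.56  0.38  1.83 -0.36  0.79  0.25]
spin units 0.1 [np.float64(30.1), np.float64(-29.9)]
```

View pics/c29.png

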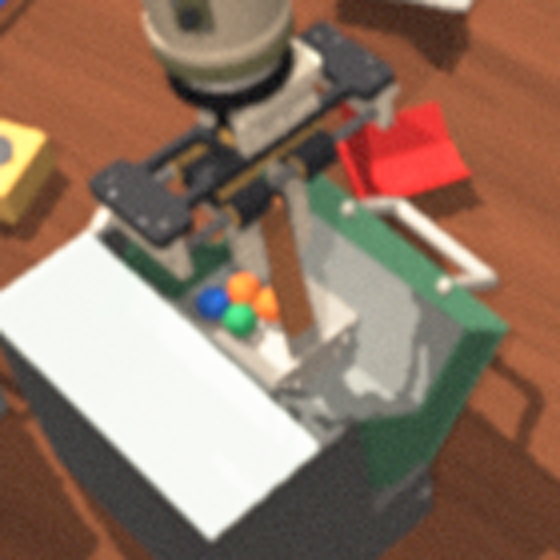

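View pics/s29.png

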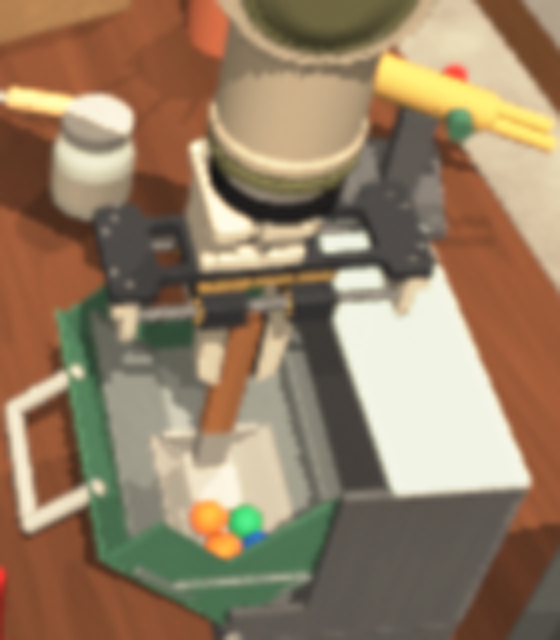

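Emit:
move_arm --series '[[0, [0.01, 0, -0.1], 0], [0, [0.01, 0, -0.12], 0], [0, [0.01, 0, -0.12], 0], [0, [0.01, 0, -0.12], 0]]'

```text
t: 27.63
position: [651.9, -55.3, 210.8]
tool_rot: [1.339, 1.161, -1.251]
ft_force: [-2.7, -2.5, 5.6]
grip_width: 22.3
```

```bash
python3 -c "
from h import *
to((650,-70,213),-7)
a=env.capture('scene'); save(a,'c30',(180,140,320,280),4)
b=env.capture('side'); save(b,'s30',(330,100,470,260),4)"
```

```text
t 27.63 pos [651.9 -55.3 210.8] tilt 2.96 yawY -6.6 units [-0.11 -0.    0.59] grip 22.3 F [-2.7 -2.5  5.6] j [-0.24  0.56  0.39  1.84 -0.35  0.79  0.23]
spin units 0.06 [np.float64(30.06), np.float64(-29.94)]
```

View pics/c30.png

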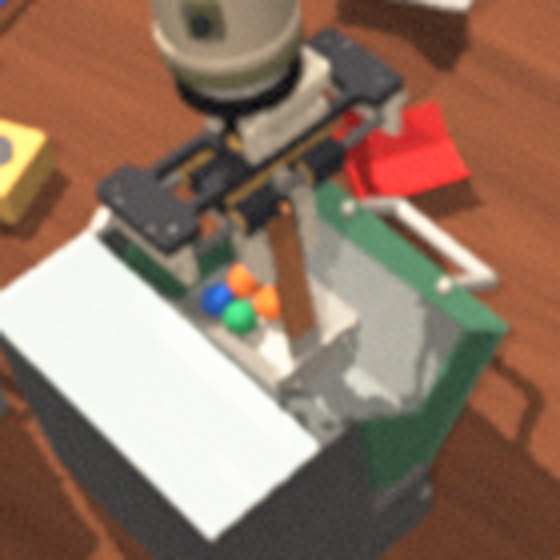

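View pics/s30.png

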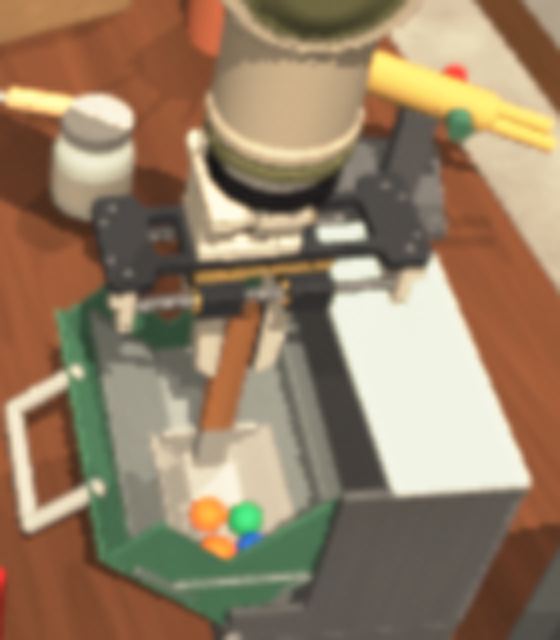

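Emit:
move_arm --series '[[0, [0, 0, 0], 0], [0, [0, 0, 0], 0], [0, [-0.02, -0.02, 0.15], 0], [0, [0, 0, 0.18], 0]]' --force 60

```text
t: 28.07
position: [650.3, -61.3, 210.4]
tool_rot: [1.338, 1.164, -1.249]
ft_force: [0.0, 9.9, 7.8]
grip_width: 21.7
```

Emit:
move_arm --series '[[0, [0, 0, 0], 0], [0, [0, 0, 0], 0], [0, [0.02, 0, -0.12], 0], [0, [0.02, 0, -0.12], 0], [0, [0.02, 0, -0.12], 0], [0, [0.02, 0, -0.12], 0]]' --force 5

```text
t: 28.57
position: [652.0, -54.2, 210.3]
tool_rot: [1.339, 1.157, -1.253]
ft_force: [-1.2, -1.5, 4.8]
grip_width: 22.2
```

```bash
python3 -c "
from h import *
to((650,-70,213),-7)
a=env.capture('scene'); save(a,'c31',(180,140,320,280),4)
b=env.capture('side'); save(b,'s31',(330,100,470,260),4)"
```

```text
t 28.57 pos [652.  -54.2 210.3] tilt 2.86 yawY -6.7 units [-0.13 -0.    0.63] grip 22.2 F [-1.2 -1.5  4.8] j [-0.24  0.56  0.39  1.84 -0.35  0.78  0.23]
spin units 0.04 [np.float64(30.04), np.float64(-29.96)]
```

View pics/c31.png

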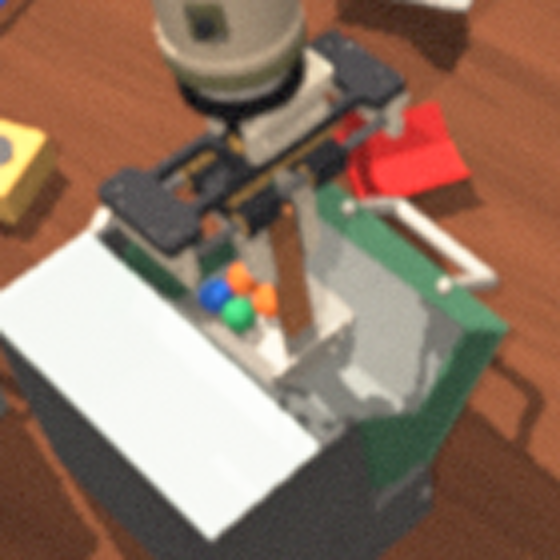

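View pics/s31.png

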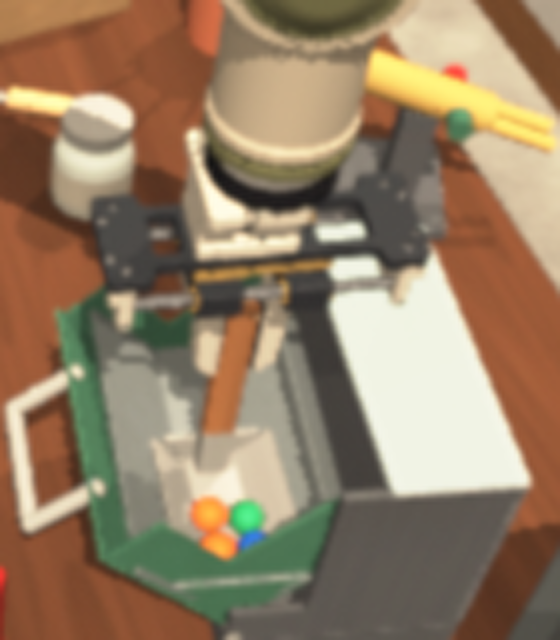

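```bash
cat >> h.py <<'E'
def pitch(a,b,top_s,bot_s,top_d,bot_d):
    T=tri(a,top_s,b,top_d);B=tri(a,bot_s,b,bot_d); d=T-B; m=np.array([-.12,-.993,0])
    print("top",T.round(),"base",B.round(),"len",np.linalg.norm(d).round(),"pitch(lip up +)",np.degrees(np.arctan2(-(d@m),d[2])).round(1))
E
python3 -c "
from h import *
a=env.capture('scene');b=env.capture('side')
s=lambda x,y:(180+x/4,140+y/4); d=lambda x,y:(330+x/4,100+y/4)
pitch(a,b,s(288,206),s(297,337),d(246,308),d(212,440))
save(a,'c32',(230,180,290,240),10); save(b,'s32',(365,165,405,245),8)"
```

```text
top [648. -51. 244.] base [655. -51. 105.] len 140.0 pitch(lip up +) -0.3
```

View pics/c32.png

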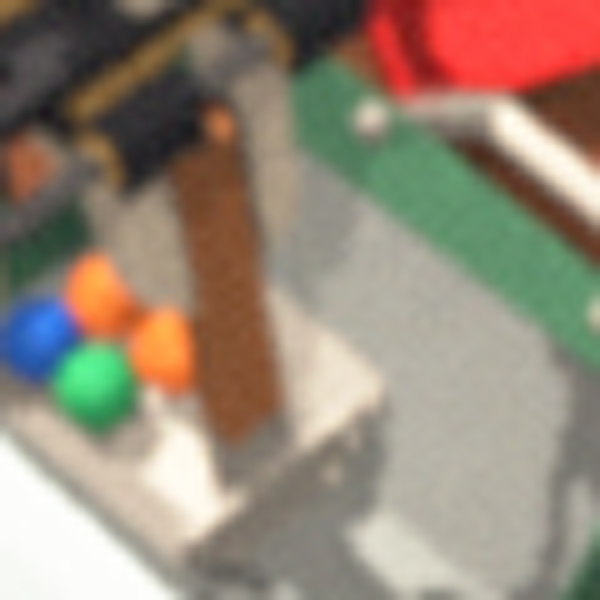

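View pics/s32.png

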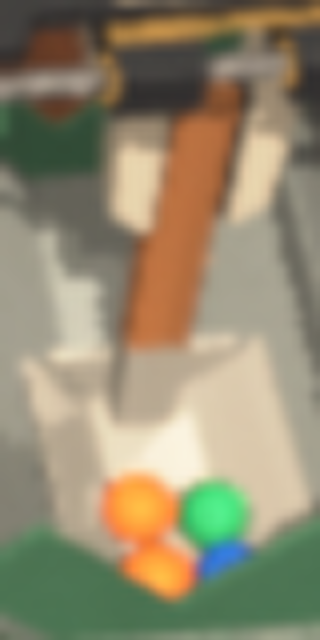

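Emit:
move_arm --series '[[0, [0, 0, 0], 0], [0, [0, 0, 0], 0], [0, [-0.02, 0, 0.15], 0], [0, [-0.01, 0, 0.15], 0]]' --force 60

```text
t: 29.1
position: [651.4, -59.0, 210.4]
tool_rot: [1.339, 1.16, -1.25]
ft_force: [0.6, 11.2, 5.8]
grip_width: 21.8
```

Emit:
move_arm --series '[[0, [0, 0, 0], 0], [0, [0, 0, 0], 0], [0, [0.02, 0, -0.12], 0], [0, [0.02, 0, -0.12], 0], [0, [0.02, 0, -0.12], 0], [0, [0.02, 0, -0.12], 0], [0, [0.02, 0, -0.12], 0], [0, [0.02, 0, -0.12], 0]]' --force 5

```text
t: 29.77
position: [653.4, -48.0, 209.8]
tool_rot: [1.338, 1.15, -1.256]
ft_force: [-1.3, -1.8, 5.3]
grip_width: 22.5
```

```bash
python3 -c "
from h import *
to((650,-70,213),-7)
a=env.capture('scene'); b=env.capture('side')
save(a,'c33',(230,170,300,240),8); save(b,'s33',(355,165,415,245),7)"
```

```text
t 29.77 pos [653.4 -48.  209.8] tilt 2.7 yawY -6.9 units [-0.16 -0.02  0.88] grip 22.5 F [-1.3 -1.8  5.3] j [-0.26  0.56  0.4   1.84 -0.35  0.78  0.21]
spin units 0.02 [np.float64(30.02), np.float64(-29.98)]
```

View pics/c33.png

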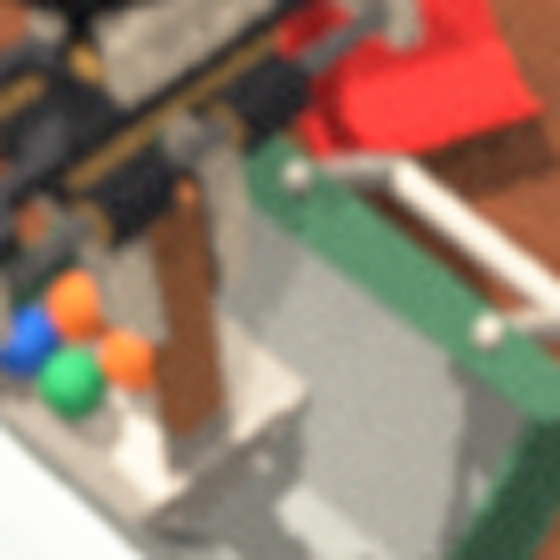

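View pics/s33.png

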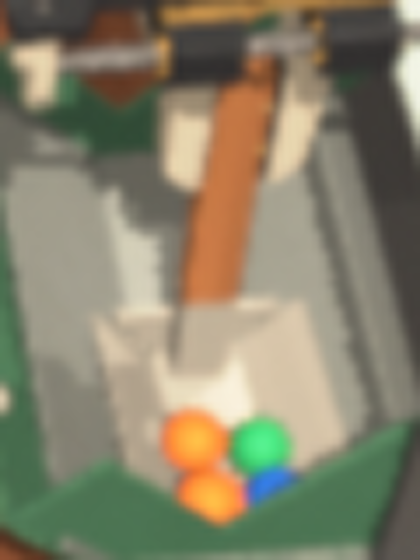

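Emit:
move_arm --series '[[0, [0.02, 0, -0.13], 0], [0, [0.02, 0, -0.13], 0], [0, [0.02, 0, -0.13], 0], [0, [0.02, 0, -0.13], 0], [0, [0.02, 0, -0.13], 0]]'

```text
t: 30.28
position: [655.1, -33.7, 208.7]
tool_rot: [1.337, 1.146, -1.259]
ft_force: [-0.9, -0.9, 4.7]
grip_width: 22.4
```

```bash
python3 -c "
from h import *
to((650,-70,213),-7)
a=env.capture('scene'); b=env.capture('side')
save(a,'c34',(230,170,300,240),8); save(b,'s34',(355,165,415,245),7)"
```

```text
t 30.28 pos [655.1 -33.7 208.7] tilt 2.57 yawY -7.0 units [-0.22 -0.02  1.46] grip 22.4 F [-0.9 -0.9  4.7] j [-0.28  0.56  0.4   1.84 -0.35  0.77  0.18]
spin units -0.0 [np.float64(30.0), np.float64(-30.0)]
```

View pics/c34.png

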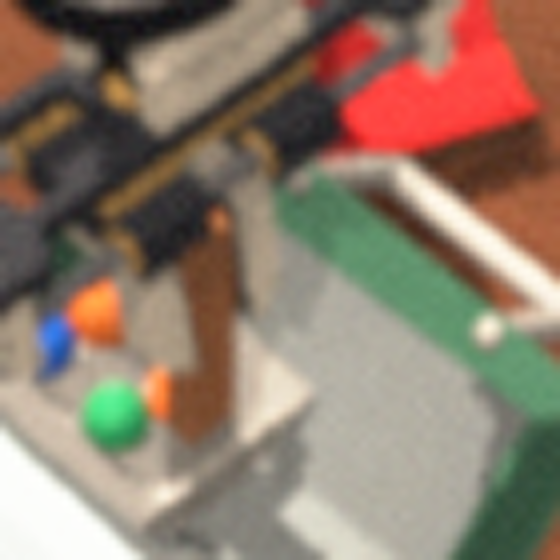

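View pics/s34.png

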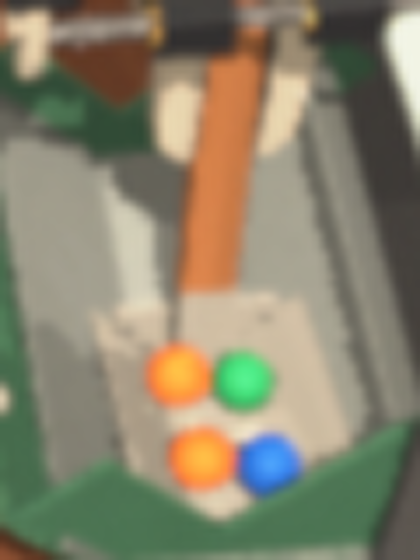

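The marbles are rolling to the closed rear of the bowl: side crop (180,375), (242,380), (203,460), (268,463). A little more tilt, then a firm grip.

Emit:
move_arm --series '[[0, [0.02, 0, -0.12], 0], [0, [0.02, 0, -0.12], 0], [0, [0.02, 0, -0.12], 0], [0, [0, 0, 0], 0]]'

```text
t: 30.72
position: [656.3, -22.8, 206.9]
tool_rot: [1.336, 1.148, -1.258]
ft_force: [-0.3, -0.9, 4.2]
grip_width: 22.1
```

Emit:
move_arm --series '[[0, [0, 0, 0], 0], [0, [0, 0, 0], 0], [0, [0, 0, 0], 0]]' --force 60

```text
t: 30.97
position: [656.1, -22.8, 207.0]
tool_rot: [1.335, 1.148, -1.259]
ft_force: [-1.4, -1.2, 4.4]
grip_width: 21.7
```

```bash
python3 -c "
from h import *
to((650,-70,213),-7)
a=env.capture('scene'); b=env.capture('side')
save(a,'c35',(230,170,300,240),8); save(b,'s35',(355,165,415,245),7); print(frame()[1].round(3))"
```

```text
t 30.97 pos [656.1 -22.8 207. ] tilt 2.53 yawY -6.9 units [-0.3  -0.01  1.89] grip 21.7 F [-1.4 -1.2  4.4] j [-0.3   0.56  0.4   1.84 -0.35  0.77  0.17]
spin units 0.01 [np.float64(30.01), np.float64(-29.99)]
[[ 0.034  0.992 -0.12 ]
 [ 0.028 -0.121 -0.992]
 [-0.999  0.031 -0.032]]
```

View pics/c35.png

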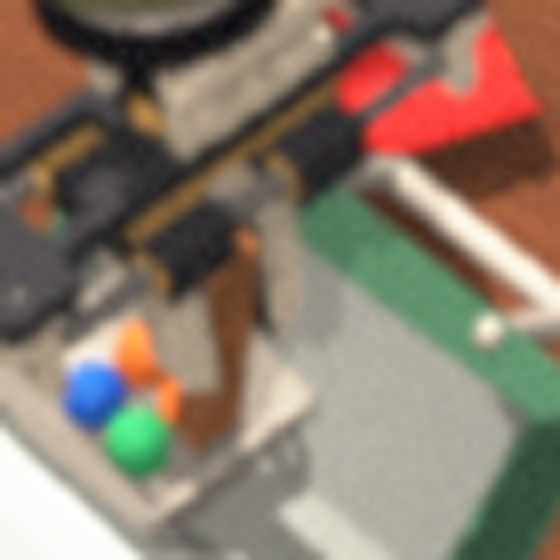

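View pics/s35.png

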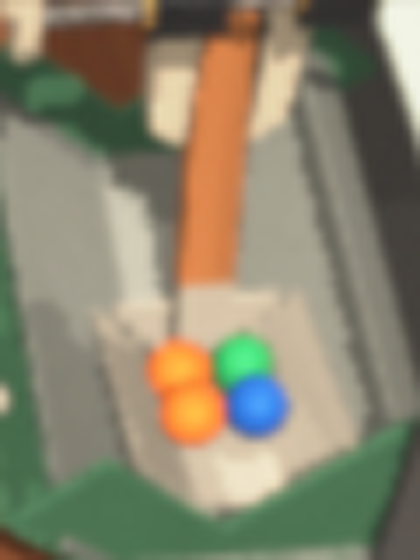

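Emit:
move_arm --series '[[0, [-0.15, 0, 0], 0], [0, [-0.25, 0, -0.02], 0], [0, [-0.35, 0, -0.02], 0], [0, [-0.4, 0, -0.02], 0], [0, [-0.4, 0, -0.02], 0], [0, [-0.4, 0, -0.02], 0]]'

```text
t: 31.57
position: [653.0, -19.7, 255.8]
tool_rot: [1.332, 1.153, -1.263]
ft_force: [0.5, -0.1, -2.7]
grip_width: 21.9
```

```bash
python3 -c "
from h import *
to((650,-70,213),-7)
a=env.capture('scene'); b=env.capture('side')
save(a,'c36',(220,130,310,240),6); save(b,'s36',(340,125,430,245),5); print(frame()[1].round(3))"
```

```text
t 31.57 pos [653.  -19.7 255.8] tilt 2.3 yawY -6.9 units [1.65 0.08 2.07] grip 21.9 F [ 0.5 -0.1 -2.7] j [-0.33  0.51  0.43  1.79 -0.31  0.87  0.13]
spin units 0.02 [np.float64(30.02), np.float64(-29.98)]
[[ 0.031  0.992 -0.119]
 [ 0.029 -0.12  -0.992]
 [-0.999  0.028 -0.033]]
```

View pics/s36.png

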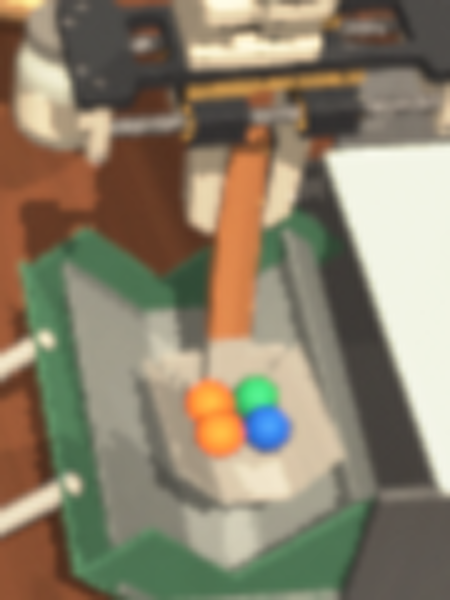

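All four marbles are in the bowl (side crop px (210,400), (257,395), (220,433), (267,428)), clear of the trough. Continuing up, then across with gentle ramps.

Emit:
move_arm --series '[[0, [-0.4, 0, 0], 0], [0, [-0.45, 0, 0], 0], [0, [-0.5, 0, 0], 0], [0, [-0.5, 0, 0], 0], [0, [-0.5, 0, 0], 0], [0, [-0.5, 0, 0], 0], [0, [-0.45, 0, 0], 0], [0, [-0.4, 0, 0], 0], [0, [-0.3, 0, 0], 0], [0, [-0.15, 0, 0], 0]]'

```text
t: 32.5
position: [649.0, -23.9, 371.3]
tool_rot: [1.335, 1.151, -1.262]
ft_force: [0.3, 0.5, -3.7]
grip_width: 21.9
```

```bash
python3 -c "
from h import *
to((436,385,340),-7)
a=env.capture('scene'); b=env.capture('side')
save(a,'c37',(200,90,320,240),5); print(frame()[1].round(3))
for t in ['tray_in']:
  for n,c in (('a',a),('b',b)):
    for d in env.look_for(c,t)[:2]: print(n,d['confidence'],w(c,d['at']).round())
save(b,'s37',(240,110,440,250),3.5)"
```

```text
t 32.5 pos [649.  -23.9 371.3] tilt 2.41 yawY -7.0 units [  1.47 -10.47 -15.16] grip 21.9 F [ 0.3  0.5 -3.7] j [-0.36  0.41  0.48  1.66 -0.24  1.1   0.07]
spin units 0.0 [np.float64(30.0), np.float64(-30.0)]
[[ 0.03   0.992 -0.121]
 [ 0.029 -0.121 -0.992]
 [-0.999  0.027 -0.033]]
a 0.77 [433. 328.   3.]
a 0.56 [584. 473.  13.]
b 0.7 [433. 327.   6.]
```

View pics/c37.png

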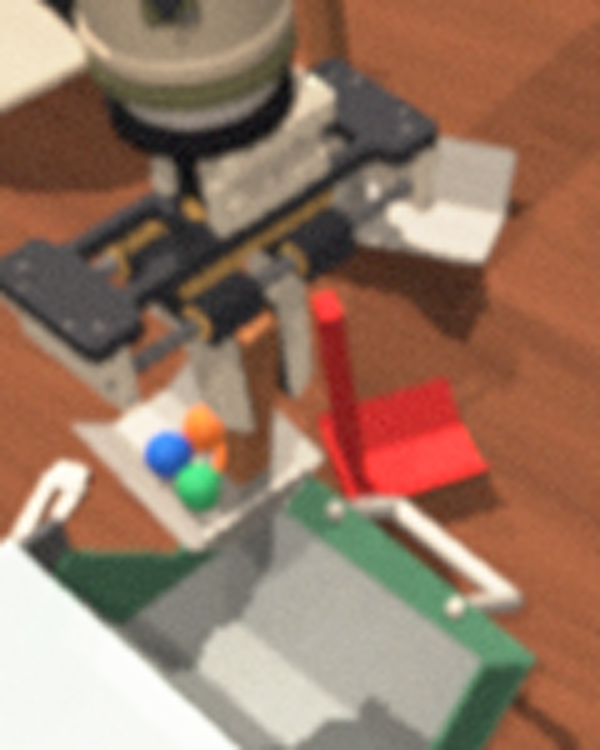

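View pics/s37.png

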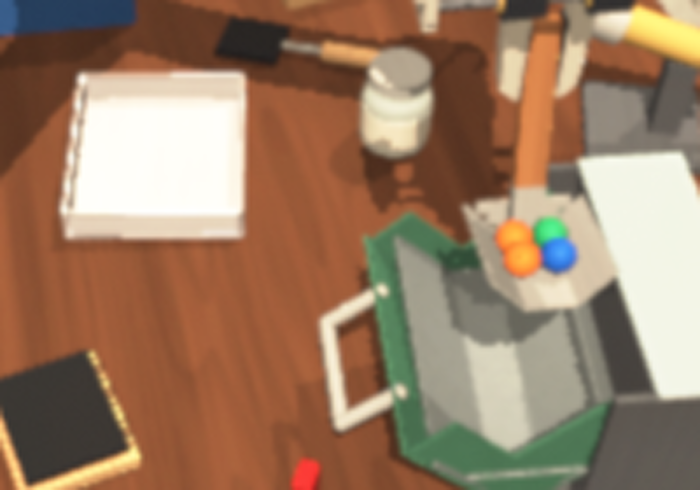

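Emit:
move_arm --series '[[0, [0, -0.07, -0.1], 0], [0, [0, -0.14, -0.2], 0], [0, [0, -0.24, -0.35], 0], [0, [0, -0.35, -0.5], 0], [0, [0, -0.45, -0.65], 0], [0, [0, -0.55, -0.8], 0], [0, [0, -0.6, -0.85], 0], [0, [0, -0.6, -0.85], 0], [0, [0, -0.6, -0.85], 0], [0, [0, -0.6, -0.85], 0], [0, [0, -0.55, -0.8], 0], [0, [0, -0.5, -0.7], 0]]'

```text
t: 33.7
position: [530.7, 189.7, 366.4]
tool_rot: [1.33, 1.155, -1.274]
ft_force: [0.5, 0.7, -2.6]
grip_width: 21.8
```

```bash
python3 -c "
from h import *
to((436,382,340),-7)
b=env.capture('side')
save(b,'s38',(240,60,440,200),3.5); print(frame()[1].round(3))"
```

```text
t 33.7 pos [530.7 189.7 366.4] tilt 1.87 yawY -7.2 units [ 1.19 -4.74 -7.12] grip 21.8 F [ 0.5  0.7 -2.6] j [-0.78  0.28  0.45  1.85 -0.16  1.02 -0.39]
spin units -0.03 [np.float64(29.97), np.float64(-30.03)]
[[ 0.017  0.993 -0.12 ]
 [ 0.029 -0.12  -0.992]
 [-0.999  0.013 -0.03 ]]
```

View pics/s38.png

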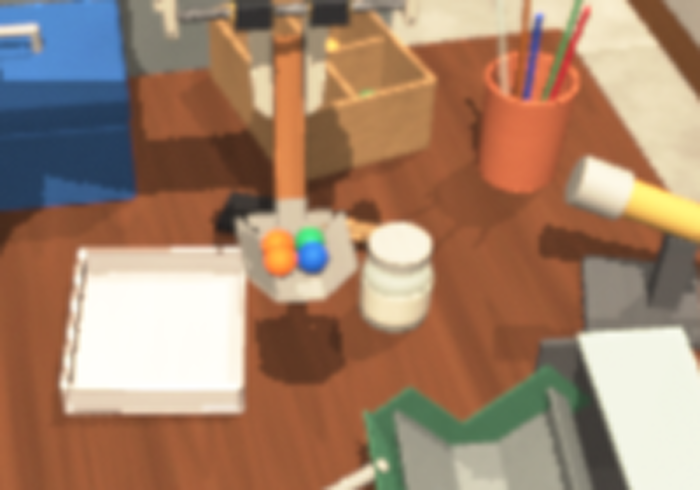

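Emit:
move_arm --series '[[0, [0, -0.13, -0.2], 0], [0, [0, -0.27, -0.35], 0], [0, [0, -0.4, -0.5], 0], [0, [0, -0.5, -0.7], 0], [0, [0, -0.57, -0.85], 0], [0, [0, -0.57, -0.85], 0], [0, [0, -0.57, -0.85], 0], [0, [0, -0.53, -0.85], 0], [0, [0, -0.47, -0.75], 0], [0, [0, -0.36, -0.6], 0], [0, [0, -0.23, -0.4], 0], [0, [0, -0.13, -0.2], 0]]'

```text
t: 34.75
position: [421.7, 396.7, 368.8]
tool_rot: [1.328, 1.159, -1.275]
ft_force: [-0.8, 0.1, -2.7]
grip_width: 21.9
```

```bash
python3 -c "
from h import *
to((436,382,200),-7)
b=env.capture('side')
save(b,'s39',(200,30,400,180),3.5); print(frame()[1].round(3))"
```

```text
t 34.75 pos [421.7 396.7 368.8] tilt 1.84 yawY -7.1 units [6.74 0.56 0.71] grip 21.9 F [-0.8  0.1 -2.7] j [-1.13  0.29  0.37  1.81 -0.13  1.03 -0.83]
spin units -0.01 [np.float64(29.99), np.float64(-30.01)]
[[ 0.015  0.992 -0.122]
 [ 0.028 -0.122 -0.992]
 [-0.999  0.011 -0.03 ]]
```

View pics/s39.png

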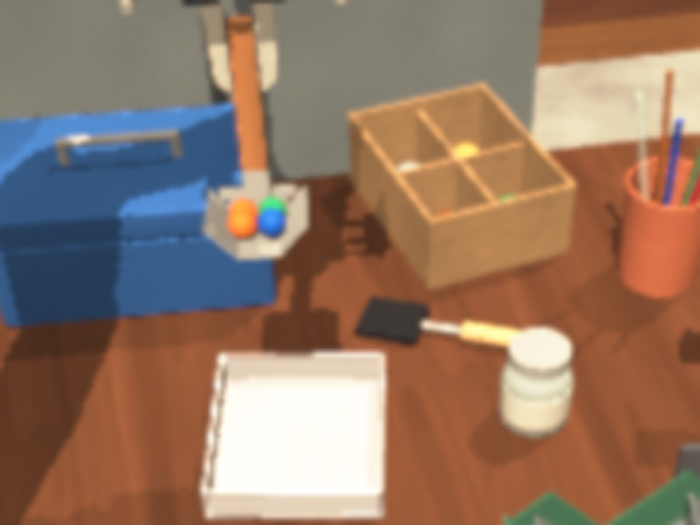

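Emit:
move_arm --series '[[0, [0.2, 0.1, 0.1], 0], [0, [0.4, 0.1, 0.15], 0], [0, [0.5, 0.1, 0.15], 0], [0, [0.5, 0.1, 0.12], 0], [0, [0.5, 0.1, 0.1], 0], [0, [0.5, 0, 0.1], 0], [0, [0.5, 0, 0.08], 0], [0, [0.5, 0, 0.03], 0], [0, [0.5, 0, 0], 0], [0, [0.5, 0, 0], 0], [0, [0.4, 0, 0], 0], [0, [0.2, 0, 0], 0]]'

```text
t: 35.8
position: [443.8, 356.1, 227.0]
tool_rot: [1.342, 1.138, -1.293]
ft_force: [-0.0, -1.3, -2.2]
grip_width: 22.0
```

```bash
python3 -c "
from h import *
to((436,375,178),-7)
b=env.capture('side'); a=env.capture('scene')
save(b,'s40',(220,50,360,200),4); save(a,'c40',(320,150,500,320),3.5);print(frame()[1].round(3))"
```

```text
t 35.8 pos [443.8 356.1 227. ] tilt 1.63 yawY -8.5 units [ 1.97 -0.45 -0.66] grip 22.0 F [-0.  -1.3 -2.2] j [-1.01  0.43  0.33  2.01 -0.21  0.71 -0.7 ]
spin units -0.25 [np.float64(29.75), np.float64(-30.25)]
[[ 0.019  0.989 -0.147]
 [ 0.02  -0.147 -0.989]
 [-1.     0.016 -0.023]]
```

View pics/s40.png

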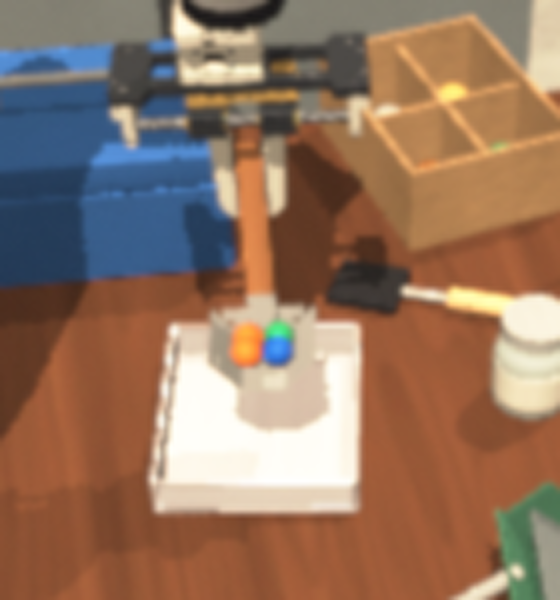

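View pics/c40.png

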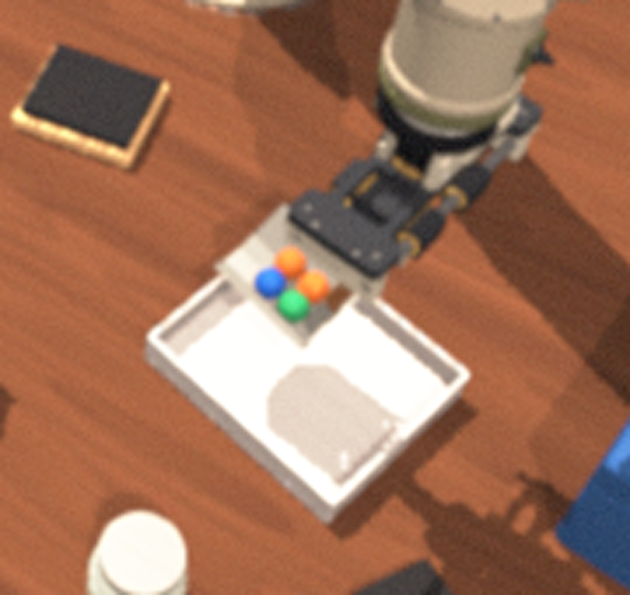

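Emit:
move_arm --series '[[0, [0.15, -0.05, -0.08], 0], [0, [0.25, -0.1, -0.12], 0], [0, [0.3, -0.1, -0.16], 0], [0, [0.3, -0.1, -0.18], 0], [0, [0.3, -0.05, -0.18], 0], [0, [0.3, 0, -0.12], 0], [0, [0.2, 0, -0.06], 0], [0, [0, 0, 0], 0]]'

```text
t: 36.57
position: [438.0, 385.7, 180.2]
tool_rot: [1.344, 1.14, -1.288]
ft_force: [0.1, -0.4, -2.4]
grip_width: 21.8
```

```bash
python3 -c "
from h import *
to((436,375,178),-7)
b=env.capture('side'); a=env.capture('scene')
save(b,'s41',(220,50,360,200),4); save(a,'c41',(320,150,500,320),3.5);print(frame()[1].round(3))"
```

```text
t 36.57 pos [438.  385.7 180.2] tilt 1.87 yawY -8.4 units [ 0.07 -0.02  0.44] grip 21.8 F [ 0.1 -0.4 -2.4] j [-1.03  0.51  0.3   2.02 -0.25  0.62 -0.71]
spin units -0.23 [np.float64(29.77), np.float64(-30.23)]
[[ 0.023  0.989 -0.145]
 [ 0.024 -0.146 -0.989]
 [-0.999  0.019 -0.027]]
```

View pics/s41.png

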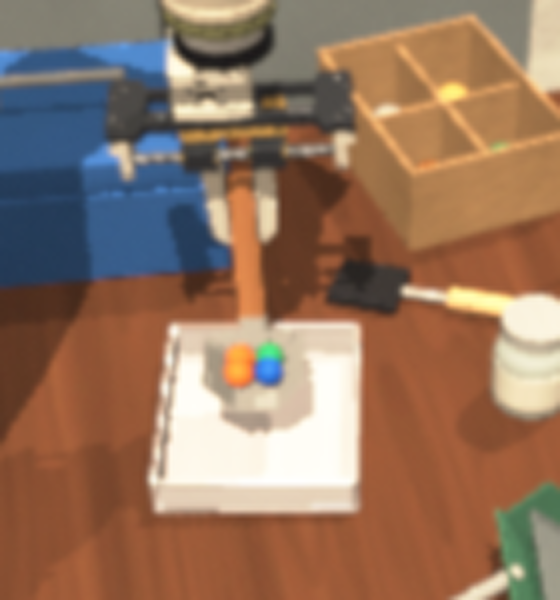

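View pics/c41.png

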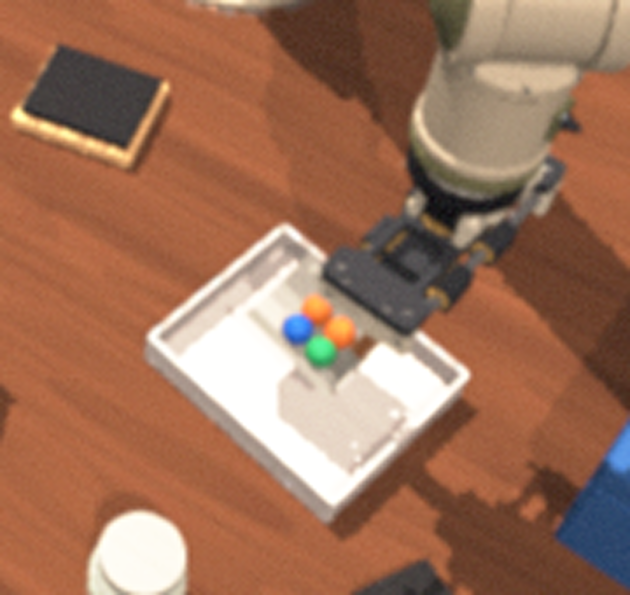

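Emit:
move_arm --series '[[0, [0.15, 0, 0.02], 0], [0, [0.2, 0, 0.02], 0], [0, [0.2, 0, 0.02], 0], [0, [0.15, 0, 0], 0], [0, [0.1, 0, 0], 0]]'

```text
t: 37.08
position: [439.7, 383.6, 160.7]
tool_rot: [1.349, 1.139, -1.287]
ft_force: [-0.7, -0.7, -3.4]
grip_width: 21.8
```

```bash
python3 -c "
from h import *
to((436,375,152),-7)"
```

```text
t 37.08 pos [439.7 383.6 160.7] tilt 2.05 yawY -8.5 units [ 0.34 -0.1   0.37] grip 21.8 F [-0.7 -0.7 -3.4] j [-1.01  0.53  0.28  2.04 -0.27  0.57 -0.69]
spin units -0.25 [np.float64(29.75), np.float64(-30.25)]
```

Emit:
move_arm --series '[[0, [0.1, 0, 0], 0], [0, [0.1, 0, 0], 0], [0, [0.1, 0, 0], 0]]'

```text
t: 37.33
position: [440.1, 383.5, 152.3]
tool_rot: [1.349, 1.139, -1.287]
ft_force: [0.1, -0.9, -2.5]
grip_width: 21.5
```

```bash
python3 -c "
from h import *
to((436,375,152),-7)
b=env.capture('side'); a=env.capture('scene')
save(b,'s42',(240,100,340,200),6); save(a,'c42',(350,200,470,320),5)"
```

```text
t 37.33 pos [440.1 383.5 152.3] tilt 2.03 yawY -8.5 units [-0.   -0.11  0.36] grip 21.5 F [ 0.1 -0.9 -2.5] j [-1.    0.54  0.28  2.04 -0.27  0.55 -0.68]
spin units -0.25 [np.float64(29.75), np.float64(-30.25)]
```

View pics/s42.png

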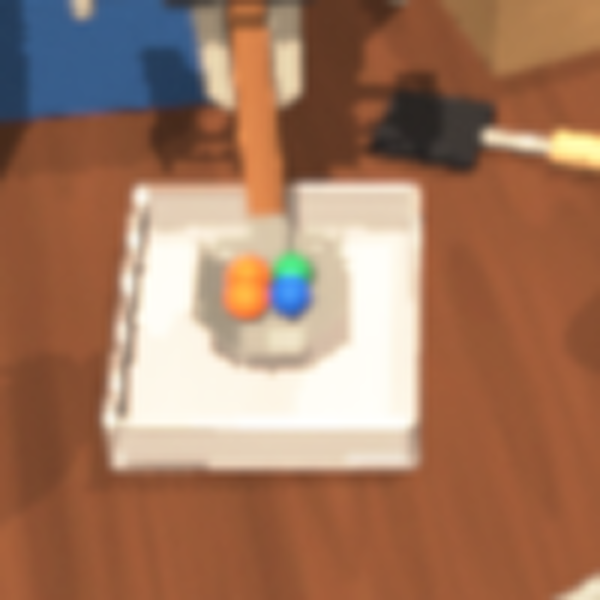

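View pics/c42.png

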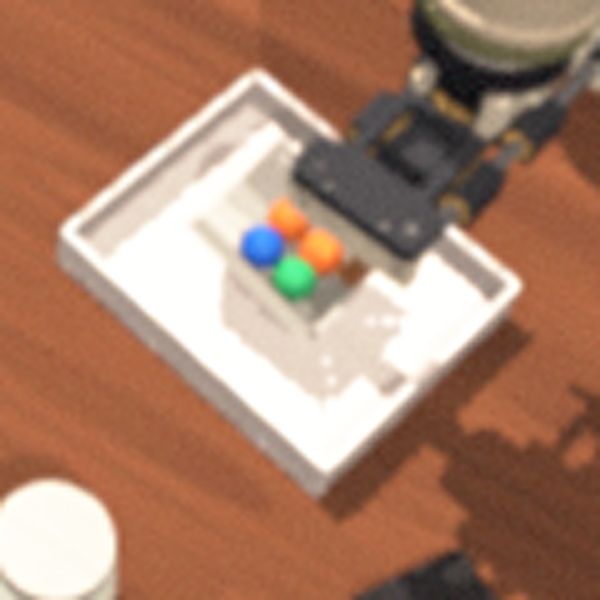

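Emit:
move_arm --series '[[0, [0.08, 0, 0], 0], [0, [0.08, 0, 0], 0], [0, [0.08, 0, 0], 0]]'

```text
t: 37.68
position: [440.3, 383.9, 146.2]
tool_rot: [1.349, 1.139, -1.287]
ft_force: [0.0, 0.6, -2.7]
grip_width: 21.7
```

```bash
python3 -c "
from h import *
to((436,375,152),-7)"
```

```text
t 37.68 pos [440.3 383.9 146.2] tilt 2.06 yawY -8.5 units [-0.25 -0.11  0.37] grip 21.7 F [ 0.   0.6 -2.7] j [-1.    0.55  0.27  2.05 -0.28  0.54 -0.68]
spin units -0.25 [np.float64(29.75), np.float64(-30.25)]
```

Emit:
move_arm --series '[[0, [0.08, 0, 0], 0], [0, [0.08, 0, 0], 0], [0, [0.08, 0, 0], 0]]'

```text
t: 37.93
position: [440.5, 384.2, 139.7]
tool_rot: [1.349, 1.139, -1.286]
ft_force: [0.2, 0.2, -2.4]
grip_width: 21.9
```

```bash
python3 -c "
from h import *
to((436,375,152),-7)"
```

```text
t 37.93 pos [440.5 384.2 139.7] tilt 2.08 yawY -8.5 units [-0.51 -0.11  0.38] grip 21.9 F [ 0.2  0.2 -2.4] j [-0.99  0.56  0.26  2.05 -0.28  0.53 -0.68]
spin units -0.25 [np.float64(29.75), np.float64(-30.25)]
```

Emit:
move_arm --series '[[0, [0.08, 0, 0], 0], [0, [0.07, 0, 0], 0]]'

```text
t: 38.1
position: [440.6, 384.4, 135.5]
tool_rot: [1.349, 1.139, -1.286]
ft_force: [-0.5, 0.7, 7.5]
grip_width: 21.8
```

```bash
python3 -c "
from h import *
to((436,375,152),-7)
b=env.capture('side');save(b,'s43',(240,100,340,200),6)"
```

```text
t 38.1 pos [440.6 384.4 135.5] tilt 2.08 yawY -8.5 units [-0.67 -0.11  0.38] grip 21.8 F [-0.5  0.7  7.5] j [-0.99  0.57  0.26  2.05 -0.29  0.52 -0.67]
spin units -0.25 [np.float64(29.75), np.float64(-30.25)]
```

View pics/s43.png

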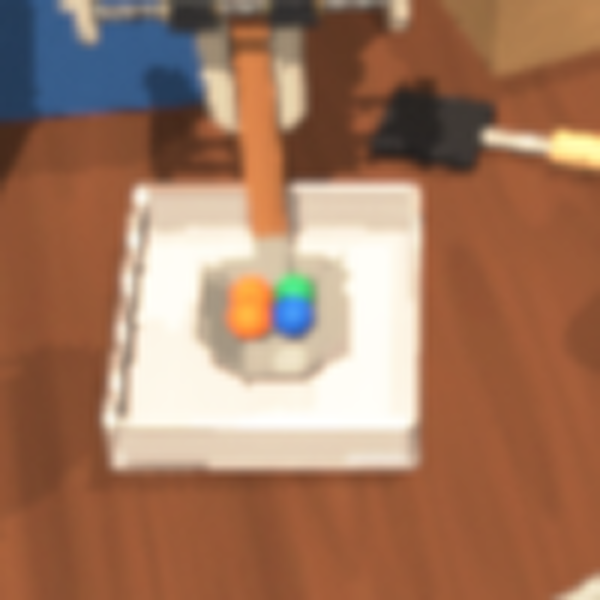

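The heel is on the tray floor. Now a light grip and an easy forward push, so the scoop pivots lip-down and lets the marbles roll out at floor level.

Emit:
move_arm --series '[[0, [0, 0, 0], 0], [0, [0, 0, 0], 0], [0, [0, 0, 0.1], 0], [0, [0, 0, 0.12], 0], [0, [0, 0, 0.12], 0], [0, [0, 0, 0.12], 0], [0, [0, 0, 0.12], 0], [0, [0, 0, 0.12], 0], [0, [0, 0, 0.12], 0]]' --force 5

```text
t: 38.9
position: [437.5, 364.0, 136.5]
tool_rot: [1.352, 1.141, -1.284]
ft_force: [-1.4, 0.9, 1.9]
grip_width: 22.2
```

```bash
python3 -c "
from h import *
to((436,375,152),-7)
b=env.capture('side');save(b,'s44',(240,100,340,200),6)"
```

```text
t 38.9 pos [437.5 364.  136.5] tilt 2.27 yawY -8.5 units [-0.61 -0.11 -0.45] grip 22.2 F [-1.4  0.9  1.9] j [-0.97  0.55  0.25  2.09 -0.29  0.49 -0.65]
spin units -0.24 [np.float64(29.76), np.float64(-30.24)]
```

View pics/s44.png

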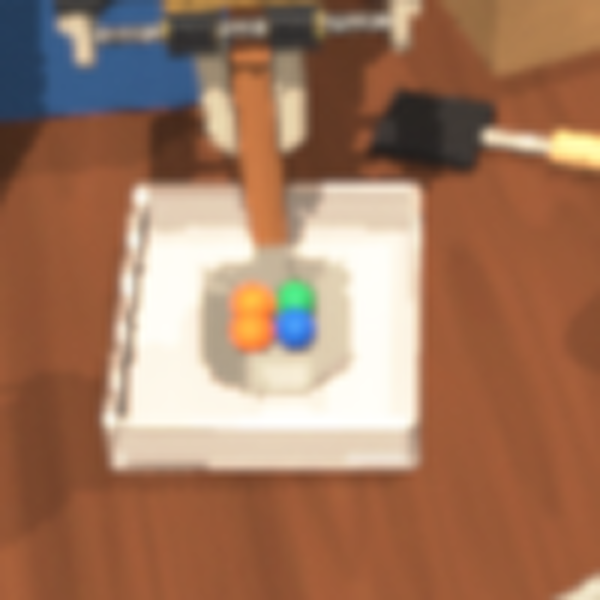

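Emit:
move_arm --series '[[0, [0, 0, 0.12], 0], [0, [0, 0, 0.12], 0], [0, [0, 0, 0.12], 0], [0, [-0.03, 0, 0.12], 0], [0, [-0.05, 0, 0.12], 0]]'

```text
t: 39.37
position: [435.4, 347.7, 137.9]
tool_rot: [1.353, 1.141, -1.283]
ft_force: [1.0, -0.1, -3.3]
grip_width: 22.0
```

```bash
python3 -c "
from h import *
to((436,375,152),-7)
b=env.capture('side');save(b,'s45',(240,100,340,200),6)
a=env.capture('scene'); save(a,'c45',(350,200,470,320),5)"
```

```text
t 39.37 pos [435.4 347.7 137.9] tilt 2.31 yawY -8.5 units [-0.53 -0.13 -1.1 ] grip 22.0 F [ 1.  -0.1 -3.3] j [-0.95  0.54  0.25  2.11 -0.29  0.48 -0.63]
spin units -0.24 [np.float64(29.76), np.float64(-30.24)]
```

View pics/s45.png

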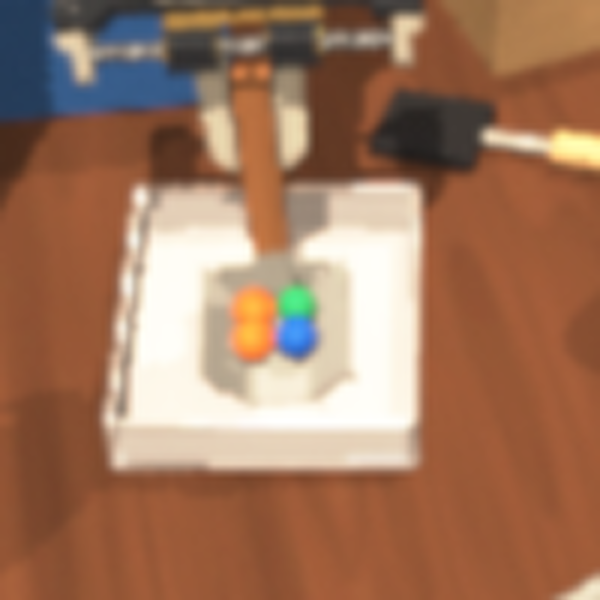

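View pics/c45.png

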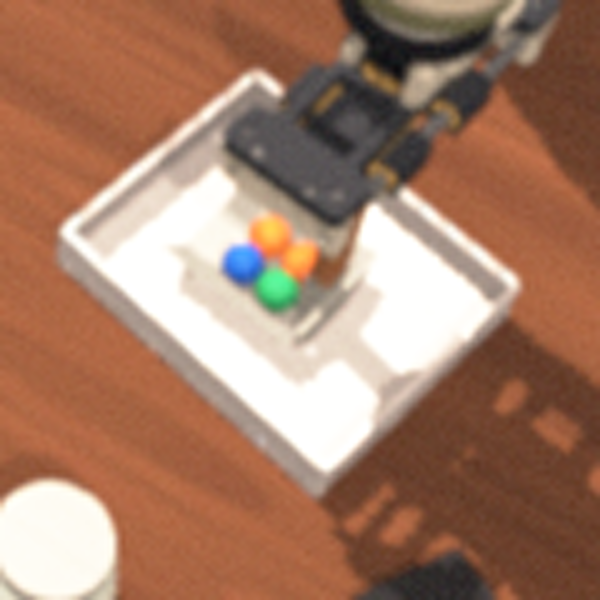

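Emit:
move_arm --series '[[0, [0.1, 0, 0], 0], [0, [0.08, 0, 0.05], 0], [0, [0.03, 0, 0.12], 0], [0, [0, 0, 0.13], 0], [0, [-0.02, 0, 0.13], 0]]' --force 4

```text
t: 39.88
position: [436.6, 340.7, 133.9]
tool_rot: [1.359, 1.142, -1.275]
ft_force: [0.1, 4.7, 4.6]
grip_width: 22.5
```

```bash
python3 -c "
from h import *
to((436,375,152),-7)
b=env.capture('side');save(b,'s46',(240,100,340,200),6)"
```

```text
t 39.88 pos [436.6 340.7 133.9] tilt 2.81 yawY -8.4 units [-0.67 -0.21 -1.38] grip 22.5 F [0.1 4.7 4.6] j [-0.93  0.54  0.24  2.13 -0.29  0.45 -0.61]
spin units -0.23 [np.float64(29.77), np.float64(-30.23)]
```

View pics/s46.png

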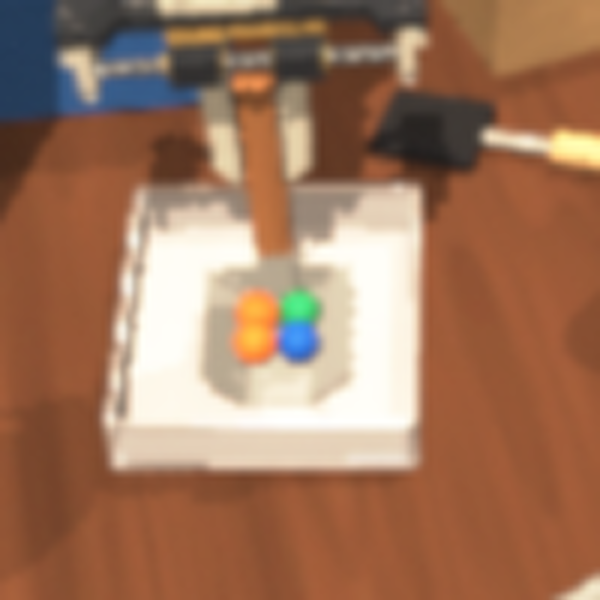

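Emit:
move_arm --series '[[0, [-0.01, 0, 0.14], 0], [0, [-0.03, 0, 0.14], 0], [0, [-0.04, 0, 0.14], 0], [0, [-0.05, 0, 0.14], 0], [0, [-0.05, 0, 0.14], 0]]'

```text
t: 40.35
position: [434.1, 321.8, 138.3]
tool_rot: [1.36, 1.142, -1.273]
ft_force: [-0.4, 1.4, 2.9]
grip_width: 22.3
```

```bash
python3 -c "
from h import *
to((436,375,152),-7)
b=env.capture('side');save(b,'s47',(240,100,340,200),6)"
```

```text
t 40.35 pos [434.1 321.8 138.3] tilt 2.88 yawY -8.4 units [-0.47 -0.22 -2.14] grip 22.3 F [-0.4  1.4  2.9] j [-0.9   0.52  0.23  2.16 -0.29  0.44 -0.59]
spin units -0.23 [np.float64(29.77), np.float64(-30.23)]
```

View pics/s47.png

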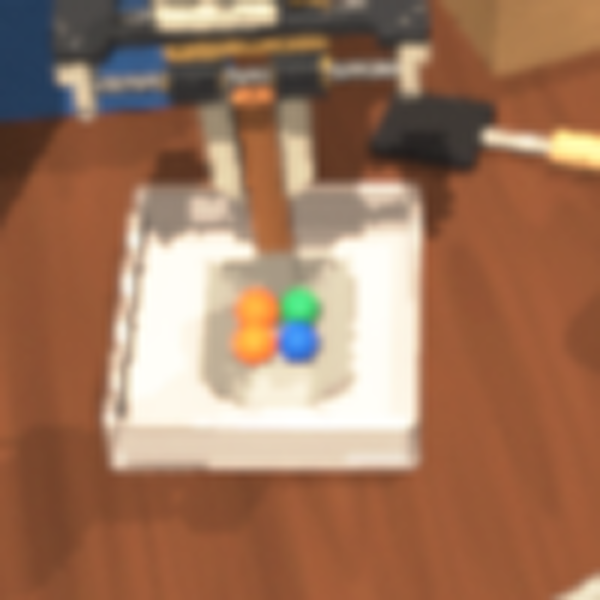

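Emit:
move_arm --series '[[0, [-0.06, 0, 0.14], 0], [0, [-0.07, 0, 0.14], 0], [0, [-0.08, 0, 0.14], 0], [0, [-0.08, 0, 0.14], 0], [0, [-0.09, 0, 0.14], 0], [0, [0, 0, 0], 0]]'

```text
t: 40.9
position: [428.0, 297.0, 146.1]
tool_rot: [1.353, 1.14, -1.283]
ft_force: [0.6, 0.5, -2.3]
grip_width: 22.1
```

```bash
python3 -c "
from h import *
to((436,375,152),-7)
b=env.capture('side');save(b,'s48',(240,100,340,200),6)
a=env.capture('scene'); save(a,'c48',(350,200,470,320),5)"
```

```text
t 40.9 pos [428.  297.  146.1] tilt 2.31 yawY -8.5 units [-0.13 -0.14 -3.14] grip 22.1 F [ 0.6  0.5 -2.3] j [-0.88  0.49  0.24  2.19 -0.28  0.45 -0.57]
spin units -0.25 [np.float64(29.75), np.float64(-30.25)]
```

View pics/s48.png

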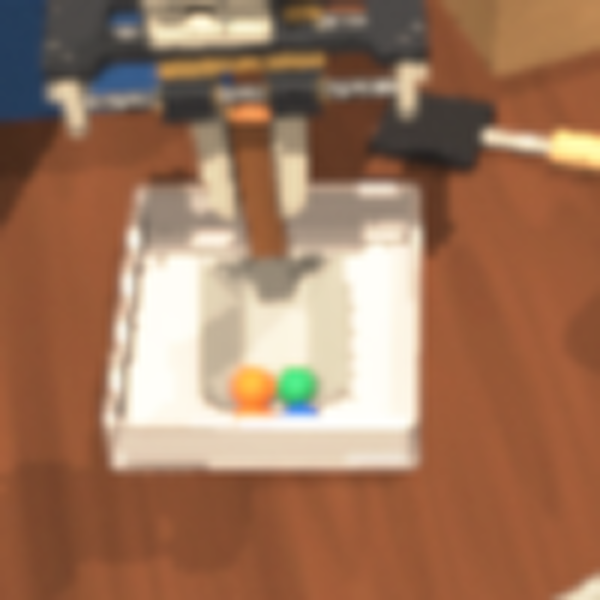

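View pics/c48.png

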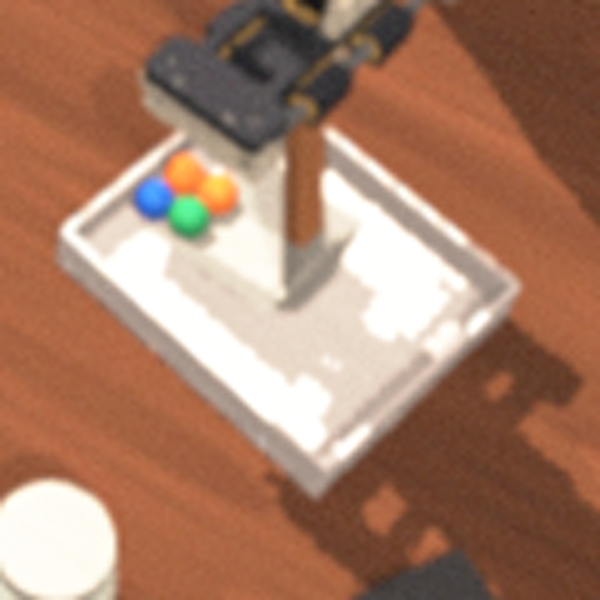

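The marbles have rolled out against the tray's -y wall. Firm grip, then draw the scoop back from under the last two.

Emit:
move_arm --series '[[0, [0, 0, 0], 0], [0, [0, 0, 0], 0], [0, [-0.02, 0, -0.1], 0], [0, [-0.02, 0, -0.2], 0], [0, [-0.02, 0, -0.3], 0], [0, [-0.02, 0, -0.35], 0], [0, [-0.02, 0, -0.35], 0], [0, [-0.02, 0, -0.3], 0], [0, [-0.02, 0, -0.2], 0]]' --force 60

```text
t: 41.75
position: [435.1, 347.6, 151.0]
tool_rot: [1.352, 1.141, -1.282]
ft_force: [-0.8, -0.4, -2.3]
grip_width: 21.6
```

```bash
python3 -c "
from h import *
to((436,375,152),-7)
b=env.capture('side');save(b,'s49',(240,100,340,200),6)
a=env.capture('scene'); save(a,'c49',(350,200,470,320),5)"
```

```text
t 41.75 pos [435.1 347.6 151. ] tilt 2.32 yawY -8.4 units [-0.01 -0.12 -1.09] grip 21.6 F [-0.8 -0.4 -2.3] j [-0.96  0.52  0.26  2.11 -0.27  0.51 -0.64]
spin units -0.24 [np.float64(29.76), np.float64(-30.24)]
```

View pics/s49.png

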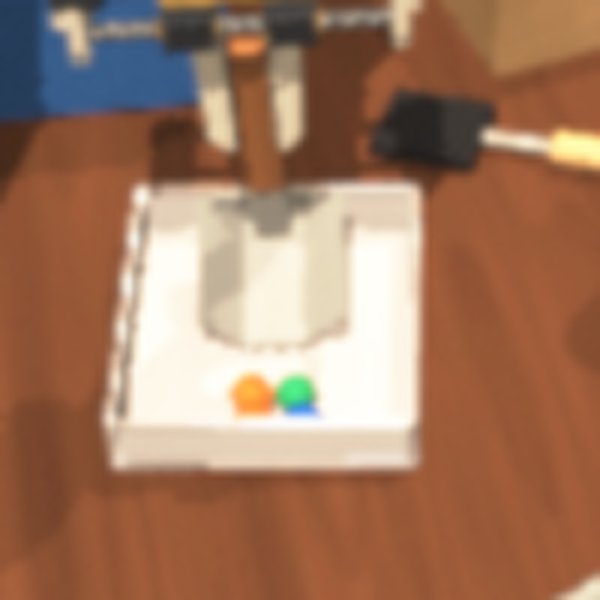

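View pics/c49.png

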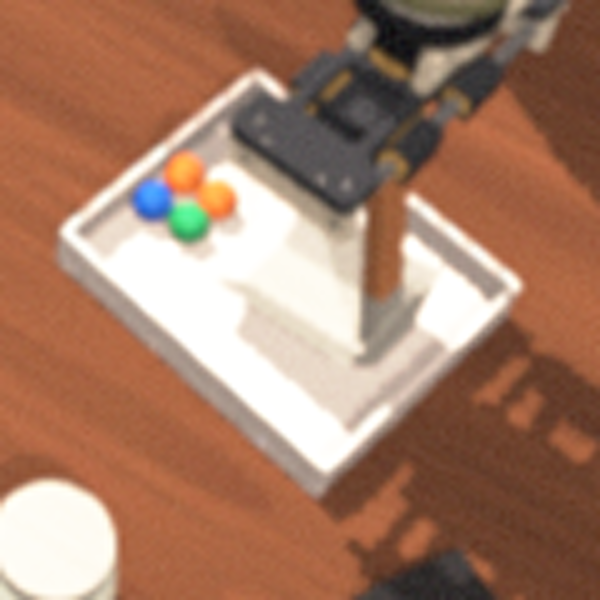

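```bash
python3 -c "
from h import *
b=env.capture('side')
for u in ((235,218),(265,210),(279,243),(247,252)): print(ray(b,u,10).round())
for u in ((353,153),(305,120),(350,127)): print('jar/paddle',ray(b,u,5).round())
for u in ((258,177),(309,177),(312,131),(263,133)): print('tray',ray(b,u,20).round())"
```

```text
[241.  81.  10.]
[333.  93.  10.]
[358. -35.  10.]
[265. -46.  10.]
jar/paddle [671. 288.   5.]
jar/paddle [538. 506.   5.]
jar/paddle [698. 429.   5.]
tray [327. 227.  20.]
tray [492. 192.  20.]
tray [548. 418.  20.]
tray [370. 444.  20.]
```

Emit:
move_arm --series '[[0, [-0.3, 0, 0], 0], [0, [-0.6, 0, 0], 0], [0, [-0.7, 0, 0], 0], [0, [-0.7, 0, 0], 0], [0, [-0.7, 0, 0], 0], [0, [-0.5, 0, 0], 0]]'

```text
t: 42.4
position: [430.6, 338.6, 240.4]
tool_rot: [1.346, 1.137, -1.294]
ft_force: [0.8, 0.6, -2.0]
grip_width: 21.7
```

```bash
python3 -c "
from h import *
to((440,190,230),-7)
b=env.capture('side');save(b,'s50',(200,60,440,260),3.2)"
```

```text
t 42.4 pos [430.6 338.6 240.4] tilt 1.72 yawY -8.7 units [0.29 1.26 5.83] grip 21.7 F [ 0.8  0.6 -2. ] j [-1.02  0.39  0.34  2.04 -0.2   0.71 -0.71]
spin units -0.28 [np.float64(29.72), np.float64(-30.28)]
```

View pics/s50.png

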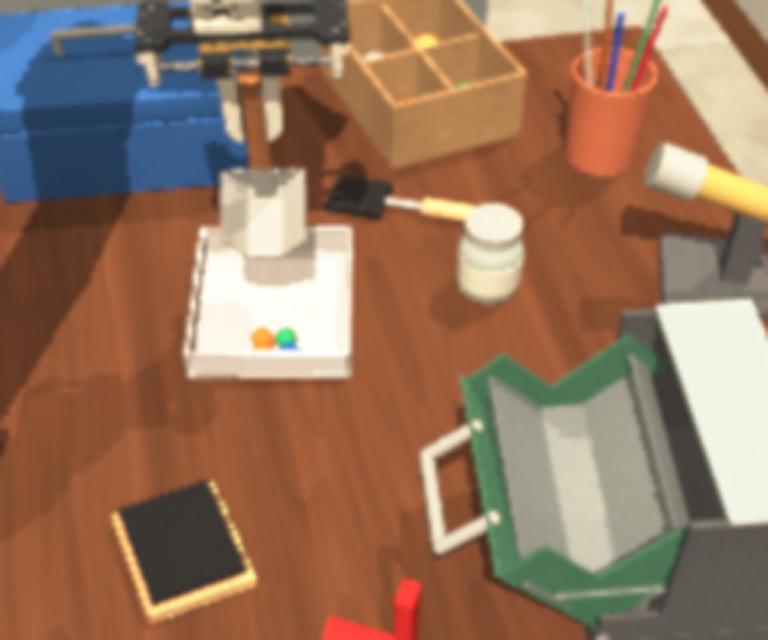

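Emit:
move_arm --series '[[0, [0, 0.1, 0.4], 0], [0, [0, 0.25, 0.8], 0], [0, [0, 0.25, 0.8], 0], [0, [0, 0.25, 0.8], 0], [0, [0, 0.25, 0.8], 0], [0, [0, 0.25, 0.8], 0], [0, [0, 0.25, 0.8], 0], [0, [0, 0.25, 0.8], 0], [0, [0, 0.25, 0.8], 0], [0, [0, 0.2, 0.6], 0], [0, [0, 0.1, 0.3], 0], [0, [0, 0, 0], 0]]'

```text
t: 43.45
position: [456.2, 118.3, 233.3]
tool_rot: [1.346, 1.136, -1.303]
ft_force: [0.5, -0.5, -2.1]
grip_width: 21.6
```

```bash
python3 -c "
from h import *
to((462,130,150),-7)
b=env.capture('side');save(b,'s51',(200,60,440,260),3.2)
a=env.capture('scene'); save(a,'c51',(250,100,470,300),3)"
```

```text
t 43.45 pos [456.2 118.3 233.3] tilt 1.44 yawY -9.0 units [ 3.35  0.11 -0.42] grip 21.6 F [ 0.5 -0.5 -2.1] j [-0.64  0.31  0.36  2.2  -0.2   0.64 -0.3 ]
spin units -0.33 [np.float64(29.67), np.float64(-30.33)]
```

View pics/s51.png

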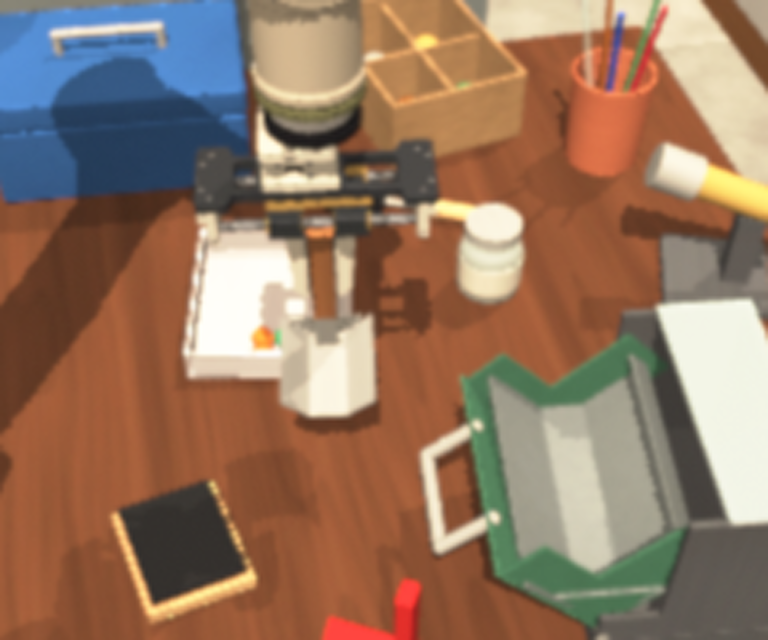

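View pics/c51.png

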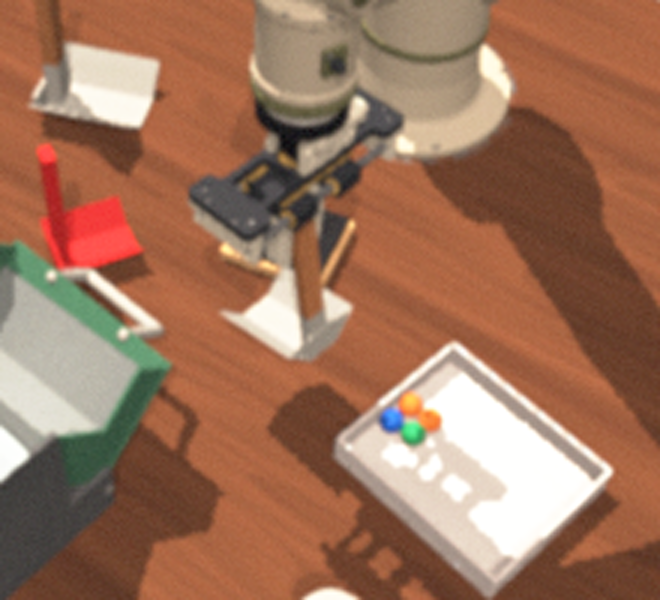

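Emit:
move_arm --series '[[0, [0.3, 0, -0.15], 0], [0, [0.45, 0, -0.15], 0], [0, [0.45, 0, -0.15], 0], [0, [0.45, 0, -0.12], 0], [0, [0.45, 0, -0.1], 0], [0, [0.35, 0, -0.1], 0], [0, [0.2, 0, -0.05], 0], [0, [0.1, 0, 0], 0]]'

```text
t: 44.22
position: [459.9, 154.1, 159.2]
tool_rot: [1.338, 1.147, -1.29]
ft_force: [0.9, 0.2, -2.5]
grip_width: 21.8
```

```bash
python3 -c "
from h import *
to((462,130,150),-7)"
```

```text
t 44.22 pos [459.9 154.1 159.2] tilt 1.66 yawY -8.1 units [0.34 0.21 0.95] grip 21.8 F [ 0.9  0.2 -2.5] j [-0.63  0.44  0.27  2.24 -0.3   0.46 -0.26]
spin units -0.19 [np.float64(29.81), np.float64(-30.19)]
```

Emit:
move_arm --series '[[0, [0, 0.1, 0.35], 0], [0, [0, 0.1, 0.4], 0], [0, [0, 0, 0.25], 0], [0, [0.1, 0, 0], 0], [0, [0.1, 0, 0], 0], [0, [0.08, 0, 0], 0]]'

```text
t: 44.72
position: [462.2, 125.5, 151.9]
tool_rot: [1.34, 1.145, -1.289]
ft_force: [-0.6, -1.0, -1.4]
grip_width: 21.7
```

```bash
python3 -c "
from h import *
to((462,130,150),-7)
b=env.capture('side');save(b,'s52',(240,100,370,220),5)"
```

```text
t 44.72 pos [462.2 125.5 151.9] tilt 1.73 yawY -8.2 units [ 0.08 -0.03 -0.17] grip 21.7 F [-0.6 -1.  -1.4] j [-0.56  0.45  0.25  2.26 -0.3   0.44 -0.2 ]
spin units -0.2 [np.float64(29.8), np.float64(-30.2)]
```

View pics/s52.png

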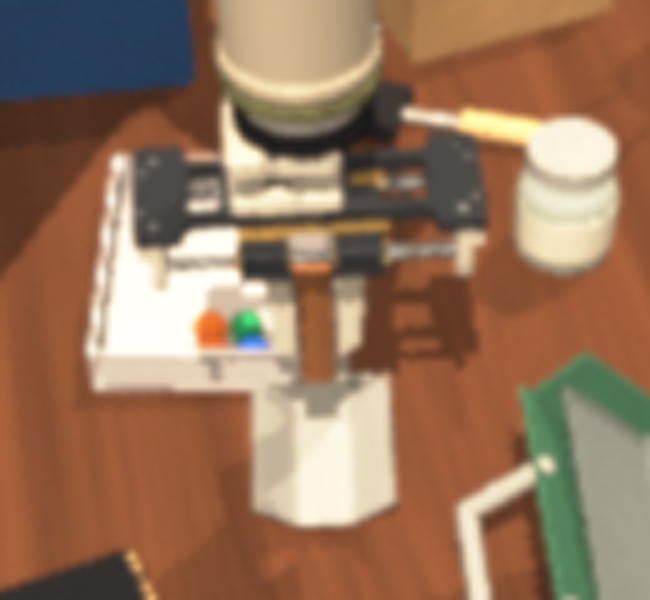

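Emit:
move_arm --series '[[0, [-0.05, 0, 0.35], 0], [0, [0, 0, 0.35], 0], [0, [0, 0, 0.2], 0], [0, [0.08, 0, 0], 0], [0, [0.08, 0, 0], 0], [0, [0.08, 0, 0], 0]]'

```text
t: 45.27
position: [458.8, 100.9, 146.5]
tool_rot: [1.341, 1.145, -1.288]
ft_force: [-0.9, -0.3, -2.1]
grip_width: 21.6
```

```bash
python3 -c "
from h import *
to((462,130,150),-7)"
```

```text
t 45.27 pos [458.8 100.9 146.5] tilt 1.77 yawY -8.2 units [-0.11 -0.03 -1.17] grip 21.6 F [-0.9 -0.3 -2.1] j [-0.5   0.45  0.24  2.28 -0.31  0.41 -0.15]
spin units -0.2 [np.float64(29.8), np.float64(-30.2)]
```

Emit:
move_arm --series '[[0, [0.1, 0, 0], 0], [0, [0.1, 0, 0], 0], [0, [0.08, 0, 0], 0]]'

```text
t: 45.52
position: [459.2, 101.8, 138.7]
tool_rot: [1.341, 1.145, -1.287]
ft_force: [-0.8, 4.7, 20.4]
grip_width: 21.7
```

```bash
python3 -c "
from h import *
to((462,130,150),-7)"
```

```text
t 45.52 pos [459.2 101.8 138.7] tilt 1.8 yawY -8.1 units [-0.42 -0.04 -1.15] grip 21.7 F [-0.8  4.7 20.4] j [-0.49  0.46  0.22  2.29 -0.31  0.39 -0.14]
spin units -0.19 [np.float64(29.81), np.float64(-30.19)]
```

Emit:
move_arm --series '[[0, [0, 0, 0], 0], [0, [0, 0, 0], 0], [0, [0.07, 0, -0.16], 0], [0, [0.07, 0, -0.16], 0], [0, [0.07, 0, -0.16], 0], [0, [0.06, 0, -0.16], 0], [0, [0.05, 0, -0.16], 0]]' --force 4

```text
t: 46.1
position: [463.0, 124.3, 130.6]
tool_rot: [1.341, 1.145, -1.286]
ft_force: [-0.4, -1.1, -0.8]
grip_width: 21.9
```

```bash
python3 -c "
from h import *
to((462,130,150),-7)
b=env.capture('side');save(b,'s53',(240,100,370,220),5)"
```

```text
t 46.1 pos [463.  124.3 130.6] tilt 1.86 yawY -8.1 units [-0.77 -0.06 -0.24] grip 21.9 F [-0.4 -1.1 -0.8] j [-0.53  0.49  0.22  2.28 -0.33  0.38 -0.17]
spin units -0.18 [np.float64(29.82), np.float64(-30.18)]
```

View pics/s53.png

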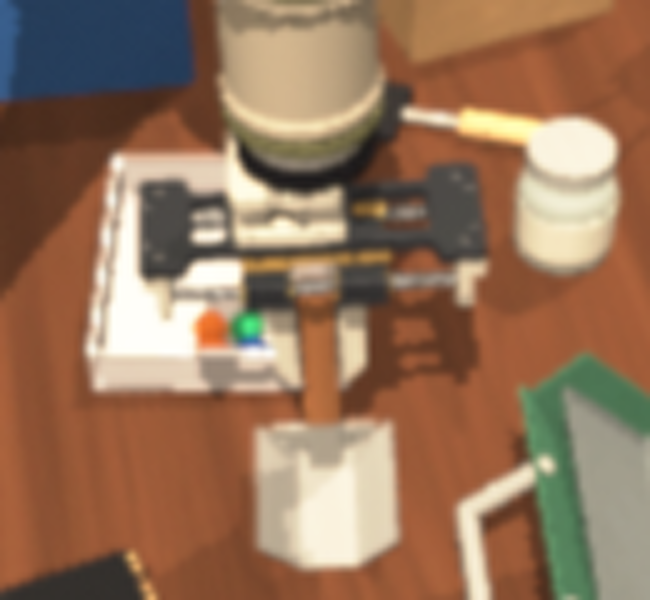

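Emit:
move_arm --series '[[0, [0.08, 0, -0.03], 0], [0, [0.08, 0, -0.03], 0], [0, [0.06, 0, 0], 0]]'

```text
t: 46.4
position: [465.1, 129.1, 125.2]
tool_rot: [1.342, 1.146, -1.28]
ft_force: [0.9, 2.9, 5.5]
grip_width: 21.7
```

```bash
python3 -c "
from h import *
to((462,130,150),-7)
b=env.capture('side');save(b,'s54',(280,130,350,220),7)
a=env.capture('scene'); save(a,'c54',(300,150,400,270),5)"
```

```text
t 46.4 pos [465.1 129.1 125.2] tilt 2.08 yawY -7.9 units [-0.99 -0.11 -0.05] grip 21.7 F [0.9 2.9 5.5] j [-0.53  0.5   0.21  2.28 -0.34  0.36 -0.17]
spin units -0.16 [np.float64(29.84), np.float64(-30.16)]
```

View pics/s54.png

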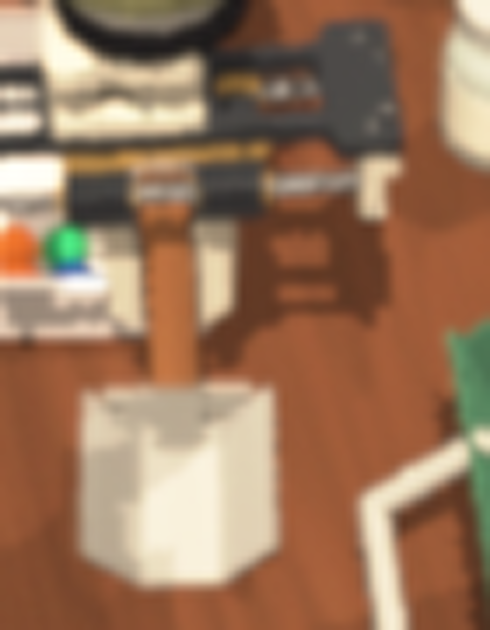

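View pics/c54.png

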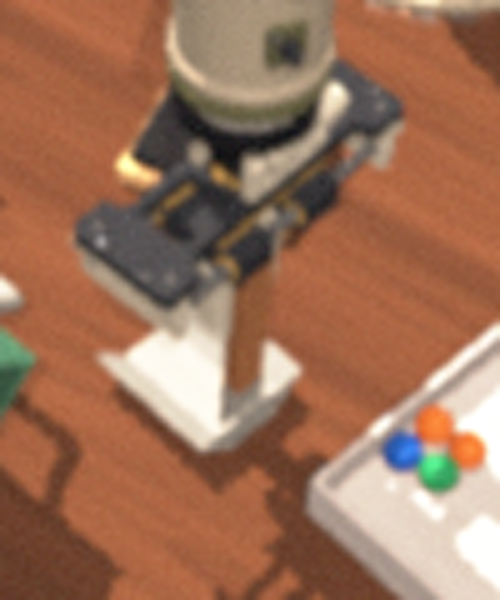

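```bash
python3 -c "
from h import *
a=env.capture('scene');b=env.capture('side')
B=tri(a,(300+240/5,150+388/5),b,(280+177/7,130+386/7)); print(B.round(1),pix(a,B)-[348,227.6])
s=env.sense();d=np.array(s['position'])-B; print(d.round(1), np.degrees(np.arctan2(-(d@np.array([-.135,-.991,0])),d[2])))
L=[ray(b,(280+x/7,130+y/7),0).round(1) for x,y in((133,588),(225,586))]; print('lip floor',L)"
```

```text
[469.9 144.   37.9] [-0.15591508  0.08444632]
[ -5.1 -15.5  87.4] -10.436256373772965
lip floor [array([434.1,  63.3,   0. ]), array([474.2,  55.9,   0. ])]
```

Emit:
move_arm --series '[[0, [0.05, 0, -0.16], 0], [0, [0.06, 0, -0.16], 0], [0, [0.06, 0, -0.16], 0], [0, [0.06, 0, -0.16], 0]]'

```text
t: 46.93
position: [466.7, 142.2, 120.0]
tool_rot: [1.344, 1.142, -1.286]
ft_force: [0.7, -0.4, 6.9]
grip_width: 22.0
```

```bash
python3 -c "
from h import *
to((462,130,150),-7)
b=env.capture('side');save(b,'s55',(280,130,350,220),7)
a=env.capture('scene'); save(a,'c55',(300,150,400,270),5)"
```

```text
t 46.93 pos [466.7 142.2 120. ] tilt 1.91 yawY -8.2 units [-1.22 -0.1   0.48] grip 22.0 F [ 0.7 -0.4  6.9] j [-0.55  0.51  0.21  2.27 -0.34  0.36 -0.19]
spin units -0.21 [np.float64(29.79), np.float64(-30.21)]
```

View pics/s55.png

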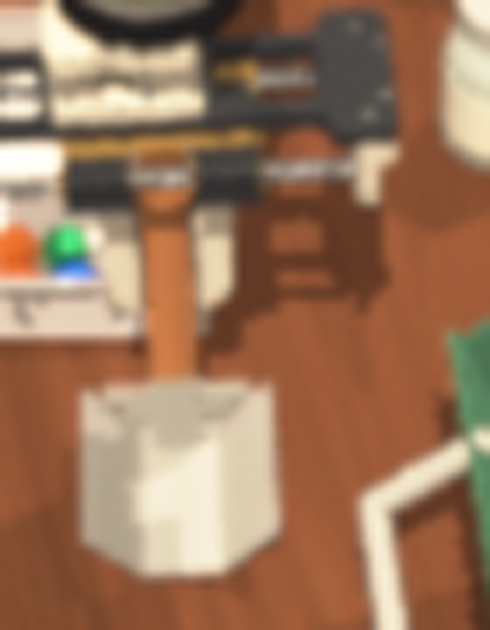

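View pics/c55.png

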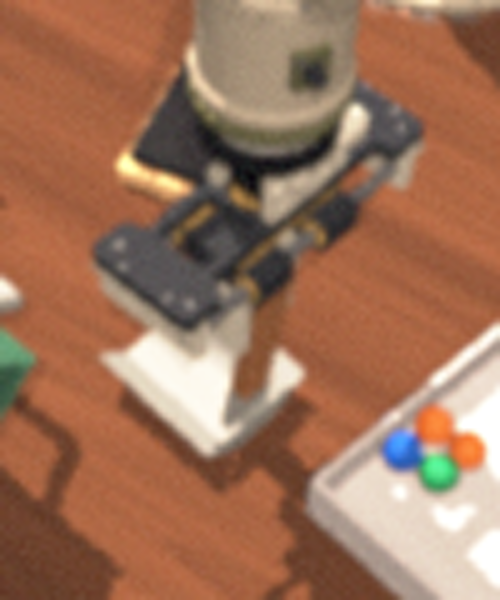

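Emit:
move_arm --series '[[0, [0, 0, -0.14], 0], [0, [0, 0, -0.14], 0], [0, [0.02, 0, -0.1], 0]]'

```text
t: 47.28
position: [468.1, 151.4, 119.3]
tool_rot: [1.343, 1.141, -1.288]
ft_force: [0.9, -1.2, 5.4]
grip_width: 21.7
```

```bash
python3 -c "
from h import *
to((462,130,150),-7)
b=env.capture('side');save(b,'s56',(280,130,350,220),7)
a=env.capture('scene'); save(a,'c56',(300,150,400,270),5)"
```

```text
t 47.28 pos [468.1 151.4 119.3] tilt 1.83 yawY -8.3 units [-1.25 -0.1   0.85] grip 21.7 F [ 0.9 -1.2  5.4] j [-0.57  0.52  0.22  2.26 -0.34  0.37 -0.21]
spin units -0.22 [np.float64(29.78), np.float64(-30.22)]
```

View pics/s56.png

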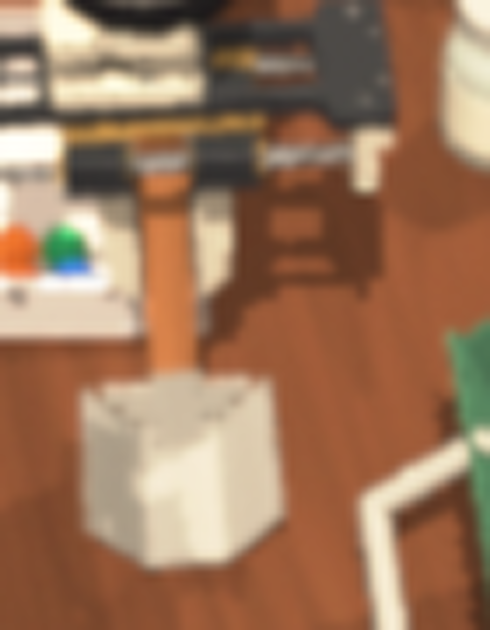

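View pics/c56.png

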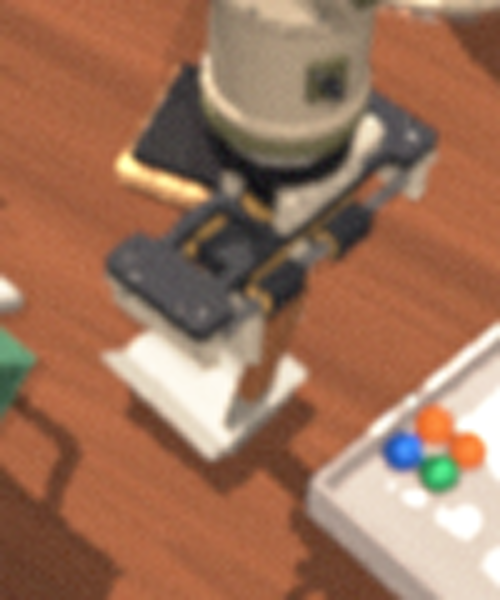

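Emit:
move_arm --series '[[0, [0, 0, 0.14], 0], [0, [0.01, 0, 0.14], 0], [0, [0.02, 0, 0.12], 0]]'

```text
t: 47.63
position: [466.7, 142.2, 118.2]
tool_rot: [1.342, 1.143, -1.285]
ft_force: [0.6, -0.2, 3.3]
grip_width: 21.7
```

```bash
python3 -c "
from h import *
to((462,130,150),-7)
b=env.capture('side');save(b,'s57',(280,130,350,220),7)"
```

```text
t 47.63 pos [466.7 142.2 118.2] tilt 1.88 yawY -8.2 units [-1.29 -0.09  0.47] grip 21.7 F [ 0.6 -0.2  3.3] j [-0.55  0.52  0.21  2.27 -0.34  0.36 -0.19]
spin units -0.19 [np.float64(29.81), np.float64(-30.19)]
```

View pics/s57.png

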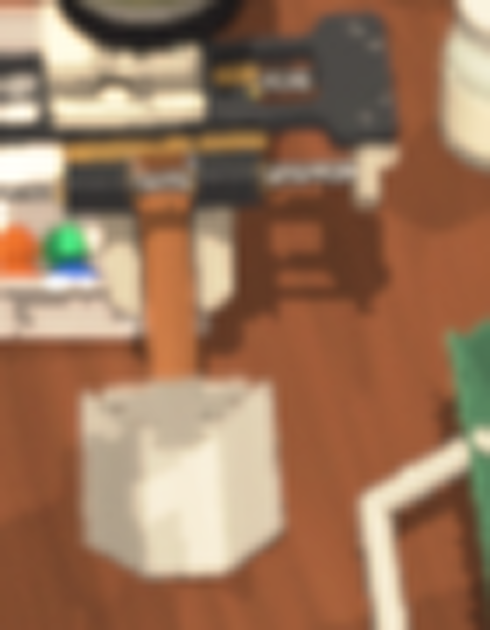

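Emit:
move_arm --series '[[0, [0.01, 0, 0.12], 0], [0, [0.01, 0, 0.12], 0]]'

```text
t: 47.85
position: [465.6, 134.9, 117.4]
tool_rot: [1.343, 1.142, -1.287]
ft_force: [0.9, 0.4, 1.8]
grip_width: 21.9
```

```bash
python3 -c "
from h import *
to((462,130,150),-7)
b=env.capture('side');save(b,'s58',(280,130,350,220),7)"
```

```text
t 47.85 pos [465.6 134.9 117.4] tilt 1.86 yawY -8.2 units [-1.31 -0.09  0.18] grip 21.9 F [0.9 0.4 1.8] j [-0.54  0.51  0.21  2.28 -0.34  0.35 -0.18]
spin units -0.2 [np.float64(29.8), np.float64(-30.2)]
```

View pics/s58.png

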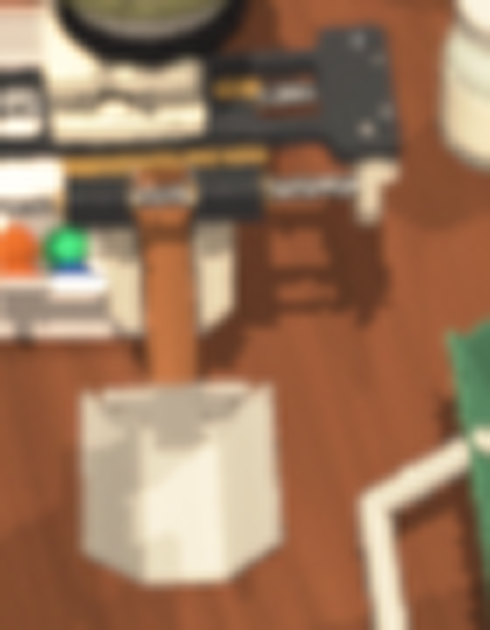

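Emit:
move_arm --series '[[26, [0, 0, 0], 0], [30, [0, 0, 0], 0], [50, [0, 0, 0], 0], [50, [0, 0, 0], 0], [50, [0, 0, 0], 0], [50, [0, 0, 0], 0], [50, [0, 0, 0], 0]]'

```text
t: 48.48
position: [463.4, 133.7, 116.4]
tool_rot: [1.34, 1.144, -1.291]
ft_force: [0.1, 0.3, 0.9]
grip_width: 50.0
```

```bash
python3 -c "
from h import *
to((462,130,150),-7); print(frame()[1].round(3))
b=env.capture('side');save(b,'s59',(280,130,350,220),7)
c=env.capture('wrist');save(c,'w59')"
```

```text
t 48.48 pos [463.4 133.7 116.4] tilt 1.64 yawY -8.3 units [-1.35 -0.01  0.12] grip 50.0 F [0.1 0.3 0.9] j [-0.53  0.52  0.2   2.28 -0.34  0.35 -0.18]
spin units -0.21 [np.float64(29.79), np.float64(-30.21)]
[[ 0.017  0.99  -0.143]
 [ 0.023 -0.144 -0.989]
 [-1.     0.014 -0.025]]
```

View pics/s59.png

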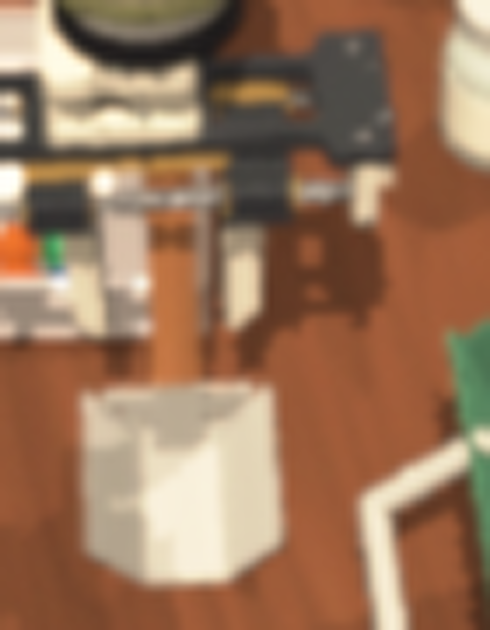

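View pics/w59.png

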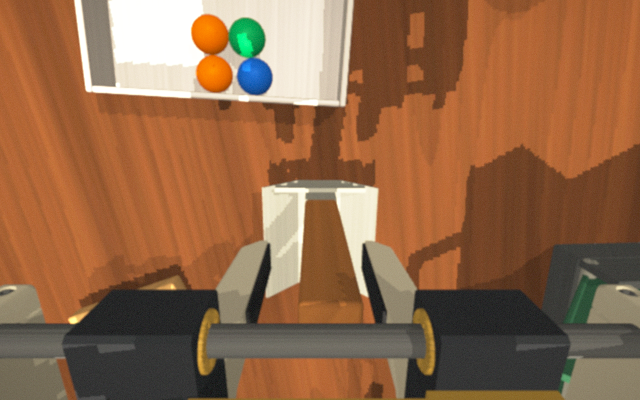

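Emit:
move_arm --series '[[50, [-0.3, 0, 0], 0], [50, [-0.5, 0, 0], 0], [50, [-0.5, 0, 0], 0], [50, [-0.6, 0, 0], 0], [50, [-0.6, 0, 0], 0], [50, [-0.8, 0, 0], 0], [50, [-0.8, 0, 0], 0], [50, [-0.8, 0, 0], 0], [50, [-0.8, 0, 0], 0], [50, [0, 0, 0], 0]]'

```text
t: 49.42
position: [459.5, 128.7, 268.8]
tool_rot: [1.339, 1.144, -1.296]
ft_force: [0.6, -0.1, 0.2]
grip_width: 49.8
```

```bash
python3 -c "
from h import *
to((462,130,150),-7)
b=env.capture('side');save(b,'s60')
c=env.capture('wrist');save(c,'w60')
a=env.capture('scene');save(a,'c60')"
```

```text
t 49.42 pos [459.5 128.7 268.8] tilt 1.47 yawY -8.4 units [4.75 0.04 0.05] grip 49.8 F [ 0.6 -0.1  0.2] j [-0.69  0.26  0.39  2.14 -0.17  0.74 -0.34]
spin units -0.23 [np.float64(29.77), np.float64(-30.23)]
```

View pics/s60.png

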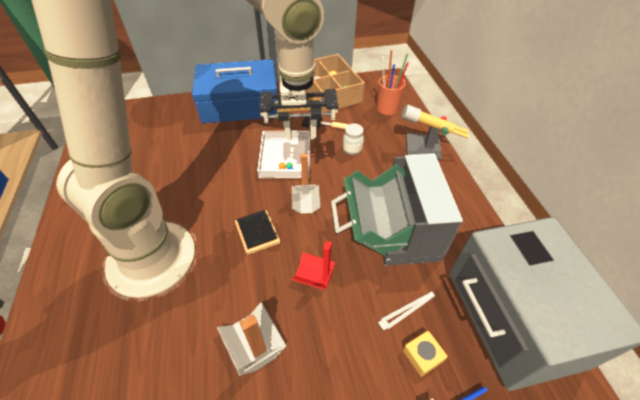

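View pics/w60.png

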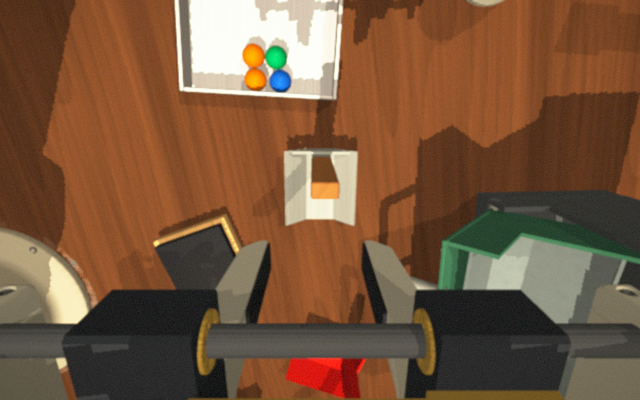

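View pics/c60.png

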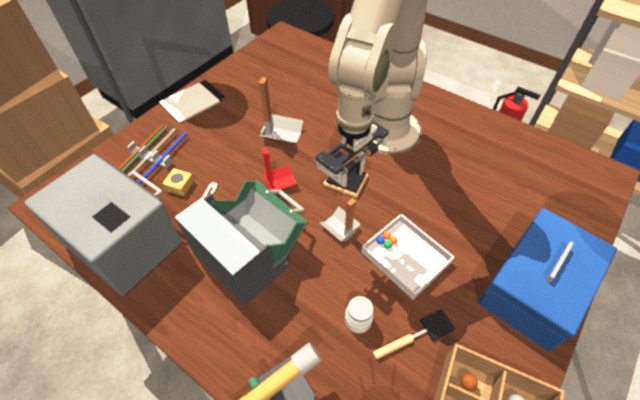

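Final views: all four marbles are in the tray (wrist px (254,55), (276,57), (256,79), (280,80)). The scoop stands beside it at (320,188) and the bin bar is where I left it. Handing in.

```bash
python3 -c "
from station import env
print(env.job_done())"
```

```text
the job is handed in; nothing more can be done
None
```

The job is done and handed in at about 49.6 s on the robot's clock. No verdict was reported.

- **Bin:** I swung the green-fronted bin forward to its stop by its bar. It was still tilted out in the last pictures.
- **Scoop:** I took the small wood-handled scoop. With a light grip it could turn between the fingers, so I pushed it under the marbles in the trough and then tipped its lip up.
- **Marbles:** All four came out in one load, so none is left in the bin. I carried them across with a firm grip and let them roll out at floor level in the tray. The gripper never touched them.
- **Put down:** The scoop stands upright on the bench beside the tray, not in it.

The last pictures from all three cameras showed the four marbles in the tray, the scoop upright and clear of the tray, and the gripper open and clear of everything. The other things on the bench looked undisturbed.

- **Tool lean:** The tool leaned by up to about 3° during the job, and I corrected its position by measurement as I went.
- **Handle slip:** The grip slid about 30 mm down the scoop's handle, so the contact heights differed from plan. I found the surfaces by touch instead.

The highest force reading I saw was about 27 N, when the scoop pressed against the trough ramp.

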